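Pack the baby potatoes into the lunch tin

ROBOT

A 7-joint arm with a two-finger parallel gripper is mounted at the origin on the work surface. World frame = base frame: x ahead of the robot, y to its left, z up, the work surface at z = 0. Lengths are in m, angles in rad, forces in N, time in s.
With the tool pointing down it reaches from about 0.4 to 0.875 m from the base axis. Payload 19.3 kg.
Tool frame: the origin (TCP) lies at the very end of the fingers, on their centre line; the grasp point (between the pads) lies 19 mm behind it; z points along the fingers, y is the line along which they close (so a half turn about z gives the same grasp; the last joint's range is limited). The gripper opens to 85 mm and grips with 20 to 120 N. Pads are 22 mm wide; open, the fingers measure 114 mm over their backs; the gripper's body (76 mm by 85 mm) begins 54 mm behind the grasp point. The pads swing forward as they close: fully open they stand 13 mm farther back than shut.
Start: joints at [1.19, 0.521, -0.036, 1.599, 0.021, 1.021, -0.113], TCP at [0.191, -0.595, 0.231] pointing down, gripper open.
Joint ranges: [-2.91, 2.91], [-0.3, 2.13], [-1.5, 1.42], [0.17, 2.43], [-1.26, 4.41], [0.16, 1.93], [-2.52, 2.52]. Speed limits (rad/s): [1.89, 1.89, 2.39, 2.39, 3.01, 3.01, 3.01].

INTERFACE

Orientations are given as [roll, pitch, yaw] about the fixed x, y, z axes, in that order (R = Rz(yaw) Ry(pitch) Rx(roll)).
In Python, from workcell import observe, grab_frame, job_done gives the robot as it stands.
- The arm moves only by the tool move_arm, never from a script. Its argument "plan" is a list that holds one entry, the list of rows, each a list of 7 numbers: the shift along the tool's x, y, z each as a share of 0.02 m, from -1 to 1, then the turn, a rotation vector about the tool's x, y, z each as a share of 6 degrees, from -1 to 1, then the opening, from -1 (shut) to 1 (fully open). A call has exactly 10 rows; each row shifts and turns the commanded pose from where the row before left it, along the tool's axes as they then stand; what a row does not reach is not made up. A row lasts 1/10 s, in which the tool goes at most 50 mm and 8.59 degrees, less where a joint would pass 70% of its speed; a pose out of reach is approached as far as the arm can. A call with a number of a shift or a turn outside -1 to 1 is refused whole. A call with a gripper value outside its range is refused whole. The fingers move at their own pace and stop on an object; "grip_force" is the grip in N (left out, the last holds). Time passes only in rows, so rows that do not move let the fingers close, or fill a call up. It gives the time, the measured TCP pose, the force, the opening and the grip force at its end, in the units of the state.
- observe(): the state, without advancing time (a new reading comes with each control period).
- grab_frame(name): name is "scene" or "top"; returns a dict with "color" (400x640x3 uint8, red, green, blue), "intrinsics" (3x3 intrinsics, pixels), "k1" (the pictures are not rectified: a ray, as slopes to the right and down, at radius r is drawn at 1 + k1 r^2 times it, then the intrinsics apply), "position" and "orientation" of the camera in the world. Camera axes: x right, y down, z forward; pixel columns grow to the right and rows downward; lengths in m; the calibration is good to about 2 mm. A picture is of the moment at which its call begins. There is no depth.
- job_done(): hands the job in; it is judged then, once.
The state is a dict: "clock": time; "qpos": joint angles; "qd": joint speeds; "joint_efforts": joint torques, N m; "position": TCP position; "tool_rot": TCP orientation; "force": force on the tool from outside, world axes, zero at the start; "moment": the same for the moment, N m; "grip_width": finger opening in m; "finger_force": force on a finger pad.
Only numpy, scipy, OpenCV 4.12 (cv2) and the standard library are available. Lean on these libraries where they do the work, as an engineer would, in place of code of your own. Each camera call takes 0.05 s, during which the arm holds its last target. There are 200 camera calls.

TASK

Pack the boiled baby potatoes for lunch: swing the red clamp bar of the steel lunch tin all the way down, lift the lid off and rest it flat on the round pine board, then with the scoop, never with the fingers, move every potato from the blue oven dish into the tin. Afterwards put the lid back squarely on the tin, swing the clamp bar upright over it as far as it goes, and leave the scoop lying flat in the empty dish. Do not disturb the other things on the counter.

Things in the scene. Friction and masses are not known exactly. Their poses are not given: they have to be found in the camera images.
- tin: rectangular steel lunch tin, 116 (x) by 176 (y) by 95 mm high, walls and floor 3 mm, stands fast on the counter. Origin at the centre of its underside, z up, x roughly away from the robot
- bail (a joint): angle (rad) of the tin's clamp: a U-shaped steel bail whose two arms pivot on the tin's +y and -y sides about a line along the tin's y axis, 40 mm above the counter. 0: upright over the lid, against its stop (shut); grows as it swings down towards the tin's -x side, to 1.25 (fully open). It stays where it is left (1 to 2 N at the bar moves it). It starts shut or nearly so
- bail_bar (a point): middle of the bail's red crossbar: a round bar 12 mm thick along the tin's y axis, 198 mm long, 130 mm from the pivot line. The steel arms are at its two ends; a steel pressure foot, 34 mm wide, at its middle points 35 mm inwards to the pivot line and, when shut, ends 3 mm above the lid's handle, so that the lid cannot come off
- lid: grey aluminium lid, on the tin at the start: flange 124 (x) by 182 (y) by 4 mm, under it a dark plug 98 by 158 by 10 mm that drops into the tin with 6 mm play all round. Origin at the centre of the plug's underside: 85 mm above the counter when the lid is on the tin, where the flange lies on the rim. 220 g
- lid_handle (a point): middle of the lid's black handle bar, 42 mm above the lid's origin. The bar runs along the lid's y, 12 mm wide (x), 70 mm long, 10 mm thick, on two posts 30 mm each side of its middle, 23 mm clear below the bar
- dish: blue oven dish with a white rim, long side along its x, roughly away from the robot; stands fast. Inner floor 240 (x) by 122 (y) mm, 3 mm above the counter. Its long sides are upright, its two ends slope outwards at 35 degrees from vertical; the rim is 48 mm above the counter, the mouth 303 by 122 mm. Origin at the centre of its underside
- scoop: steel kitchen scoop with a black handle, lying on the counter at the start. Flat floor 95 (x) by 100 (y) mm, 2.5 mm thick, open front lip at x = +47.5 mm, back wall 40 mm high, side walls 34 mm high at the back that taper away towards the lip. Origin at the centre of its underside, z up. 160 g
- scoop_grip (a point): point to hold the scoop: in the middle of its black handle, at (-105, 0, 76) mm in the scoop's frame. The handle is 22 mm wide (y), 12 mm thick and 115 mm long, and rises backwards (-x) at 35 degrees from the top of the back wall
- board: round pine board, 220 mm across, 18 mm thick, stands fast on the counter. Origin at the centre of its underside
- potato1: boiled baby potato, an egg-like lump about 46 mm long and 40 mm thick, 40 g, slippery; origin at its centre, x along its length. Lies in the dish at the start. Four to six potatoes are there in a run; the absent ones read None throughout
- potato2: boiled baby potato, an egg-like lump about 46 mm long and 40 mm thick, 40 g, slippery; origin at its centre, x along its length. Lies in the dish at the start. Four to six potatoes are there in a run; the absent ones read None throughout
- potato3: boiled baby potato, an egg-like lump about 46 mm long and 40 mm thick, 40 g, slippery; origin at its centre, x along its length. Lies in the dish at the start. Four to six potatoes are there in a run; the absent ones read None throughout
- potato4: boiled baby potato, an egg-like lump about 46 mm long and 40 mm thick, 40 g, slippery; origin at its centre, x along its length. Lies in the dish at the start. Four to six potatoes are there in a run; the absent ones read None throughout
- potato5: boiled baby potato, an egg-like lump about 46 mm long and 40 mm thick, 40 g, slippery; origin at its centre, x along its length. Lies in the dish at the start. Four to six potatoes are there in a run; the absent ones read None throughout
- potato6: boiled baby potato, an egg-like lump about 46 mm long and 40 mm thick, 40 g, slippery; origin at its centre, x along its length. Lies in the dish at the start. Four to six potatoes are there in a run; the absent ones read None throughout
- ramekin: small white ceramic ramekin, 84 mm across, 45 mm high, leave alone; origin at the centre of its underside
- bowl: blue plastic bowl, 170 mm across, 65 mm high, leave alone; origin at the centre of its underside
- jar: jar with an orange cap, 64 mm across, 110 mm high, leave alone; origin at the centre of its underside
- spatula: steel tava spatula with a black handle, 315 mm long, flat on the counter, leave alone; origin below its middle, x towards its blade
- tumbler: copper tumbler, 72 mm across, 95 mm high, leave alone; origin at the centre of its underside
Mind the look-alikes: they are no part of the job. What is shaped like the potato1 but purple or turquoise is not meant.

How it is judged:
By the outcome, as a careful person would: the job done as asked, in the order asked, and still so for the second after the job is handed in, with the robot touching nothing.
Of potato1, potato2, potato3, potato4, potato5, potato6 only 4 to 6 are there at a start; the rules pass over those that are not, and their reading is None.
At some moment in a run one of scoop, lid may be knocked a few centimetres aside while the robot is not near it.
It also fails if it takes over 210 s, if anything falls off the work surface, if the arm or the gripper's body presses on something with over 40 N, if the wrist force passes 120 N, or if a joint passes its speed limit or range.

## Working session

There is one attempt and no reset: what is moved stays moved. The work goes in short steps, Python scripts to look and compute and a tool call to move; the robot and the scene stay as the last step left them, time stands still between calls to the robot, and variables do not carry over. Pictures are saved under pics/ and viewed, at most 14 in all, crops included, and the job is handed in when it is done.

Besides the shell and the picture viewer there is one more tool, called after "Call:" by a JSON object that holds its "api" and its "payload". move_arm: Moves the arm, as the interface text tells. Shift numbers are shares of 0.02 m and turn numbers shares of 6 degrees, none past 1 either way. Its arguments: {"type":"object","properties":{"plan":{"type":"array"},"grip_force":{"type":"number"}},"required":["plan"]}

```bash
ls; mkdir -p pics; python3 - <<'E'
from workcell import observe, grab_frame
import cv2,pickle
s=observe();print({k:s[k] for k in('clock','position','tool_rot','grip_width','force')})
for n in("scene","top"):
    f=grab_frame(n);pickle.dump(f,open(f"pics/{n}0.pkl","wb"))
    cv2.imwrite(f"pics/{n}0.png",f["color"][:,:,::-1]);print(n,f["intrinsics"],f["k1"],f["position"],f["orientation"])
E
```

```text
pics
{'clock': 0.0, 'position': array([ 0.19101364, -0.59474728,  0.23070475]), 'tool_rot': array([-3.14043757e+00,  6.35831158e-05,  3.10778699e-01]), 'grip_width': 0.08543335439658824, 'force': array([ 0.09036374,  0.09168763, -0.59195808])}
scene [[400.87723303   0.         313.10026425]
 [  0.         400.87723303 188.19658121]
 [  0.           0.           1.        ]] -0.011505504758977504 [0.91680762 0.48166609 1.20998081] [-2.58587266  0.00801304  2.63888953]
top [[441.07773252   0.         336.06915765]
 [  0.         441.07773252 196.35987535]
 [  0.           0.           1.        ]] 0.041151411710749854 [ 0.41683572 -0.13221145  1.47718205] [-2.99695637  0.0205692  -1.57584623]
```

View pics/scene0.png

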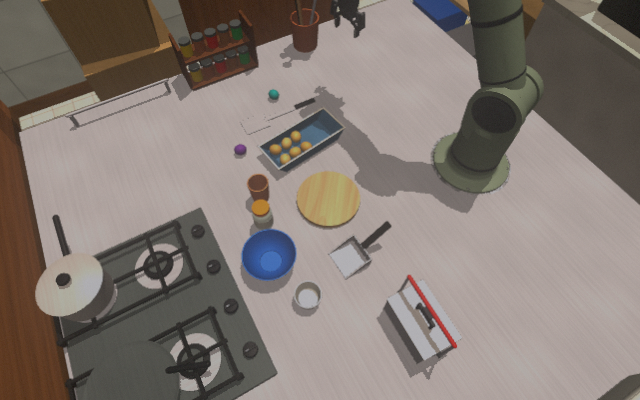

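View pics/top0.png

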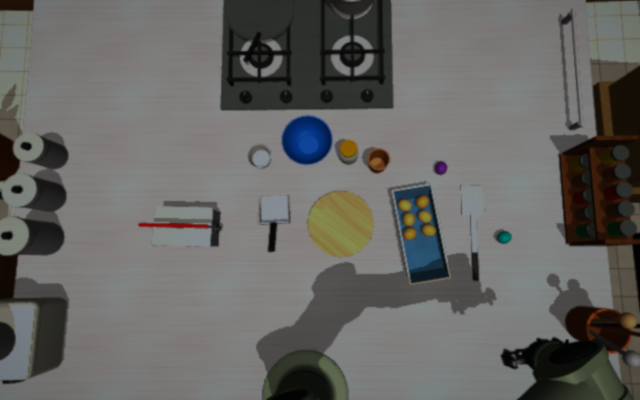

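The top image shows the tin (~186,226), scoop (~274,215), board (340,223), dish (420,232) with six yellow potatoes (~415,217). The purple lump (440,168) and the turquoise one (504,237) are look-alikes and not potatoes for the job; the spatula (474,230) is the scoop's look-alike. Next I'll write helpers and take a close crop.

```bash
cat > h.py <<'E'
import numpy as np, cv2, pickle
from scipy.spatial.transform import Rotation as Ro
def rot(e): return Ro.from_euler('xyz',e)
def project(f,P):
    p=rot(f['orientation']).inv().apply(np.atleast_2d(P)-f['position'])
    s=p[:,:2]/p[:,2:]; s=s*(1+f['k1']*(s**2).sum(1,keepdims=True))
    K=f['intrinsics']; return s*[K[0,0],K[1,1]]+[K[0,2],K[1,2]]
def back(f,uv,z):
    K=f['intrinsics']; d=(np.atleast_2d(uv)-[K[0,2],K[1,2]])/[K[0,0],K[1,1]]
    s=d.copy()
    for _ in range(10): s=d/(1+f['k1']*(s**2).sum(1,keepdims=True))
    r=rot(f['orientation']).apply(np.c_[s,np.ones(len(s))])
    t=(z-f['position'][2])/r[:,2]; return f['position']+r*t[:,None]
def crop(f,u0,v0,w,h,s):
    return cv2.resize(np.ascontiguousarray(f['color'][v0:v0+h,u0:u0+w,::-1]),None,fx=s,fy=s,interpolation=cv2.INTER_CUBIC)
E
python3 - <<'E'
from h import *
t=pickle.load(open('pics/top0.pkl','rb'));s=pickle.load(open('pics/scene0.pkl','rb'))
a=np.vstack([np.hstack([crop(t,130,190,100,75,4),crop(t,380,175,100,75,4)]),np.hstack([crop(s,375,265,100,75,4),crop(s,320,210,100,75,4)])])
cv2.imwrite('pics/m0.png',cv2.convertScaleAbs(a,alpha=1.3))
# sanity
print(back(t,[[340,223]],.018),back(s,[[329,199]],.018))
for uv in [[408,205],[424,201],[409,218],[425,216],[410,234],[426,230]]: print(back(t,[uv],.025).round(3))
for n,f in(('t',t),('s',s)):
  hsv=cv2.cvtColor(f['color'],cv2.COLOR_RGB2HSV)
  m=((hsv[...,0]<5)|(hsv[...,0]>174))&(hsv[...,1]>150)&(hsv[...,2]>100)
  nn,l,st,c=cv2.connectedComponentsWithStats(m.astype(np.uint8))
  for i in range(1,nn):
    if st[i,4]>30: print(n,st[i],c[i])
E
```

```text
[[ 0.54025551 -0.11584391  0.018     ]] [[ 0.54179614 -0.1066494   0.018     ]]
[[ 0.598 -0.341  0.025]]
[[ 0.611 -0.394  0.025]]
[[ 0.555 -0.343  0.025]]
[[ 0.561 -0.395  0.025]]
[[ 0.502 -0.345  0.025]]
[[ 0.515 -0.397  0.025]]
t [139 223  70   5 210] [173.36666667 225.14285714]
s [408 275  49  73 271] [432.99261993 312.84501845]
```

View pics/m0.png

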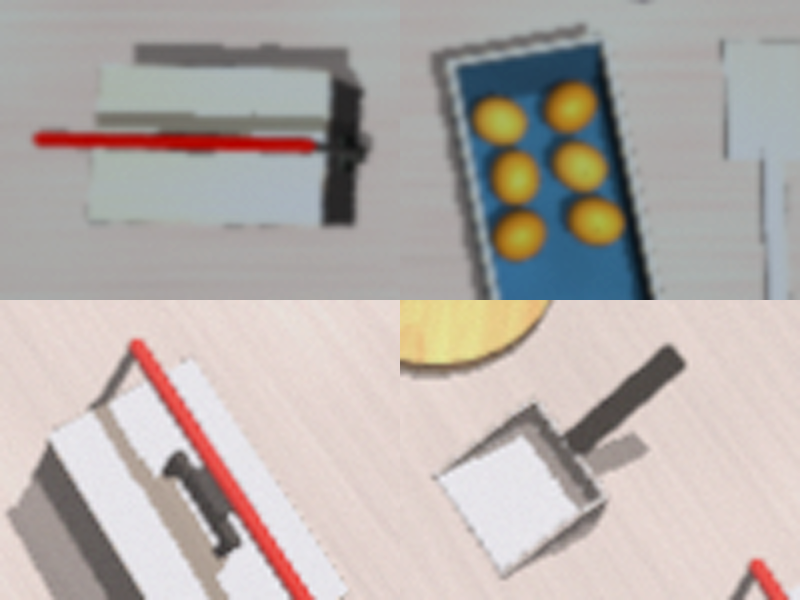

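```bash
cat >> h.py <<'E'
from scipy.optimize import least_squares
def W(p,L,z0=0):
    c,s=np.cos(p[2]),np.sin(p[2]); L=np.atleast_2d(L).astype(float)
    return np.c_[p[0]+c*L[:,0]-s*L[:,1],p[1]+s*L[:,0]+c*L[:,1],L[:,2]+z0]
def fit(obs,p0):
    # obs: (frame,uv,local xyz)
    g=lambda p:np.concatenate([(project(f,W(p,L))-uv).ravel() for f,uv,L in obs])
    r=least_squares(g,p0,loss='soft_l1'); return r.x,g(r.x)
FL=np.array([[a*.062,b*.091,.099] for a,b in((1,1),(1,-1),(-1,-1),(-1,1))])
MO=np.array([[a*.1515,b*.061,.048] for a,b in((1,1),(1,-1),(-1,-1),(-1,1))])
E
python3 - <<'E'
from h import *
t=pickle.load(open('pics/top0.pkl','rb'));s=pickle.load(open('pics/scene0.pkl','rb'))
tin,r=fit([(t,[[155.5,206],[212.5,208],[210.5,246],[152,245]],FL),(s,[[387.5,300],[421.25,280],[461,339]],FL[[0,3,2]])],[.55,.35,0]);print('tin',tin.round(4),r.round(1))
d,r=fit([(t,[[392.5,190.5],[430.75,184.5],[449,277],[411,283]],MO),(s,[[261,150],[343,130],[322,112],[282,168]],MO[[1,3,2,0]])],[.5,-.35,.1]);print('dish',d.round(4),r.round(1))
d,r=fit([(t,[[392.5,190.5],[430.75,184.5],[449,277],[411,283]],MO)],[.5,-.35,.1]);print('dish',d.round(4),r.round(1))
# board
for n,f in(('t',t),('s',s)):
  hsv=cv2.cvtColor(f['color'],cv2.COLOR_RGB2HSV)
  m=((hsv[...,0]>15)&(hsv[...,0]<32)&(hsv[...,1]>85)&(hsv[...,2]>80)).astype(np.uint8)
  m=cv2.morphologyEx(m,cv2.MORPH_OPEN,np.ones((3,3)))
  nn,l,st,c=cv2.connectedComponentsWithStats(m)
  for i in range(1,nn):
    if st[i,4]>40: print(n,st[i],c[i].round(1),back(f,[c[i]],.018 if st[i,4]>1000 else .023).round(4))
out=[]
bb=np.array([[0,.099,.17],[0,-.099,.17]])
for f,(u,v,w,h) in((t,(135,165,330,130)),(s,(250,90,220,280))):
  im=f['color'][:,:,::-1].copy(); k=3
  im=cv2.resize(im,None,fx=k,fy=k,interpolation=cv2.INTER_CUBIC)
  for P,c in((W(tin,FL),(0,255,0)),(W(tin,FL*[.116/.124,.176/.182,0]),(255,0,0)),(W(d,MO),(0,255,0)),(W(tin,bb),(255,255,0))):
    cv2.polylines(im,[np.int32(project(f,P)*k+1)],True,c,1)
  out.append(im[v*k:(v+h)*k,u*k:(u+w)*k])
a=np.zeros((600,800,3),np.uint8);o=cv2.resize(out[0],(560,220));o2=cv2.resize(out[1],(471,600))
cv2.imwrite('pics/o_s.png',o2);
cv2.imwrite('pics/o_t.png',cv2.resize(out[0],(800,315)))
E
```

```text
tin [ 0.5272  0.3736 -0.0554] [  1.2  -0.8   1.8  -0.1   0.2   1.4   0.3  -0.3  34.5  57.4  40.1  55.7
 -38.2 -62.8]
dish [ 0.5043 -0.373   0.1731] [-0.5  0.  -2.  -0.6 -0.2 -0.3 -0.2  0.5 -1.9 -3.2  0.7 -3.5  1.1 -4.1
 -3.2  0.2]
dish [ 0.504  -0.3753  0.1605] [ 0.7 -0.2 -0.7 -0.4  0.   0.2 -0.1  0.5]
t [339 140  19  18 265] [348.  148.2] [[ 0.7932 -0.1447  0.023 ]]
t [ 308  191   65   66 2987] [340.9 222.4] [[ 0.5421 -0.1188  0.018 ]]
t [417 196  12  12 113] [422.4 201.5] [[ 0.6095 -0.3889  0.023 ]]
t [399 200  12  11 102] [404.4 204.9] [[ 0.5983 -0.3295  0.023 ]]
t [419 211  13  12 111] [424.6 216.3] [[ 0.5602 -0.3944  0.023 ]]
t [404 213  10  13 108] [408.5 219. ] [[ 0.5517 -0.3416  0.023 ]]
t [423 225  13  11 118] [428.8 230. ] [[ 0.5152 -0.4065  0.023 ]]
t [404 228  12  12 114] [409.6 233.6] [[ 0.5037 -0.3438  0.023 ]]
t [624 315  13  13 140] [630.1 321. ] [[ 0.2312 -1.0125  0.023 ]]
s [455   0  14  11  85] [462.9   3.7] [[-0.5808 -0.7427  0.023 ]]
s [522   0  21  15 176] [532.9   6.2] [[-0.8647 -0.5618  0.023 ]]
s [148   5  22  48 368] [159.3  31.9] [[ 0.7826 -1.2645  0.023 ]]
s [181  46  11  11 103] [186.5  51.1] [[ 0.7166 -1.0736  0.023 ]]
s [103  57  13   7  53] [109.4  60.4] [[ 1.0338 -1.1835  0.023 ]]
s [86 66 11 11 61] [90.6 71.1] [[ 1.1218 -1.1554  0.023 ]]
s [191  72  11  10  88] [196.1  76.3] [[ 0.7345 -0.8996  0.023 ]]
s [282 131  19  18 176] [290.6 139.3] [[ 0.5396 -0.4008  0.023 ]]
s [280 142  31  22 234] [294.3 152. ] [[ 0.555  -0.3406  0.023 ]]
s [270 144  11   9  77] [275.1 148. ] [[ 0.6087 -0.3919  0.023 ]]
s [ 297  172   63   54 2708] [327.9 198.6] [[ 0.5443 -0.11    0.018 ]]
s [252 200  17  15 207] [260.  206.7] [[ 0.7629 -0.1917  0.023 ]]
```

View pics/o_s.png

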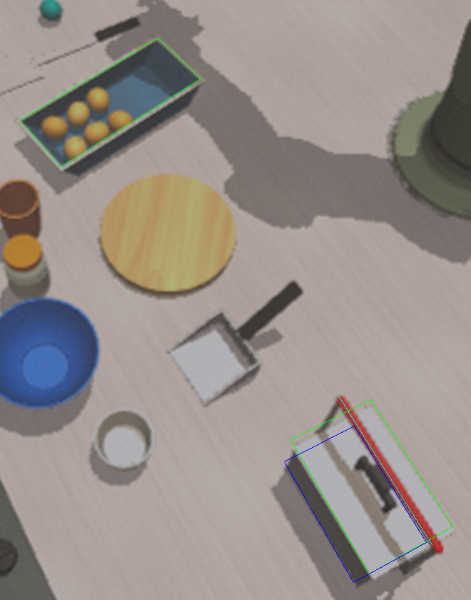

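```bash
python3 - <<'E'
from h import *
t=pickle.load(open('pics/top0.pkl','rb'));s=pickle.load(open('pics/scene0.pkl','rb'))
R=rot([-3.1404,0,.3108]);p=np.array([.19101,-.59475,.23070])
out=[]
for f in(t,s):
  P=p+R.apply([[0,0,0],[0,.0427,-.013],[0,-.0427,-.013],[0,.057,-.013],[0,-.057,-.013]])
  q=project(f,P);print(q.round(1))
  u,v=np.int32(q[0])-[50,37]; v=max(v,0)
  im=crop(f,u,v,100,75,4)
  for x in q: cv2.drawMarker(im,tuple(int(a) for a in (x-[u,v]+.5)*4),(0,255,0),0,8)
  out.append(cv2.convertScaleAbs(im,alpha=2))
cv2.imwrite('pics/g.png',np.hstack(out))
E
```

```text
[[519.3 345.9]
 [536.5 341.8]
 [505.9 351.9]
 [541.7 340.2]
 [500.7 353.6]]
[[346.2  34.2]
 [337.9  26.4]
 [355.1  36.3]
 [335.1  24.8]
 [358.1  38. ]]
```

View pics/g.png

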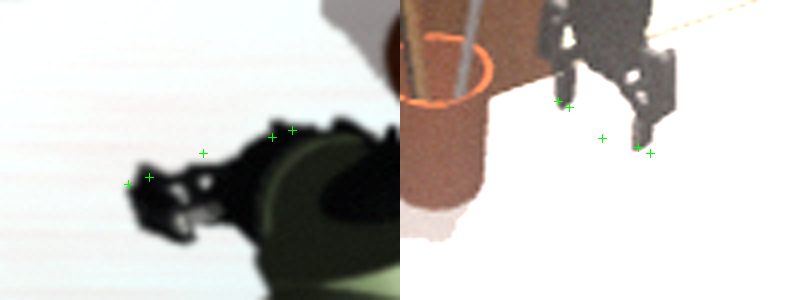

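```bash
python3 - <<'E'
from h import *
t=pickle.load(open('pics/top0.pkl','rb'));s=pickle.load(open('pics/scene0.pkl','rb'))
ot=(t,[[155.5,206],[212.5,208],[210.5,246],[152,245]],FL);os_=(s,[[387.5,300],[421.25,280],[461,339]],FL[[1,2,3]])
for o in([ot],[os_],[ot,os_]):
  p,r=fit(o,[.55,.35,0]);print('tin',p.round(4),r.round(1))
om=(s,[[261,150],[343,130],[322,112],[282,168]],MO[[1,3,2,0]])
p,r=fit([om],[.5,-.35,.1]);print('dish',p.round(4),r.round(1))
p,r=fit([os_],[.55,.35,0])
out=[]
for f,(u,v,w,h) in((s,(375,260,130,110)),(t,(130,190,130,110))):
  im=crop(f,u,v,w,h,3)
  q=project(f,W(p,FL));b=project(f,W(p,FL*[.116/.124,.176/.182,0]));
  for a,th in((q,0),(b,0)): cv2.polylines(im,[np.int32((a-[u,v]+.5)*3)],True,(0,255,0),1)
  for th in(0,.1,.2):
    B=project(f,W(p,[[-.13*np.sin(th),y,.04+.13*np.cos(th)] for y in(-.099,.099)]));cv2.polylines(im,[np.int32((B-[u,v]+.5)*3)],False,(255,0,0),1)
  out.append(im)
cv2.imwrite('pics/o1.png',np.hstack(out))
E
```

```text
tin [ 0.5276  0.3764 -0.0301] [-0.2 -0.2  0.5 -0.9 -0.1  0.6 -0.2  0.4]
tin [ 0.5346  0.3826 -0.0278] [-2.7 -0.1  0.4 -0.1  0.7  0.1]
tin [ 0.5299  0.3788 -0.0287] [-1.  -0.9 -0.2 -1.7 -0.9 -0.2 -0.9 -0.4 -2.1 -2.2  0.9 -1.9  1.1 -2.1]
dish [ 0.5069 -0.3608  0.2053] [-0.8  0.5  1.3 -2.1  0.9 -2.3 -1.1  3.5]
```

View pics/o1.png

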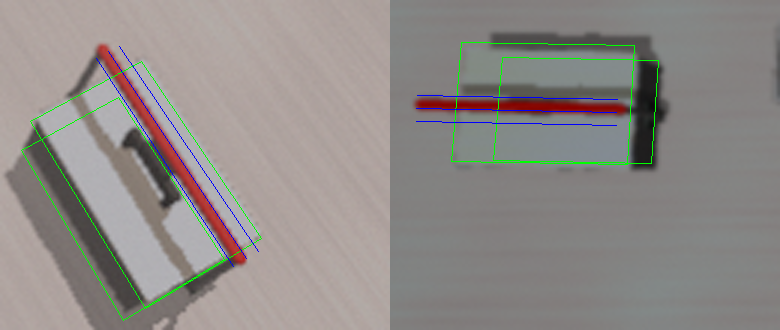

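Call:
{"api": "move_arm", "payload": {"plan": [[[0, 0, -0.35, 0, 0, -1, 1], [0, 0, -0.35, 0, 0, -1, 1], [0, 0, -0.35, 0, 0, -1, 1], [0, 0, -0.35, 0, 0, -1, 1], [0, 0, -0.35, 0, 0, -1, 1], [0, 0, -0.35, 0, 0, -1, 1], [0, 0, -0.35, 0, 0, -1, 1], [0, 0, -0.35, 0, 0, -1, 1], [0, 0, -0.35, 0, 0, -1, 1], [0, 0, -0.35, 0, 0, -1, 1]]]}}

```text
clock: 1.1
position: [0.191, -0.5949, 0.3012]
tool_rot: [-3.141, -0.001, 1.362]
force: [-1.2, -0.2, -0.8]
grip_width: 0.085
finger_force: 0.0
```

Call:
{"api": "move_arm", "payload": {"plan": [[[0, 0, 0, 0, 0, -0.88, 1], [0, 0, 0, 0, 0, -0.88, 1], [1, 0.55, 0, 0, 0, 0, 1], [1, 0.55, 0, 0, 0, 0, 1], [1, 0.55, 0, 0, 0, 0, 1], [1, 0.55, 0, 0, 0, 0, 1], [1, 0.55, 0, 0, 0, 0, 1], [1, 0.55, 0, 0, 0, 0, 1], [1, 0.55, 0, 0, 0, 0, 1], [1, 0.55, 0, 0, 0, 0, 1]]]}}

```text
clock: 2.1
position: [0.2839, -0.4367, 0.3011]
tool_rot: [-3.141, -0.0, 1.542]
force: [0.4, -0.1, -0.0]
grip_width: 0.0856
finger_force: 0.0
```

Call:
{"api": "move_arm", "payload": {"plan": [[[1, 0.55, 0, 0, 0, 0, 1], [1, 0.55, 0, 0, 0, 0, 1], [1, 0.55, 0, 0, 0, 0, 1], [1, 0.55, 0, 0, 0, 0, 1], [1, 0.55, 0, 0, 0, 0, 1], [1, 0.55, 0, 0, 0, 0, 1], [1, 0.55, 0, 0, 0, 0, 1], [1, 0.55, 0, 0, 0, 0, 1], [1, 0.55, 0, 0, 0, 0, 1], [1, 0.55, 0, 0, 0, 0, 1]]]}}

```text
clock: 3.1
position: [0.3995, -0.24, 0.3012]
tool_rot: [-3.141, -0.0, 1.542]
force: [0.1, -0.1, -0.5]
grip_width: 0.0855
finger_force: 0.0
```

Call:
{"api": "move_arm", "payload": {"plan": [[[1, 0.5, 0, 0, 0, 0, 1], [1, 0.5, 0, 0, 0, 0, 1], [1, 0.5, 0, 0, 0, 0, 1], [1, 0.5, 0, 0, 0, 0, 1], [1, 0.5, 0, 0, 0, 0, 1], [1, 0.5, 0, 0, 0, 0, 1], [1, 0.5, 0, 0, 0, 0, 1], [1, 0.5, 0, 0, 0, 0, 1], [1, 0.5, 0, 0, 0, 0, 1], [1, 0.5, 0, 0, 0, 0, 1]]]}}

```text
clock: 4.1
position: [0.5052, -0.043, 0.3011]
tool_rot: [-3.141, -0.0, 1.542]
force: [-0.0, -0.1, 0.0]
grip_width: 0.086
finger_force: 0.0
```

Call:
{"api": "move_arm", "payload": {"plan": [[[1, 0.1, 0.15, 0, 0, 0, 1], [1, 0.1, 0.15, 0, 0, 0, 1], [1, 0.1, 0.15, 0, 0, 0, 1], [1, 0.1, 0.15, 0, 0, 0, 1], [1, 0.1, 0.15, 0, 0, 0, 1], [1, 0.1, 0.15, 0, 0, 0, 1], [1, 0.1, 0.15, 0, 0, 0, 1], [1, 0.1, 0.15, 0, 0, 0, 1], [1, 0.1, 0.15, 0, 0, 0, 1], [1, 0.1, 0.15, 0, 0, 0, 1]]]}}

```text
clock: 5.1
position: [0.5306, 0.1563, 0.2709]
tool_rot: [-3.141, 0.0, 1.542]
force: [0.1, 0.0, 0.6]
grip_width: 0.086
finger_force: 0.0
```

Call:
{"api": "move_arm", "payload": {"plan": [[[1, -0.08, 0.25, 0, 0, 0, 1], [1, -0.08, 0.25, 0, 0, 0, 1], [1, -0.08, 0.25, 0, 0, 0, 1], [1, -0.08, 0.25, 0, 0, 0, 1], [1, -0.08, 0.25, 0, 0, 0, 1], [1, -0.08, 0.25, 0, 0, 0, 1], [1, -0.08, 0.25, 0, 0, 0, 1], [1, -0.08, 0.25, 0, 0, 0, 1], [0, 0, 0, 0, 0, 0, 1], [0, 0, 0, 0, 0, 0, 1]]]}}

```text
clock: 6.1
position: [0.5222, 0.3157, 0.2309]
tool_rot: [-3.141, 0.001, 1.543]
force: [0.3, -0.3, 0.0]
grip_width: 0.0857
finger_force: 0.0
```

```bash
cat >> h.py <<'E'
def snap(tag):
    from workcell import grab_frame
    r={}
    for n in('top','scene'):
        f=grab_frame(n);pickle.dump(f,open(f'pics/{n}_{tag}.pkl','wb'));r[n]=f
    return r['top'],r['scene']
def mark(f,box,k,polys=(),pts=()):
    u,v,w,h=box; im=crop(f,u,v,w,h,k)
    for P in polys: cv2.polylines(im,[np.int32((project(f,P)-[u,v]+.5)*k)],True,(0,255,0),1)
    for q in (project(f,pts) if len(pts) else []): cv2.drawMarker(im,tuple(int(a) for a in (q-[u,v]+.5)*k),(255,0,255),0,8)
    return im
E
python3 - <<'E'
from h import *
from workcell import observe
t,s=snap('a');o=observe();p=o['position'];print(p)
R=rot(o['tool_rot']);w=o['grip_width']/2
P=p+R.apply([[0,w,-.013],[0,-w,-.013],[.011,w+.012,-.013],[-.011,-w-.012,-.013]])
im=np.hstack([cv2.convertScaleAbs(mark(t,(140,180,100,100),4,(),P),alpha=1.8),mark(s,(360,250,100,100),4,(),P)])
cv2.imwrite('pics/a.png',im)
E
```

```text
[0.52270095 0.31496237 0.23129121]
```

View pics/a.png

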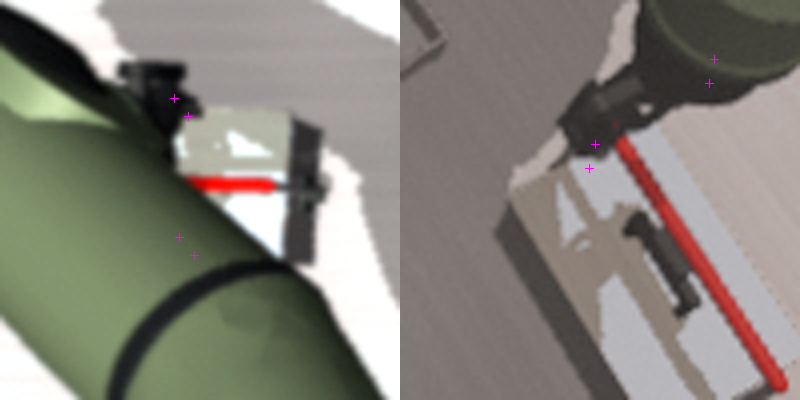

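Call:
{"api": "move_arm", "payload": {"plan": [[[0, 0, 1, 0, 0, 0, 1], [0, 0, 1, 0, 0, 0, 1], [0, 0, 1, 0, 0, 0, 1], [0, 0, 1, 0, 0, 0, 1], [0, 0, 0, 0, 0, 0, -0.3], [0, 0, 0, 0, 0, 0, -0.6], [0, 0, 0, 0, 0, 0, -1], [0, 0, 0, 0, 0, 0, -1], [0, 0, 0, 0, 0, 0, -1], [0, 0, 0, 0, 0, 0, -1]]], "grip_force": 20}}

```text
clock: 7.2
position: [0.5227, 0.3159, 0.152]
tool_rot: [3.141, -0.0, 1.542]
force: [-1.2, -0.7, 6.7]
grip_width: 0.0113
finger_force: 20.1
```

Call:
{"api": "move_arm", "payload": {"plan": [[[0, -0.64, 0.06, 0, 0, 0, -1], [0, -0.64, 0.13, 0, 0, 0, -1], [0, -0.62, 0.2, 0, 0, 0, -1], [0, -0.6, 0.25, 0, 0, 0, -1], [0, -0.57, 0.31, 0, 0, 0, -1], [0, -0.53, 0.36, 0, 0, 0, -1], [0, -0.5, 0.42, 0, 0, 0, -1], [0, -0.45, 0.47, 0, 0, 0, -1], [0, -0.4, 0.51, 0, 0, 0, -1], [0, -0.36, 0.55, 0, 0, 0, -1]]]}}

```text
clock: 8.2
position: [0.4153, 0.3192, 0.0852]
tool_rot: [-3.141, -0.0, 1.543]
force: [1.7, 3.9, 1.2]
grip_width: 0.0111
finger_force: 21.1
```

Call:
{"api": "move_arm", "payload": {"plan": [[[0, -0.29, 0.58, 0, 0, 0, -1], [0, -0.23, 0.6, 0, 0, 0, -1], [0, -0.03, 0.1, 0, 0, 0, -1], [0, -0.03, 0.1, 0, 0, 0, -1], [0, 0, 0, 0, 0, 0, -1], [0, 0, 0, 0, 0, 0, -1], [0, 0, 0, 0, 0, 0, -1], [0, 0, 0, 0, 0, 0, -1], [0, 0, 0, 0, 0, 0, -1], [0, 0, 0, 0, 0, 0, -1]]]}}

```text
clock: 9.2
position: [0.4035, 0.3194, 0.0578]
tool_rot: [-3.14, 0.0, 1.543]
force: [-7.8, 2.3, 9.0]
grip_width: 0.0112
finger_force: 22.4
```

Call:
{"api": "move_arm", "payload": {"plan": [[[0, 0, 0, 0, 0, 0, -0.4], [0, 0, 0, 0, 0, 0, -0.4], [0, 0, -1, 0, 0, 0, -0.4], [0, 0, -1, 0, 0, 0, -0.4], [0, 0, -1, 0, 0, 0, 0], [0, 0, -1, 0, 0, 0, 0.5], [0, 0, -1, 0, 0, 0, 1], [0, 0, -1, 0, 0, 0, 1], [0, 0, -1, 0, 0, 0, 1], [0.4, 0.8, 0, 0, 0, 0, 1]]]}}

```text
clock: 10.2
position: [0.4209, 0.3267, 0.2006]
tool_rot: [3.139, -0.001, 1.542]
force: [1.5, 0.4, -0.6]
grip_width: 0.085
finger_force: 0.0
```

Call:
{"api": "move_arm", "payload": {"plan": [[[0.4, 0.8, 0, 0, 0, 0, 1], [0.4, 0.8, 0, 0, 0, 0, 1], [0.4, 0.8, 0, 0, 0, 0, 1], [0.4, 0.8, 0, 0, 0, 0, 1], [0.4, 0.8, 0, 0, 0, 0, 1], [0.4, 0.8, 0, 0, 0, 0, 1], [0.4, 0.6, 0, 0, 0, 0, 1], [0, 0, 0, 0, 0, 0, 1], [0, 0, 0, 0, 0, 0, 1], [0, 0, 0, 0, 0, 0, 1]]]}}

```text
clock: 11.2
position: [0.5299, 0.3792, 0.1983]
tool_rot: [-3.141, 0.001, 1.542]
force: [-0.7, 0.2, 0.3]
grip_width: 0.0855
finger_force: 0.0
```

```bash
python3 - <<'E'
from h import *
from workcell import observe
t,s=snap('b');o=observe();p=o['position'];print(p)
tin=[.529,.379,-.029]
L=[[-.13*np.sin(1.25),y,.04+.13*np.cos(1.25)] for y in(-.099,.099)]
H=[[a*.006,b*.035,.132] for a,b in((1,1),(1,-1),(-1,-1),(-1,1))]
im=np.hstack([cv2.convertScaleAbs(mark(t,(130,190,100,100),4,(W(tin,FL),W(tin,L),W(tin,H))),alpha=1.5),mark(s,(375,250,100,120),4,(W(tin,FL),W(tin,L),W(tin,H)))[:400]])
cv2.imwrite('pics/b.png',im)
E
```

```text
[0.53011963 0.37936236 0.19858607]
```

View pics/b.png

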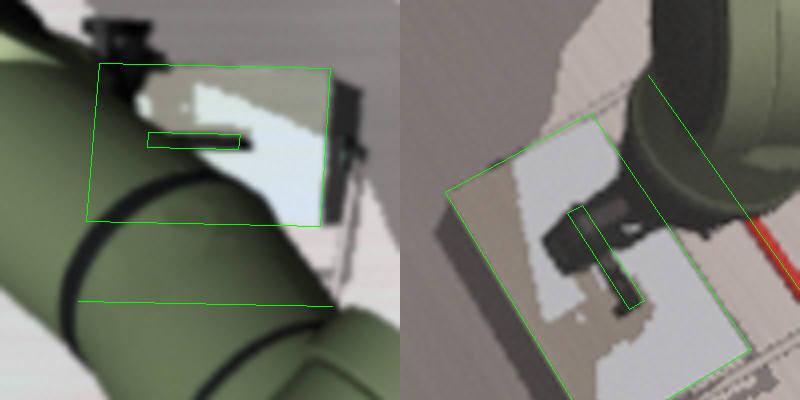

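Call:
{"api": "move_arm", "payload": {"plan": [[[0, 0, 1, 0, 0, 0, 1], [0, 0, 1, 0, 0, 0, 1], [0, 0, 1, 0, 0, 0, 1], [0, 0, 1, 0, 0, 0, 1], [0, 0, 0.5, 0, 0, 0, 1], [0, 0, 0, 0, 0, 0, -0.3], [0, 0, 0, 0, 0, 0, -0.6], [0, 0, 0, 0, 0, 0, -1], [0, 0, 0, 0, 0, 0, -1], [0, 0, 0, 0, 0, 0, -1]]], "grip_force": 50}}

```text
clock: 12.3
position: [0.5306, 0.3798, 0.1091]
tool_rot: [3.141, -0.0, 1.542]
force: [-0.2, -0.1, -0.5]
grip_width: 0.012
finger_force: 0.0
```

Call:
{"api": "move_arm", "payload": {"plan": [[[0, 0, 0, 0, 0, 0, -1], [0, 0, 0, 0, 0, 0, -1], [0, 0, -0.2, 0, 0, 0, -1], [0, 0, -0.3, 0, 0, 0, -1], [0, 0, -0.5, 0, 0, 0, -1], [0, 0, -0.8, 0, 0, 0, -1], [0, 0, -0.8, 0, 0, 0, -1], [0, 0, -0.8, 0, 0, 0, -1], [0, 0, -0.8, 0, 0, 0, -1], [0, 0, -0.8, 0, 0, 0, -1]]]}}

```text
clock: 13.3
position: [0.5305, 0.3797, 0.2102]
tool_rot: [3.141, -0.0, 1.542]
force: [0.3, 0.1, -2.8]
grip_width: 0.0109
finger_force: 49.0
```

Call:
{"api": "move_arm", "payload": {"plan": [[[-0.6, 0.05, 0, 0, 0, 0, -1], [-1, 0.05, 0, 0, 0, 0, -1], [-1, 0.05, 0, 0, 0, 0, -1], [-1, 0.05, 0, 0, 0, 0, -1], [-1, 0.05, 0, 0, 0, 0, -1], [-1, 0.05, 0, 0, 0, 0, -1], [-1, 0.05, 0, 0, 0, 0, -1], [-1, 0.05, 0, 0, 0, 0, -1], [-1, 0.05, 0, 0, 0, 0, -1], [-1, 0.05, 0, 0, 0, 0, -1]]]}}

```text
clock: 14.3
position: [0.5346, 0.1855, 0.208]
tool_rot: [-3.141, 0.001, 1.542]
force: [0.3, 0.5, -2.7]
grip_width: 0.0108
finger_force: 49.0
```

Call:
{"api": "move_arm", "payload": {"plan": [[[-1, 0.05, 0, 0, 0, 0, -1], [-1, 0.05, 0, 0, 0, 0, -1], [-1, 0.05, 0, 0, 0, 0, -1], [-1, 0.05, 0, 0, 0, 0, -1], [-1, 0.05, 0, 0, 0, 0, -1], [-1, 0.05, 0, 0, 0, 0, -1], [-1, 0.05, 0, 0, 0, 0, -1], [-1, 0.05, 0, 0, 0, 0, -1], [-1, 0.05, 0, 0, 0, 0, -1], [-1, 0.05, 0, 0, 0, 0, -1]]]}}

```text
clock: 15.3
position: [0.5385, -0.0145, 0.2081]
tool_rot: [-3.141, 0.0, 1.542]
force: [0.2, 0.6, -2.5]
grip_width: 0.0109
finger_force: 49.0
```

Call:
{"api": "move_arm", "payload": {"plan": [[[-1, 0.05, 0, 0, 0, 0, -1], [-1, 0.05, 0, 0, 0, 0, -1], [-1, 0.05, 0, 0, 0, 0, -1], [-0.8, 0.05, 0, 0, 0, 0, -1], [-0.5, 0.05, 0.4, 0, 0, 0, -1], [0, 0, 0.8, 0, 0, 0, -1], [0, 0, 1, 0, 0, 0, -1], [0, 0, 1, 0, 0, 0, -1], [0, 0, 1, 0, 0, 0, -1], [0, 0, 1, 0, 0, 0, -1]]]}}

```text
clock: 16.3
position: [0.5411, -0.0989, 0.103]
tool_rot: [-3.141, -0.0, 1.542]
force: [0.4, -0.2, -3.4]
grip_width: 0.0108
finger_force: 49.0
```

Call:
{"api": "move_arm", "payload": {"plan": [[[-0.4, 0.03, 0.2, 0, 0, 0, -1], [-0.4, 0.03, 0.6, 0, 0, 0, -1], [0, 0, 0.8, 0, 0, 0, -1], [0, 0, 0.6, 0, 0, 0, -1], [0, 0, 0.4, 0, 0, 0, -1], [0, 0, 0.25, 0, 0, 0, -1], [0, 0, 0.15, 0, 0, 0, -1], [0, 0, 0.1, 0, 0, 0, -1], [0, 0, 0, 0, 0, 0, -1], [0, 0, 0, 0, 0, 0, -1]]]}}

```text
clock: 17.3
position: [0.5427, -0.1149, 0.0428]
tool_rot: [3.141, 0.0, 1.542]
force: [-0.4, -0.4, -2.9]
grip_width: 0.0107
finger_force: 49.0
```

Call:
{"api": "move_arm", "payload": {"plan": [[[0, 0, 0.1, 0, 0, 0, -1], [0, 0, 0.05, 0, 0, 0, -1], [0, 0, 0, 0, 0, 0, -1], [0, 0, 0, 0, 0, 0, -0.6], [0, 0, 0, 0, 0, 0, 0], [0, 0, 0, 0, 0, 0, 1], [0, 0, 0, 0, 0, 0, 1], [0, 0, -0.5, 0, 0, 0, 1], [0, 0, -1, 0, 0, 0, 1], [0, 0, -1, 0, 0, 0, 1]]]}}

```text
clock: 18.3
position: [0.5424, -0.1146, 0.0905]
tool_rot: [-3.141, -0.0, 1.543]
force: [0.8, -0.1, 0.4]
grip_width: 0.0851
finger_force: 0.0
```

Call:
{"api": "move_arm", "payload": {"plan": [[[0, 0, -1, 0, 0, 0, 1], [0, 0, -1, 0, 0, 0, 1], [0, 0, -1, 0, 0, 0, 1], [0, 0, -1, 0, 0, 0, 1], [0, 0, -1, 0, 0, 0, 1], [0, 0, -1, 0, 0, 0, 1], [0, 0, -1, 0, 0, 0, 1], [0, 0, -1, 0, 0, 0, 1], [0, -1, 0, 0, 0, 0, 1], [0, -1, 0, 0, 0, 0, 1]]]}}

```text
clock: 19.3
position: [0.5022, -0.1134, 0.2504]
tool_rot: [3.141, -0.0, 1.543]
force: [0.5, 0.9, -0.5]
grip_width: 0.0853
finger_force: 0.0
```

```bash
python3 - <<'E'
from h import *
t,s=snap('c')
a=cv2.convertScaleAbs(crop(t,235,165,220,125,3),alpha=1.3)
cv2.imwrite('pics/c_s.png',cv2.resize(s['color'][90:290,240:440,::-1],(800,800),interpolation=cv2.INTER_CUBIC)[:600])
cv2.imwrite('pics/c_t.png',a)
E
```

```text
(no output)
```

View pics/c_s.png

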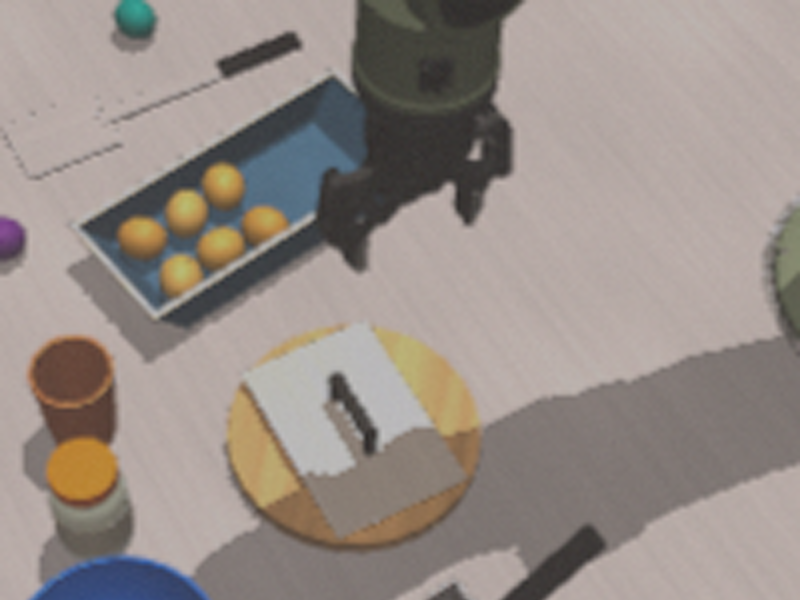

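View pics/c_t.png

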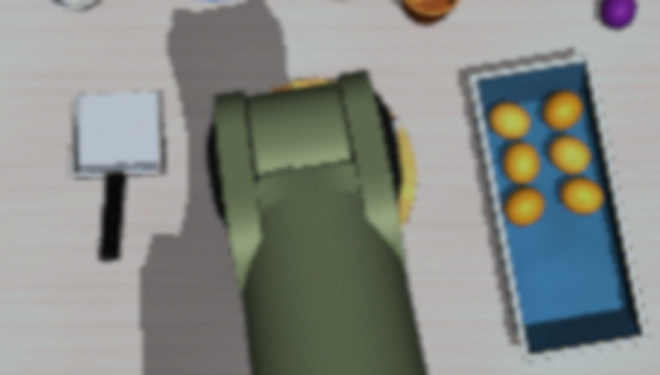

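```bash
python3 - <<'E'
from h import *
t=pickle.load(open('pics/top_c.pkl','rb'));s=pickle.load(open('pics/scene0.pkl','rb'))
L=np.array([[.0475,.05,0],[.0475,-.05,0],[-.0475,.05,.04],[-.0475,-.05,.04],[-.152,0,.109]])
ot=(t,np.array([[261.7,195],[288.3,195.3],[258.3,224.3],[289.7,223.3],[270.7,251]]),L)
os_=(s,np.array([[345.75,279.25],[328.75,254.25],[371.25,260],[353.75,236.25],[388,223.75]]),L)
for o in([ot],[os_],[ot,os_]):
  p,r=fit(o,[.55,.08,0]);print(p.round(4),r.round(1))
  print('grip',W(p,[[-.105,0,.076]]).round(4))
for n in('top','scene'):
  a=pickle.load(open(f'pics/{n}0.pkl','rb'))['color'].astype(int);b=pickle.load(open(f'pics/{n}_c.pkl','rb'))['color'].astype(int)
  # handle end dark blob compare
  for f in(a,b):
    reg=f[185:255,250:300] if n=='top' else f[215:260,355:400]
    m=reg.sum(2)<150; y,x=np.nonzero(m); print(n,m.sum(),x.mean().round(1),y.mean().round(1))
E
```

```text
[0.589  0.1012 0.023 ] [-0.8  1.   2.  -0.2  0.4 -1.3 -0.5 -1.2 -0.1  3.5]
grip [[0.484  0.0988 0.076 ]]
[0.593  0.1104 0.0364] [-0.7  1.  -0.7  0.2  0.4  0.5 -0.2 -1.   4.7 -1.5]
grip [[0.4881 0.1065 0.076 ]]
[0.5916 0.1067 0.0489] [-2.8  0.7  0.  -1.3 -0.9 -1.7 -1.8 -2.4 -0.6  2.6 -0.6 -0.2 -1.  -0.7
  0.2 -0.9 -0.7 -2.1  4.  -3.1]
grip [[0.4867 0.1016 0.076 ]]
top 180 22.1 51.4
top 176 22.1 51.3
scene 0 nan nan
scene 0 nan nan<stdin>:14: RuntimeWarning: Mean of empty slice.
  ret = ret.dtype.type(ret / rcount)
```

Call:
{"api": "move_arm", "payload": {"plan": [[[0, 0, 0, 0, 0, 1, 1], [0, 0, 0, 0, 0, 1, 1], [0, 0, 0, 0, 0, 1, 1], [0, 0, 0, 0, 0, 1, 1], [0, 0, 0, 0, 0, 1, 1], [0, 0, 0, 0, 0, 1, 1], [0, 0, 0, 0, 0, 1, 1], [0, 0, 0, 0, 0, 1, 1], [0, 0, 0, 0, 0, 1, 1], [0, 0, 0, 0, 0, 1, 1]]]}}

```text
clock: 20.4
position: [0.5029, -0.1135, 0.25]
tool_rot: [3.142, -0.0, 0.491]
force: [0.9, -0.5, 0.4]
grip_width: 0.0855
finger_force: 0.0
```

Call:
{"api": "move_arm", "payload": {"plan": [[[0, 0, 0, 0, 0, 1, 1], [0, 0, 0, 0, 0, 1, 1], [0, 0, 0, 0, 0, 1, 1], [0, 0, 0, 0, 0, 1, 1], [0, 0, 0, 0, 0, 0.35, 1], [0, -1, 0, 0, 1, 0, 1], [0, -1, 0, 0, 1, 0, 1], [0, -1, 0, 0, 1, 0, 1], [0, -1, 0, 0, 1, 0, 1], [0, -1, 0, 0, 1, 0, 1]]]}}

```text
clock: 21.4
position: [0.4989, -0.0147, 0.2505]
tool_rot: [3.142, -0.522, 0.039]
force: [2.5, -1.8, -0.4]
grip_width: 0.0854
finger_force: 0.0
```

```bash
cat >> h.py <<'E'
def goto(p,o=None,obs=None):
    "tool-axis shift (in shares of .02) and turn (shares of 6 deg) from now to p, orientation matrix o; shift given in present axes and in final axes"
    from workcell import observe
    s=obs or observe(); R=rot(s['tool_rot']); d=(np.array(p)-s['position'])
    print('pos',s['position'].round(4),'rot',s['tool_rot'].round(3),'q',s['qpos'].round(2))
    print('shift now-axes',(R.inv().apply(d)/.02).round(2), end=' ')
    if o is not None:
        print('final-axes',(o.inv().apply(d)/.02).round(2),'turn',(np.degrees((R.inv()*o).as_rotvec())/6).round(2),end='')
    print()
def toolrot(yaw,tilt): # tilt: deg, tool z leans forward along yaw
    return Ro.from_euler('z',yaw)*Ro.from_euler('y',-np.radians(tilt))*Ro.from_euler('x',np.pi)
E
python3 -c "
from h import *
goto([.4375,.097,.152],toolrot(.04,30))"
```

```text
pos [ 0.4989 -0.0147  0.2505] rot [ 3.142 -0.522  0.039] q [ 0.19  0.11 -0.33  2.3   0.34  0.23 -1.97]
shift now-axes [-4.93 -5.7   2.84] final-axes [-4.92 -5.7   2.84] turn [ 0.01  0.01 -0.01]
```

```bash
python3 -c "
from h import *
goto([.461,.100,.157],toolrot(.04,15))"
```

```text
pos [ 0.4989 -0.0147  0.2505] rot [ 3.142 -0.522  0.039] q [ 0.19  0.11 -0.33  2.3   0.34  0.23 -1.97]
shift now-axes [-3.78 -5.8   3.22] final-axes [-2.82 -5.8   4.08] turn [ 0.   -2.49 -0.01]
```

Call:
{"api": "move_arm", "payload": {"plan": [[[0, 0, 0, 0, -1, 0, 1], [0, 0, 0, 0, -1, 0, 1], [0, 0, 0, 0, -0.5, 0, 1], [-0.4, -0.83, 0.58, 0, 0, 0, 1], [-0.4, -0.83, 0.58, 0, 0, 0, 1], [-0.4, -0.83, 0.58, 0, 0, 0, 1], [-0.4, -0.83, 0.58, 0, 0, 0, 1], [-0.4, -0.83, 0.58, 0, 0, 0, 1], [-0.4, -0.83, 0.58, 0, 0, 0, 1], [-0.4, -0.83, 0.58, 0, 0, 0, 1]]]}}

```text
clock: 22.4
position: [0.4609, 0.0999, 0.1564]
tool_rot: [3.14, -0.256, 0.039]
force: [1.2, 0.5, 0.1]
grip_width: 0.0854
finger_force: 0.0
```

```bash
python3 - <<'E'
from h import *
goto([.487,.101,.0606],toolrot(.04,15))
t,s=snap('d')
# handle dark pixels in the scene vs frame 0 : has scoop moved?
s0=pickle.load(open('pics/scene0.pkl','rb'))
a=np.abs(s['color'][235:285,325:375].astype(int)-s0['color'][235:285,325:375]).mean();print(a)
from workcell import observe
o=observe();R=rot(o['tool_rot']);w=o['grip_width']/2
P=o['position']+R.apply([[0,w,-.013],[0,-w,-.013],[0,0,0]])
cv2.imwrite('pics/d.png',np.hstack([mark(s,(320,200,80,90),5,(),P),mark(t,(235,175,80,90),5,(),P)]))
E
```

```text
pos [0.4609 0.0999 0.1564] rot [ 3.14  -0.256  0.039] q [-0.15  0.31 -0.3   2.25  0.51  0.4  -2.41]
shift now-axes [ 0.05 -0.01  4.97] final-axes [ 0.02 -0.    4.97] turn [ 0.02  0.06 -0.01]
13.121866666666667
```

View pics/d.png

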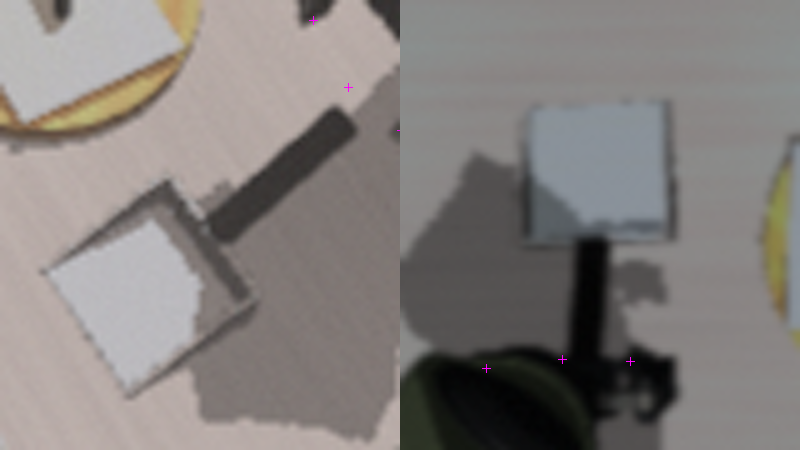

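Call:
{"api": "move_arm", "payload": {"plan": [[[0, 0, 0, 0, 0, -1, 1], [0, 0, 0, 0, 0, -1, 1], [0, 0, 0, 0, 0, -1, 1], [0, 0, 0, 0, 0, -1, 1], [0, 0, 0, 0, 0, -1, 1], [0, 0, 0, 0, 0, -1, 1], [0, 0, 0, 0, 0, -1, 1], [0, 0, 0, 0, 0, -1, 1], [0, 0, 0, 0, 0, -1, 1], [0, 0, 0, 0, 0, -1, 1]]]}}

```text
clock: 23.5
position: [0.4615, 0.0985, 0.1572]
tool_rot: [2.917, -0.124, 1.104]
force: [0.1, 0.3, -0.6]
grip_width: 0.0852
finger_force: 0.0
```

Call:
{"api": "move_arm", "payload": {"plan": [[[0, 0, 0, 0, 0, -1, 1], [0, 0, 0, 0, 0, -1, 1], [0, 0, 0, 0, 0, -1, 1], [0, 0, 0, 0, 0, -1, 1], [0, 0, 0, 0, 0, -1, 1], [0, 0, 0, 0, 0, -1, 1], [0, 0, 0, 0, 0, -1, 1], [0, 0, 0, 0, 0, -1, 1], [0, 0, 0, 0, 0, -1, 1], [0, 0, 0, 0, 0, -1, 1]]]}}

```text
clock: 24.5
position: [0.4615, 0.0984, 0.1572]
tool_rot: [2.92, 0.13, 2.122]
force: [-0.7, -0.1, -0.1]
grip_width: 0.0855
finger_force: 0.0
```

Call:
{"api": "move_arm", "payload": {"plan": [[[0, 0, 0, 0, 0, -1, 1], [0, 0, 0, 0, 0, -1, 1], [0, 0, 0, 0, 0, -1, 1], [0, 0, 0, 0, 0, -1, 1], [0, 0, 0, 0, 0, -1, 1], [0, 0, 0, 0, 0, -1, 1], [0, 0, 0, 0, 0, -1, 1], [0, 0, 0, 0, 0, -1, 1], [0, 0, 0, 0, 0, -1, 1], [0, 0, 0, 0, 0, -1, 1]]]}}

```text
clock: 25.5
position: [0.4615, 0.0983, 0.1572]
tool_rot: [-3.138, 0.256, -3.099]
force: [-0.3, 0.0, -0.3]
grip_width: 0.0852
finger_force: 0.0
```

```bash
cat >> h.py <<'E'
def tr(yaw,tilt): # flipped tool
    return toolrot(yaw,tilt)*Ro.from_euler('z',np.pi)
E
python3 - <<'E'
from h import *
goto([.487,.101,.0606],tr(.04,15))
t=pickle.load(open('pics/top_d.pkl','rb'));s=pickle.load(open('pics/scene_d.pkl','rb'))
# handle axis points seen: scene crop(320,200)x5, top crop(235,175)x5 ; find grip position on handle plane by triangulating start & end
g=W([.591,.1055,.04],[[-.058,0,.046],[-.109,0,.081]])
print('pred scene crop',((project(s,g)-[320,200]+.5)*5).round(0),'top crop',((project(t,g)-[235,175]+.5)*5).round(0))
E
```

```text
pos [0.4615 0.0983 0.1572] rot [-3.138  0.256 -3.099] q [ 0.42  0.45 -1.02  2.23  0.94  0.63  0.34]
shift now-axes [-0.02  0.1   5.  ] final-axes [0.01 0.08 5.  ] turn [-0.03 -0.06  0.02]
pred scene crop [[228. 221.]
 [301. 159.]] top crop [[191. 252.]
 [184. 328.]]
```

Call:
{"api": "move_arm", "payload": {"plan": [[[0, 0, 1, 0, 0, 0, 1], [0, 0, 1, 0, 0, 0, 1], [0, 0, 1, 0, 0, 0, 1], [0, 0, 1, 0, 0, 0, 1], [0, 0, 1, 0, 0, 0, 1], [0, 0, 0, 0, 0, 0, 0], [0, 0, 0, 0, 0, 0, -0.5], [0, 0, 0, 0, 0, 0, -1], [0, 0, 0, 0, 0, 0, -1], [0, 0, 0, 0, 0, 0, -1]]], "grip_force": 120}}

```text
clock: 26.5
position: [0.4863, 0.0998, 0.0606]
tool_rot: [-3.14, 0.256, -3.103]
force: [-4.6, -2.4, 11.6]
grip_width: 0.0203
finger_force: 116.5
```

```bash
python3 - <<'E'
from h import *
from workcell import observe
o=observe();print(o['grip_width'],o['finger_force'],o['force'])
t=pickle.load(open('pics/top0.pkl','rb'))
# dish fit refine: potatoes in dish frame (mean of both cameras' dish fits)
D=np.array([.5055,-.368,.18])
c,s=np.cos(D[2]),np.sin(D[2])
for f,T in((t,[.504,-.3753,.1605]),):
  for uv in [[422.4,201.5],[404.4,204.9],[424.6,216.3],[408.5,219],[428.8,230],[409.6,233.6]]:
    p=back(f,[uv],.023)[0]-np.array([T[0],T[1],0]);c,s=np.cos(T[2]),np.sin(T[2]);print((c*p[0]+s*p[1]).round(3),(-s*p[0]+c*p[1]).round(3))
# auto dish rim corners from scene: bluish interior mask min-area rect in both views
for n in('top','scene'):
  f=pickle.load(open(f'pics/{n}_d.pkl','rb'));hsv=cv2.cvtColor(f['color'],cv2.COLOR_RGB2HSV)
  h=hsv[...,0];m=((h>95)&(h<118)&(hsv[...,1]>70)).astype(np.uint8)
  reg=np.zeros_like(m); 
  if n=='top': reg[180:290,385:455]=1
  else: reg[105:170,255:345]=1
  m=cv2.morphologyEx(m*reg,cv2.MORPH_CLOSE,np.ones((9,9)))
  nn,l,st,ce=cv2.connectedComponentsWithStats(m);i=1+np.argmax(st[1:,4])
  cn=cv2.findContours((l==i).astype(np.uint8),0,2)[0][0]
  q=cv2.approxPolyDP(cn,6,True)[:,0];print(n,st[i],q.tolist(), cv2.boxPoints(cv2.minAreaRect(cn)).round(1).tolist())
E
```

```text
0.020316096433220705 116.50519609451294 [-4.63863604 -2.3506683  11.55301923]
0.102 -0.03
0.101 0.03
0.052 -0.028
0.052 0.026
0.006 -0.033
0.005 0.031
top [ 394  186   54   96 2602] [[429, 186], [394, 193], [412, 281], [447, 275]] [[392.3999938964844, 191.89999389648438], [428.70001220703125, 184.5], [447.29998779296875, 275.29998779296875], [411.0, 282.70001220703125]]
scene [300 120  31  25 447] [[330, 132], [318, 120], [300, 131], [300, 142], [314, 144]] [[295.0, 134.0], [321.1000061035156, 117.69999694824219], [330.8999938964844, 133.39999389648438], [304.79998779296875, 149.6999969482422]]
```

```bash
python3 - <<'E'
from h import *
t=pickle.load(open('pics/top0.pkl','rb'));s=pickle.load(open('pics/scene0.pkl','rb'))
ot=(t,np.array([[429.8,185.2],[393.2,192],[411.3,282.3],[448,276]]),MO[[1,0,3,2]])
os_=(s,np.array([[260,146.5],[279.5,169],[323.5,109.5]]),MO[[1,0,2]])
for o in([ot],[os_],[ot,os_]):
  p,r=fit(o,[.5,-.35,.15]);print(p.round(4),r.round(1))
# potatoes from scene (z=.023): hand pixels from c_s /4 +(240,90)
px=np.array([[223,186],[186,213],[141,238],[264,225],[220,248],[181,276]])/4+[240,90]
for T in ([.5055,-.369,.175],):
  P=back(s,px,.023)-[T[0],T[1],0];c,q=np.cos(T[2]),np.sin(T[2])
  print(np.c_[c*P[:,0]+q*P[:,1],-q*P[:,0]+c*P[:,1]].round(3))
E
```

```text
[ 0.504  -0.3747  0.1636] [-0.1 -1.2 -0.3 -1.7 -0.4  1.2  1.   1.1]
[ 0.5035 -0.3685  0.1666] [-0.3  0.9 -0.2 -0.1  0.6 -0.9]
[ 0.503  -0.3731  0.1682] [-0.8 -0.9 -1.  -1.2 -0.7  1.6  0.7  1.3 -0.7 -0.  -0.6 -1.1  0.1 -1.7]
[[ 0.005 -0.035]
 [ 0.051 -0.032]
 [ 0.101 -0.035]
 [ 0.003  0.026]
 [ 0.052  0.021]
 [ 0.099  0.024]]
```

Call:
{"api": "move_arm", "payload": {"plan": [[[0, 0, 0, 0, 0, 0, -1], [0, 0, 0, 0, 0, 0, -1], [-0.26, 0, -0.96, 0, 0, 0, -1], [-0.26, 0, -0.96, 0, 0, 0, -1], [-0.26, 0, -0.96, 0, 0, 0, -1], [-0.26, 0, -0.96, 0, 0, 0, -1], [-0.26, 0, -0.96, 0, 0, 0, -1], [-0.26, 0, -0.96, 0, 0, 0, -1], [-0.26, 0, -0.96, 0, 0, 0, -1], [-0.26, 0, -0.96, 0, 0, 0, -1]]]}}

```text
clock: 27.5
position: [0.4871, 0.1, 0.2199]
tool_rot: [-3.139, 0.255, -3.102]
force: [-0.6, 0.0, -0.3]
grip_width: 0.02
finger_force: 117.5
```

```bash
cat >> h.py <<'E'
DISH=[.5037,-.3715,.165]
TS=np.array([-.1047,0,.0606]) # TCP in scoop frame (scoop flat <-> tool tilt 15 deg)
def scoop_tcp(o,yaw,lipdown,pivot=(0,0,0)):
    "TCP pos/rot for scoop with local point pivot at world o, yaw, lip-down degrees"
    R=Ro.from_euler('z',yaw)*Ro.from_euler('y',np.radians(lipdown))
    return np.array(o)+R.apply(TS-np.array(pivot)), tr(yaw,14.7-lipdown)
def in_dish(lx,ly,z): return W(DISH,[[lx,ly,z]])[0]
E
python3 - <<'E'
from h import *
from workcell import observe
LIP=(.0475,0,0)
p,o=scoop_tcp(in_dish(-.03,0,.12),.165,10,LIP);print(p);goto(p,o)
s=observe();print(s['force'],s['moment'],s['grip_width'])
E
```

```text
[ 0.33663559 -0.39931854  0.2061086 ]
pos [0.4871 0.1    0.2199] rot [-3.139  0.255 -3.102] q [ 0.52  0.39 -1.11  2.1   0.72  0.75  0.58]
shift now-axes [  8.39 -24.65  -1.42] final-axes [ 11.54 -23.39  -0.26] turn [-0.22  1.65 -1.19]
[-0.60650438  0.03219219 -0.30524582] [-0.03967659  0.49519559 -0.02260917] 0.020000737994946994
```

Call:
{"api": "move_arm", "payload": {"plan": [[[0, 0, 0, -0.1, 0.83, -0.6, -1], [0, 0, 0, -0.1, 0.83, -0.6, -1], [0.2, -0.98, 0, 0, 0, 0, -1], [0.2, -0.98, 0, 0, 0, 0, -1], [0.2, -0.98, 0, 0, 0, 0, -1], [0.2, -0.98, 0, 0, 0, 0, -1], [0.2, -0.98, 0, 0, 0, 0, -1], [0.2, -0.98, 0, 0, 0, 0, -1], [0.2, -0.98, 0, 0, 0, 0, -1], [0.2, -0.98, 0, 0, 0, 0, -1]]]}}

```text
clock: 28.5
position: [0.4814, -0.0607, 0.2169]
tool_rot: [-3.139, 0.081, -2.976]
force: [0.7, -0.3, -2.2]
grip_width: 0.0202
finger_force: 117.9
```

Call:
{"api": "move_arm", "payload": {"plan": [[[0.2, -0.98, 0, 0, 0, 0, -1], [0.2, -0.98, 0, 0, 0, 0, -1], [0.2, -0.98, 0, 0, 0, 0, -1], [0.4, -0.98, 0, 0, 0, 0, -1], [0.6, -0.98, 0, 0, 0, 0, -1], [0.8, -0.98, 0, 0, 0, 0, -1], [0.8, -0.98, 0, 0, 0, 0, -1], [0.8, -0.98, 0, 0, 0, 0, -1], [0.8, -0.98, 0, 0, 0, 0, -1], [0.8, -0.98, 0, 0, 0, 0, -1]]]}}

```text
clock: 29.5
position: [0.4031, -0.2724, 0.2082]
tool_rot: [-3.139, 0.08, -2.976]
force: [-0.2, -1.1, -1.7]
grip_width: 0.0205
finger_force: 117.8
```

```bash
python3 - <<'E'
from h import *
LIP=(.0475,0,0)
p,o=scoop_tcp(in_dish(-.03,0,.12),.165,10,LIP);goto(p,o)
E
```

```text
pos [ 0.4031 -0.2724  0.2082] rot [-3.139  0.08  -2.976] q [ 1.41  0.56 -1.22  1.99  0.62  0.95  1.63]
shift now-axes [ 4.32 -5.71 -0.23] final-axes [ 4.32 -5.71 -0.25] turn [-0.02 -0.02  0.01]
```

Call:
{"api": "move_arm", "payload": {"plan": [[[0.72, -0.95, 0, 0, 0, 0, -1], [0.72, -0.95, 0, 0, 0, 0, -1], [0.72, -0.95, 0, 0, 0, 0, -1], [0.72, -0.95, 0, 0, 0, 0, -1], [0.72, -0.95, 0, 0, 0, 0, -1], [0.72, -0.95, 0, 0, 0, 0, -1], [0.08, 0, 0.9, 0, 0, 0, -1], [0.08, 0, 0.9, 0, 0, 0, -1], [0.08, 0, 0.9, 0, 0, 0, -1], [0, 0, 0, 0, 0, 0, -1]]]}}

```text
clock: 30.5
position: [0.3365, -0.3977, 0.1457]
tool_rot: [3.141, 0.079, -2.976]
force: [-0.2, -0.1, -1.4]
grip_width: 0.0202
finger_force: 117.6
```

```bash
python3 - <<'E'
from h import *
LIP=(.0475,0,0)
p,o=scoop_tcp(in_dish(-.03,0,.005),.165,10,LIP);goto(p,o)
t,s=snap('e')
a=cv2.convertScaleAbs(crop(t,385,175,75,115,5),alpha=1.6);b=crop(s,255,95,80,80,5)
im=np.zeros((575,775,3),np.uint8);im[:,:375]=a;im[:400,375:]=b;cv2.imwrite('pics/e.png',im)
E
```

```text
pos [ 0.3365 -0.3977  0.1457] rot [ 3.141  0.079 -2.976] q [ 1.58  0.71 -1.12  1.95  0.74  0.92  1.84]
shift now-axes [ 0.22 -0.08  2.72] final-axes [ 0.23 -0.08  2.72] turn [ 0.   -0.03  0.01]
```

View pics/e.png

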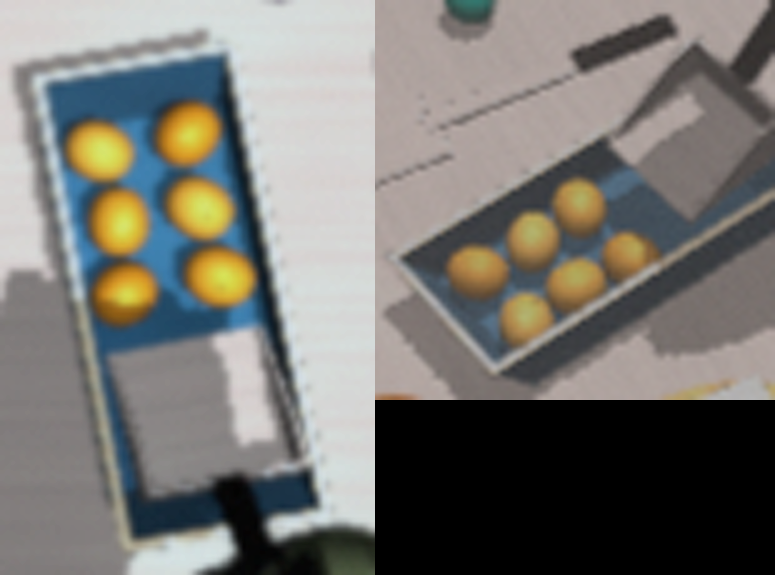

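Call:
{"api": "move_arm", "payload": {"plan": [[[0, 0.1, 0, 0, 0, 0.28, -1], [0.08, 0, 0.7, 0, 0, 0, -1], [0.08, 0, 0.7, 0, 0, 0, -1], [0.04, 0, 0.5, 0, 0, 0, -1], [0.02, 0, 0.3, 0, 0, 0, -1], [0, 0, 0.2, 0, 0, 0, -1], [0, 0, 0.15, 0, 0, 0, -1], [0, 0, 0.1, 0, 0, 0, -1], [0, 0, 0, 0, 0, 0, -1], [0, 0, 0, 0, 0, 0, -1]]]}}

```text
clock: 31.6
position: [0.3372, -0.3965, 0.0941]
tool_rot: [3.142, 0.081, -3.005]
force: [0.3, 0.1, -0.7]
grip_width: 0.02
finger_force: 117.7
```

```bash
python3 - <<'E'
from h import *
from workcell import observe
LIP=(.0475,0,0)
for lx,ld in((-.03,10),(-.02,7),(0.02,3),(.06,3),(.12,3)):
  p,o=scoop_tcp(in_dish(lx,0,.003),.15,ld,LIP);goto(p,o)
s=observe();print(s['force'],s['moment'])
E
```

```text
pos [ 0.3372 -0.3965  0.0941] rot [ 3.142  0.081 -3.005] q [ 1.52  0.77 -1.03  1.99  0.84  0.83  1.74]
shift now-axes [ 0.07 -0.03  0.24] final-axes [ 0.07 -0.03  0.24] turn [-0.01 -0.01 -0.13]
pos [ 0.3372 -0.3965  0.0941] rot [ 3.142  0.081 -3.005] q [ 1.52  0.77 -1.03  1.99  0.84  0.83  1.74]
shift now-axes [-0.19 -0.02  0.64] final-axes [-0.15 -0.02  0.64] turn [-0.01 -0.51 -0.13]
pos [ 0.3372 -0.3965  0.0941] rot [ 3.142  0.081 -3.005] q [ 1.52  0.77 -1.03  1.99  0.84  0.83  1.74]
shift now-axes [-1.88  0.03  1.28] final-axes [-1.71  0.01  1.51] turn [-0.02 -1.18 -0.13]
pos [ 0.3372 -0.3965  0.0941] rot [ 3.142  0.081 -3.005] q [ 1.52  0.77 -1.03  1.99  0.84  0.83  1.74]
shift now-axes [-3.87  0.09  1.45] final-axes [-3.67  0.04  1.91] turn [-0.02 -1.18 -0.13]
pos [ 0.3372 -0.3965  0.0941] rot [ 3.142  0.081 -3.005] q [ 1.52  0.77 -1.03  1.99  0.84  0.83  1.74]
shift now-axes [-6.86  0.18  1.69] final-axes [-6.6   0.08  2.52] turn [-0.02 -1.18 -0.13]
[ 0.25094425  0.14036655 -0.72208999] [-0.03314766  0.22211003 -0.04211271]
```

Call:
{"api": "move_arm", "payload": {"plan": [[[-0.2, 0, 0.3, 0, -0.3, 0, -1], [-0.45, 0, 0.33, 0, -0.3, 0, -1], [-0.6, 0, 0.33, 0, -0.3, 0, -1], [-0.6, 0, 0.33, 0, -0.28, 0, -1], [-0.4, 0.01, 0.09, 0, 0, 0, -1], [-0.4, 0.01, 0.09, 0, 0, 0, -1], [-0.4, 0.01, 0.09, 0, 0, 0, -1], [-0.4, 0.01, 0.09, 0, 0, 0, -1], [-0.4, 0.01, 0.09, 0, 0, 0, -1], [-0.4, 0.01, 0.09, 0, 0, 0, -1]]]}}

```text
clock: 32.6
position: [0.4259, -0.383, 0.0727]
tool_rot: [3.141, 0.204, -3.005]
force: [-0.5, -0.5, -2.0]
grip_width: 0.0204
finger_force: 118.0
```

```bash
cat > w.py <<'E'
from h import *
from workcell import observe
def lipstate():
    s=observe();R=rot(s['tool_rot'])*tr(0,14.7).inv()  # scoop rotation
    lip=s['position']+R.apply(np.array([.0475,0,0])-TS); o=s['position']+R.apply(-TS)
    d=lip-[DISH[0],DISH[1],0];c,q=np.cos(DISH[2]),np.sin(DISH[2])
    e=R.as_euler('ZYX',degrees=True)
    print('t',round(s['clock'],1),'lip dish',np.round([c*d[0]+q*d[1],-q*d[0]+c*d[1],d[2]],4),'yaw,lipdown,roll',e.round(1),'F',s['force'].round(1),'M',s['moment'].round(2),'q',s['qpos'].round(2),'grip',round(float(s['grip_width']),4))
def blobs(f,box):
    u,v,w,h=box;c=f['color'][v:v+h,u:u+w];hsv=cv2.cvtColor(c,cv2.COLOR_RGB2HSV)
    m=((hsv[...,0]>12)&(hsv[...,0]<32)&(hsv[...,1]>110)&(hsv[...,2]>60)).astype(np.uint8)
    n,l,st,ce=cv2.connectedComponentsWithStats(m)
    return [(int(st[i,4]),(ce[i]+[u,v]).round(0).tolist()) for i in range(1,n) if st[i,4]>15]
if __name__=='__main__': lipstate()
E
python3 w.py
```

```text
t 32.6 lip dish [ 0.0701 -0.0027  0.0041] yaw,lipdown,roll [7.8 3.  0. ] F [-0.5 -0.5 -2. ] M [-0.    0.81  0.03] q [ 1.41  0.84 -1.01  1.93  0.9   0.71  1.64] grip 0.0204
```

Call:
{"api": "move_arm", "payload": {"plan": [[[-0.3, 0.02, 0.12, 0, 0, 0, -1], [-0.3, 0.02, 0.08, 0, 0, 0, -1], [-0.3, 0.02, 0.06, 0, 0, 0, -1], [-0.3, 0.02, 0.06, 0, 0, 0, -1], [-0.3, 0.02, 0.06, 0, 0, 0, -1], [-0.3, 0.02, 0.06, 0, 0, 0, -1], [-0.3, 0.02, 0.06, 0, 0, 0, -1], [-0.2, 0.02, 0.04, 0, 0, 0, -1], [0, 0, 0, 0, 0, 0, -1], [0, 0, 0, 0, 0, 0, -1]]]}}

```text
clock: 33.6
position: [0.4719, -0.3733, 0.0714]
tool_rot: [3.141, 0.205, -3.005]
force: [1.5, 0.5, -0.5]
grip_width: 0.02
finger_force: 117.8
```

```bash
python3 - <<'E'
from w import *
lipstate()
t,s=snap('f')
print(blobs(t,(385,175,80,115)));print(blobs(s,(255,95,95,80)))
# potatoes in scoop frame, assuming z .026
S=observe();R=rot(S['tool_rot'])*tr(0,14.7).inv()
for f,box in((t,(385,175,80,115)),(s,(255,95,95,80))):
  for a,c in blobs(f,box): print(a,R.inv().apply(back(f,[c],.027)[0]-S['position']).round(3)+TS)
E
```

```text
t 33.6 lip dish [ 0.1172 -0.0007  0.003 ] yaw,lipdown,roll [7.8 3.  0. ] F [ 1.5  0.5 -0.5] M [ 0.25 -0.    0.02] q [ 1.32  0.87 -1.    1.87  0.9   0.74  1.6 ] grip 0.02
[(709, [414.0, 207.0])]
[(444, [283.0, 150.0])]
709 [ 0.0173 -0.003   0.0226]
444 [ 0.0143 -0.009   0.0226]
```

```bash
cat >> h.py <<'E'
def path(wps,n):
    "wps: list of (pos,rot); n rows each; print per-row shares from the state now"
    from workcell import observe
    s=observe();p=s['position'];R=rot(s['tool_rot'])
    for (q,o),k in zip(wps,n):
        tv=(R.inv()*o).as_rotvec()/k; out=[];d=(np.array(q)-p)/k
        for i in range(k):
            out.append(np.r_[R.inv().apply(d)/.02,np.degrees(tv)/6]); R=R*Ro.from_rotvec(tv); p=p+d
        out=np.array(out); print(k,'rows:',*([out[0].round(2).tolist()] if np.ptp(out,0).max()<.04 else out.round(2).tolist()))
E
python3 - <<'E'
from w import *
B=(-.0475,0,0)
b=in_dish(.1172-.095,0,.008)
path([scoop_tcp(b,.137,3,B),scoop_tcp(b,.137,-8,B),scoop_tcp(b+[0,0,.012],.137,-18,B),scoop_tcp(b+[0,0,.09],.137,-20,B)],[1,4,4,5])
E
```

```text
1 rows: [-0.01, -0.1, -0.01, 0.0, 0.0, -0.01]
4 rows: [0.17, 0.0, 0.11, 0.0, -0.46, 0.0]
4 rows: [0.09, -0.0, -0.04, 0.0, -0.42, 0.0]
5 rows: [-0.4, 0.0, -0.64, 0.0, -0.07, 0.0]
```

Call:
{"api": "move_arm", "payload": {"plan": [[[0.17, 0, 0.1, 0, -0.46, 0, -1], [0.17, 0, 0.1, 0, -0.46, 0, -1], [0.17, 0, 0.1, 0, -0.46, 0, -1], [0.17, 0, 0.1, 0, -0.46, 0, -1], [0.09, 0, -0.04, 0, -0.42, 0, -1], [0.09, 0, -0.04, 0, -0.42, 0, -1], [0.09, 0, -0.04, 0, -0.42, 0, -1], [0.09, 0, -0.04, 0, -0.42, 0, -1], [-0.2, 0, -0.3, 0, -0.07, 0, -1], [-0.3, 0, -0.5, 0, -0.07, 0, -1]]]}}

```text
clock: 34.7
position: [0.4518, -0.376, 0.0782]
tool_rot: [3.14, 0.585, -3.006]
force: [1.1, -0.7, -2.7]
grip_width: 0.0206
finger_force: 117.8
```

Call:
{"api": "move_arm", "payload": {"plan": [[[-0.4, 0, -0.64, 0, -0.07, 0, -1], [-0.4, 0, -0.64, 0, -0.07, 0, -1], [-0.4, 0, -0.64, 0, -0.07, 0, -1], [-0.4, 0, -0.64, 0, 0, 0, -1], [-0.4, 0, -0.64, 0, 0, 0, -1], [-0.4, 0, -0.64, 0, 0, 0, -1], [0, 0, 0, 0, 0, 0, -1], [0, 0, 0, 0, 0, 0, -1], [0, 0, 0, 0, 0, 0, -1], [0, 0, 0, 0, 0, 0, -1]]]}}

```text
clock: 35.7
position: [0.4486, -0.3764, 0.1683]
tool_rot: [3.141, 0.609, -3.005]
force: [1.0, -0.2, -3.9]
grip_width: 0.02
finger_force: 117.9
```

```bash
python3 - <<'E'
from w import *
lipstate()
t,s=snap('g')
print(blobs(t,(375,165,90,125)));print(blobs(s,(245,75,110,100)))
a=cv2.convertScaleAbs(crop(t,385,165,75,115,5),alpha=1.6);b=crop(s,250,80,80,100,5)
im=np.zeros((575,775,3),np.uint8);im[:,:375]=a;im[:500,375:]=b;cv2.imwrite('pics/g2.png',im)
E
```

```text
t 35.7 lip dish [ 0.1086 -0.0004  0.164 ] yaw,lipdown,roll [  7.8 -20.2   0.1] F [ 1.  -0.2 -3.9] M [-0.22  1.3   0.01] q [ 1.75  0.87 -1.31  2.04  0.86  0.48  1.76] grip 0.02
[(30, [380.0, 168.0]), (591, [424.0, 213.0]), (26, [432.0, 237.0])]
[(352, [288.0, 121.0]), (71, [316.0, 130.0]), (23, [302.0, 137.0])]
```

View pics/g2.png

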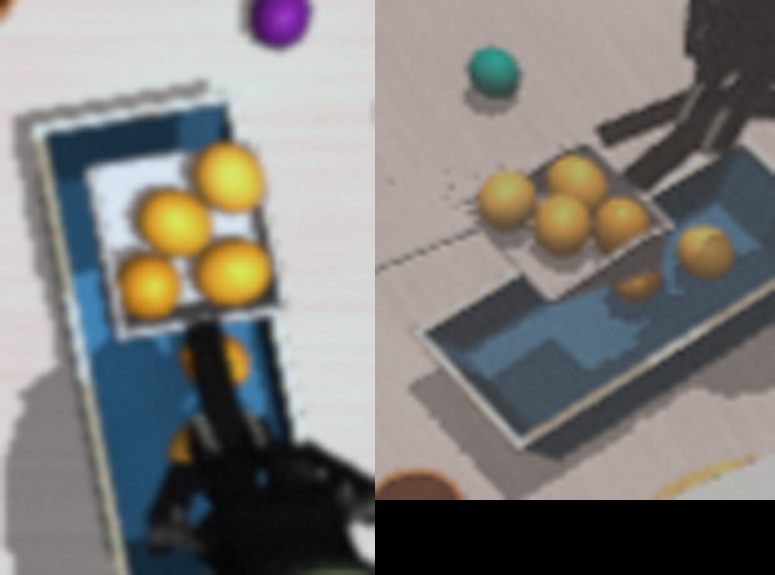

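```bash
python3 - <<'E'
from w import *
import h
TIN=[.530,.379,-.029]
s=observe();p=s['position']
a=p+[.03,.04,.05]
w3=scoop_tcp(W(TIN,[[0,0,.16]])[0],-.25,-20,(.0475,0,0));print(w3[0])
path([(a,tr(.137,35)),([.58,0,.225],tr(.0,35))],[4,18])
E
```

```text
[0.37134288 0.41951181 0.16488991]
4 rows: [-0.72, 0.44, -0.26, 0.0, -0.0, -0.0]
18 rows: [-0.34, 0.89, 0.22, 0.04, 0.0, 0.06] [-0.34, 0.89, 0.21, 0.04, 0.0, 0.06] [-0.33, 0.89, 0.21, 0.04, 0.0, 0.06] [-0.33, 0.9, 0.21, 0.04, 0.0, 0.06] [-0.32, 0.9, 0.2, 0.04, 0.0, 0.06] [-0.32, 0.9, 0.2, 0.04, 0.0, 0.06] [-0.31, 0.91, 0.19, 0.04, 0.0, 0.06] [-0.3, 0.91, 0.19, 0.04, 0.0, 0.06] [-0.3, 0.91, 0.19, 0.04, 0.0, 0.06] [-0.29, 0.91, 0.18, 0.04, 0.0, 0.06] [-0.29, 0.92, 0.18, 0.04, 0.0, 0.06] [-0.28, 0.92, 0.18, 0.04, 0.0, 0.06] [-0.28, 0.92, 0.17, 0.04, 0.0, 0.06] [-0.27, 0.92, 0.17, 0.04, 0.0, 0.06] [-0.26, 0.93, 0.16, 0.04, 0.0, 0.06] [-0.26, 0.93, 0.16, 0.04, 0.0, 0.06] [-0.25, 0.93, 0.15, 0.04, 0.0, 0.06] [-0.25, 0.93, 0.15, 0.04, 0.0, 0.06]
```

Ramp gently.

Call:
{"api": "move_arm", "payload": {"plan": [[[-0.3, 0.1, -0.1, 0, 0, 0, -1], [-0.6, 0.3, -0.2, 0, 0, 0, -1], [-0.7, 0.45, -0.26, 0, 0, 0, -1], [-0.7, 0.45, -0.26, 0, 0, 0, -1], [-0.6, 0.5, -0.2, 0, 0, 0, -1], [-0.35, 0.7, 0.1, 0.04, 0, 0.06, -1], [-0.33, 0.8, 0.2, 0.04, 0, 0.06, -1], [-0.33, 0.85, 0.21, 0.04, 0, 0.06, -1], [-0.33, 0.85, 0.21, 0.04, 0, 0.06, -1], [-0.32, 0.85, 0.2, 0.04, 0, 0.06, -1]]]}}

```text
clock: 36.8
position: [0.5075, -0.2495, 0.2236]
tool_rot: [3.141, 0.61, -3.043]
force: [0.6, -0.0, -4.1]
grip_width: 0.0204
finger_force: 118.1
```

Call:
{"api": "move_arm", "payload": {"plan": [[[-0.32, 0.9, 0.2, 0.04, 0, 0.06, -1], [-0.31, 0.9, 0.19, 0.04, 0, 0.06, -1], [-0.3, 0.9, 0.19, 0.04, 0, 0.06, -1], [-0.3, 0.9, 0.19, 0.04, 0, 0.06, -1], [-0.29, 0.9, 0.18, 0.04, 0, 0.06, -1], [-0.28, 0.9, 0.18, 0.04, 0, 0.06, -1], [-0.28, 0.9, 0.18, 0.04, 0, 0.06, -1], [-0.27, 0.9, 0.17, 0.04, 0, 0.06, -1], [-0.26, 0.9, 0.16, 0.04, 0, 0.06, -1], [-0.26, 0.9, 0.16, 0.04, 0, 0.06, -1]]]}}

```text
clock: 37.8
position: [0.5632, -0.0649, 0.2275]
tool_rot: [3.138, 0.611, -3.119]
force: [0.2, 0.2, -3.7]
grip_width: 0.0201
finger_force: 118.1
```

```bash
python3 - <<'E'
from w import *
lipstate()
TIN=[.530,.379,-.029]
w3=scoop_tcp(W(TIN,[[0,0,.17]])[0],-.25,-20,(.0475,0,0));print(observe()['position'])
path([([.50,.20,.20],tr(-.12,35)),w3],[12,14])
E
```

```text
t 37.8 lip dish [0.2712 0.2697 0.2235] yaw,lipdown,roll [  1.3 -20.3   0.2] F [ 0.2  0.2 -3.7] M [ 0.02  1.37 -0.04] q [ 0.7   0.32 -0.79  2.23  1.31  0.21  0.36] grip 0.0201
[ 0.5632098  -0.06488397  0.22751944]
12 rows: [0.26, 1.11, -0.04, 0.07, -0.0, 0.09] [0.27, 1.11, -0.05, 0.07, -0.0, 0.09] [0.28, 1.1, -0.05, 0.07, -0.0, 0.09] [0.29, 1.1, -0.06, 0.07, -0.0, 0.09] [0.3, 1.1, -0.07, 0.07, -0.0, 0.09] [0.31, 1.09, -0.08, 0.07, -0.0, 0.09] [0.33, 1.09, -0.09, 0.07, -0.0, 0.09] [0.34, 1.09, -0.09, 0.07, -0.0, 0.09] [0.35, 1.08, -0.1, 0.07, -0.0, 0.09] [0.36, 1.08, -0.11, 0.07, -0.0, 0.09] [0.37, 1.07, -0.12, 0.07, -0.0, 0.09] [0.38, 1.07, -0.12, 0.07, -0.0, 0.09]
14 rows: [0.5, 0.72, -0.24, 0.05, 0.0, 0.07] [0.51, 0.72, -0.25, 0.05, 0.0, 0.07] [0.51, 0.71, -0.25, 0.05, 0.0, 0.07] [0.52, 0.71, -0.25, 0.05, 0.0, 0.07] [0.52, 0.7, -0.26, 0.05, 0.0, 0.07] [0.53, 0.7, -0.26, 0.05, 0.0, 0.07] [0.53, 0.69, -0.26, 0.05, 0.0, 0.07] [0.54, 0.69, -0.27, 0.05, 0.0, 0.07] [0.55, 0.68, -0.27, 0.05, 0.0, 0.07] [0.55, 0.67, -0.27, 0.05, 0.0, 0.07] [0.56, 0.67, -0.28, 0.05, 0.0, 0.07] [0.56, 0.66, -0.28, 0.05, 0.0, 0.07] [0.57, 0.66, -0.28, 0.05, 0.0, 0.07] [0.57, 0.65, -0.29, 0.05, 0.0, 0.07]
```

```bash
python3 - <<'E'
from w import *
TIN=[.530,.379,-.029]
w3=scoop_tcp(W(TIN,[[0,0,.17]])[0],-.25,-16,(.0475,0,0));print(w3[0])
path([([.565,.13,.215],tr(-.08,33)),([.47,.32,.20],tr(-.2,31)),w3],[11,11,8])
E
```

```text
[0.37205986 0.41932874 0.18630045]
11 rows: [0.01, 0.89, 0.07, 0.05, 0.03, 0.07] [0.02, 0.89, 0.06, 0.05, 0.03, 0.07] [0.02, 0.89, 0.06, 0.05, 0.03, 0.07] [0.03, 0.89, 0.05, 0.05, 0.03, 0.07] [0.04, 0.89, 0.05, 0.05, 0.03, 0.07] [0.04, 0.89, 0.04, 0.05, 0.03, 0.07] [0.05, 0.89, 0.04, 0.05, 0.03, 0.07] [0.06, 0.89, 0.03, 0.05, 0.03, 0.07] [0.06, 0.89, 0.03, 0.05, 0.03, 0.07] [0.07, 0.88, 0.02, 0.05, 0.03, 0.07] [0.08, 0.88, 0.02, 0.05, 0.03, 0.07]
11 rows: [0.46, 0.83, -0.21, 0.06, 0.03, 0.09] [0.46, 0.82, -0.22, 0.06, 0.03, 0.09] [0.47, 0.82, -0.22, 0.06, 0.03, 0.09] [0.48, 0.81, -0.22, 0.06, 0.03, 0.09] [0.49, 0.8, -0.23, 0.06, 0.03, 0.09] [0.5, 0.8, -0.23, 0.06, 0.03, 0.09] [0.51, 0.79, -0.23, 0.06, 0.03, 0.09] [0.51, 0.79, -0.24, 0.06, 0.03, 0.09] [0.52, 0.78, -0.24, 0.06, 0.03, 0.09] [0.53, 0.77, -0.24, 0.06, 0.03, 0.09] [0.54, 0.77, -0.25, 0.06, 0.03, 0.09]
8 rows: [0.66, 0.49, -0.3, 0.03, 0.01, 0.05]
```

Call:
{"api": "move_arm", "payload": {"plan": [[[0, 0.9, 0.06, 0.05, 0.03, 0.07, -1], [0.02, 0.9, 0.06, 0.05, 0.03, 0.07, -1], [0.02, 0.9, 0.06, 0.05, 0.03, 0.07, -1], [0.03, 0.9, 0.05, 0.05, 0.03, 0.07, -1], [0.04, 0.9, 0.05, 0.05, 0.03, 0.07, -1], [0.04, 0.9, 0.04, 0.05, 0.03, 0.07, -1], [0.05, 0.9, 0.04, 0.05, 0.03, 0.07, -1], [0.06, 0.9, 0.03, 0.05, 0.03, 0.07, -1], [0.06, 0.9, 0.03, 0.05, 0.03, 0.07, -1], [0.2, 0.88, -0.1, 0.05, 0.03, 0.07, -1]]]}}

```text
clock: 38.8
position: [0.5607, 0.1149, 0.2165]
tool_rot: [3.139, 0.578, 3.074]
force: [-0.4, -0.8, -2.6]
grip_width: 0.02
finger_force: 118.0
```

Call:
{"api": "move_arm", "payload": {"plan": [[[0.4, 0.85, -0.15, 0.06, 0.03, 0.09, -1], [0.46, 0.82, -0.22, 0.06, 0.03, 0.09, -1], [0.46, 0.82, -0.22, 0.06, 0.03, 0.09, -1], [0.47, 0.81, -0.22, 0.06, 0.03, 0.09, -1], [0.48, 0.8, -0.23, 0.06, 0.03, 0.09, -1], [0.49, 0.8, -0.23, 0.06, 0.03, 0.09, -1], [0.5, 0.79, -0.23, 0.06, 0.03, 0.09, -1], [0.5, 0.75, -0.23, 0.06, 0.03, 0.09, -1], [0.5, 0.6, -0.22, 0.06, 0.03, 0.09, -1], [0.4, 0.4, -0.18, 0.03, 0.03, 0.05, -1]]]}}

```text
clock: 39.8
position: [0.4758, 0.2747, 0.2025]
tool_rot: [-3.142, 0.546, 2.968]
force: [-0.3, -0.6, -3.8]
grip_width: 0.0204
finger_force: 117.9
```

```bash
python3 - <<'E'
from w import *
lipstate();print(observe()['position'])
TIN=[.530,.379,-.029]
path([scoop_tcp(W(TIN,[[0,0,.165]])[0],-.25,-16,(.0475,0,0))],[8])
E
```

```text
t 39.8 lip dish [0.2325 0.5878 0.1879] yaw,lipdown,roll [ -9.9 -16.6  -0. ] F [-0.3 -0.6 -3.8] M [ 0.26  1.25 -0.03] q [-0.16  0.49 -0.96  2.12  1.24  0.97 -0.51] grip 0.0204
[0.47576644 0.27470148 0.20248176]
8 rows: [0.75, 0.78, -0.3, 0.05, 0.01, 0.08] [0.75, 0.77, -0.3, 0.05, 0.01, 0.08] [0.76, 0.76, -0.31, 0.05, 0.01, 0.08] [0.77, 0.76, -0.31, 0.05, 0.01, 0.08] [0.77, 0.75, -0.31, 0.05, 0.01, 0.08] [0.78, 0.74, -0.31, 0.05, 0.01, 0.08] [0.79, 0.73, -0.32, 0.05, 0.01, 0.08] [0.79, 0.72, -0.32, 0.05, 0.01, 0.08]
```

Call:
{"api": "move_arm", "payload": {"plan": [[[0.6, 0.65, -0.25, 0.05, 0.01, 0.08, -1], [0.75, 0.77, -0.3, 0.05, 0.01, 0.08, -1], [0.76, 0.76, -0.31, 0.05, 0.01, 0.08, -1], [0.77, 0.76, -0.31, 0.05, 0.01, 0.08, -1], [0.77, 0.75, -0.31, 0.05, 0.01, 0.08, -1], [0.78, 0.74, -0.31, 0.05, 0.01, 0.08, -1], [0.79, 0.73, -0.32, 0.05, 0.01, 0.08, -1], [0.79, 0.72, -0.32, 0.05, 0.01, 0.08, -1], [0, 0, 0, 0, 0, 0, -1], [0, 0, 0, 0, 0, 0, -1]]]}}

```text
clock: 40.8
position: [0.3757, 0.4148, 0.1813]
tool_rot: [-3.138, 0.538, 2.891]
force: [-0.0, -0.0, -3.7]
grip_width: 0.02
finger_force: 117.9
```

```bash
python3 - <<'E'
from w import *
lipstate();print(observe()['position'])
TIN=[.530,.379,-.029]
L=(.0475,0,0)
t,s=snap('h');print(blobs(t,(100,150,150,130)),blobs(s,(340,200,150,190)))
path([scoop_tcp(W(TIN,[[-.02,0,.125]])[0],-.22,-10,L),scoop_tcp(W(TIN,[[-.03,0,.12]])[0],-.2,15,L),scoop_tcp(W(TIN,[[-.03,0,.12]])[0],-.15,60,L)],[4,5,9])
E
```

```text
t 40.8 lip dish [0.1519 0.7304 0.1653] yaw,lipdown,roll [-14.4 -16.1  -0.2] F [-0.  -0.  -3.7] M [ 0.29  1.16 -0.01] q [-0.56  0.64 -0.96  1.97  1.15  1.24 -0.8 ] grip 0.02
[0.37572223 0.41475671 0.18130984]
[(470, [168.0, 237.0]), (148, [175.0, 249.0])] [(805, [446.0, 302.0])]
4 rows: [0.39, -0.06, 0.1, -0.04, 0.26, -0.07]
5 rows: [-0.42, -0.05, -0.46, -0.01, 0.83, -0.04] [-0.38, -0.05, -0.5, -0.01, 0.83, -0.04] [-0.34, -0.05, -0.53, -0.01, 0.83, -0.04] [-0.29, -0.05, -0.56, -0.01, 0.83, -0.04] [-0.24, -0.05, -0.58, -0.01, 0.83, -0.04]
9 rows: [-0.6, -0.01, -0.36, 0.02, 0.83, -0.05] [-0.56, -0.01, -0.41, 0.02, 0.83, -0.05] [-0.53, -0.01, -0.46, 0.02, 0.83, -0.05] [-0.48, -0.02, -0.5, 0.02, 0.83, -0.05] [-0.44, -0.02, -0.54, 0.02, 0.83, -0.05] [-0.39, -0.02, -0.58, 0.02, 0.83, -0.05] [-0.34, -0.03, -0.61, 0.02, 0.83, -0.05] [-0.28, -0.03, -0.64, 0.02, 0.83, -0.05] [-0.23, -0.03, -0.66, 0.02, 0.83, -0.05]
```

Call:
{"api": "move_arm", "payload": {"plan": [[[0.39, -0.06, 0.1, -0.04, 0.26, -0.07, -1], [0.39, -0.06, 0.1, -0.04, 0.26, -0.07, -1], [0.39, -0.06, 0.1, -0.04, 0.26, -0.07, -1], [0.39, -0.06, 0.1, -0.04, 0.26, -0.07, -1], [0, 0, 0, 0, 0, 0, -1], [-0.42, -0.05, -0.46, -0.01, 0.83, -0.04, -1], [-0.38, -0.05, -0.5, -0.01, 0.83, -0.04, -1], [-0.34, -0.05, -0.53, -0.01, 0.83, -0.04, -1], [-0.29, -0.05, -0.56, -0.01, 0.83, -0.04, -1], [-0.24, -0.05, -0.58, -0.01, 0.83, -0.04, -1]]]}}

```text
clock: 41.9
position: [0.3706, 0.4061, 0.2201]
tool_rot: [-3.141, -0.008, 2.943]
force: [-0.2, 0.6, -5.1]
grip_width: 0.0201
finger_force: 117.7
```

Call:
{"api": "move_arm", "payload": {"plan": [[[-0.6, -0.01, -0.36, 0.02, 0.83, -0.05, -1], [-0.56, -0.01, -0.41, 0.02, 0.83, -0.05, -1], [-0.53, -0.01, -0.46, 0.02, 0.83, -0.05, -1], [-0.48, -0.02, -0.5, 0.02, 0.83, -0.05, -1], [-0.44, -0.02, -0.54, 0.02, 0.83, -0.05, -1], [-0.39, -0.02, -0.58, 0.02, 0.83, -0.05, -1], [-0.34, -0.03, -0.61, 0.02, 0.83, -0.05, -1], [-0.28, -0.03, -0.64, 0.02, 0.83, -0.05, -1], [-0.23, -0.03, -0.66, 0.02, 0.83, -0.05, -1], [0, 0, 0, 0, 0, 0, -1]]]}}

```text
clock: 42.9
position: [0.4783, 0.3831, 0.2815]
tool_rot: [-3.138, -0.792, 2.986]
force: [0.2, -0.6, -2.6]
grip_width: 0.0203
finger_force: 117.9
```

```bash
python3 - <<'E'
from w import *
lipstate();print(observe()['position'])
t,s=snap('i');print(blobs(t,(100,150,150,130)),blobs(s,(340,200,150,190)))
R=rot(observe()['tool_rot'])*tr(0,14.7).inv();print('lip world',observe()['position']+R.apply(np.array([.0475,0,0])-TS))
E
```

```text
t 42.9 lip dish [0.1209 0.7408 0.1193] yaw,lipdown,roll [-9.  60.1 -0.3] F [ 0.2 -0.6 -2.6] M [-0.17 -1.04 -0.04] q [-0.04  1.12 -1.28  1.07  0.29  1.83  0.29] grip 0.0203
[0.47825381 0.38307284 0.28148496]
[(305, [196.0, 221.0]), (76, [175.0, 223.0])] [(105, [411.0, 330.0]), (166, [425.0, 345.0])]
lip world [0.49962864 0.38043126 0.12070969]
```

```bash
python3 - <<'E'
from w import *
p=observe()['position'];R=rot(observe()['tool_rot'])
path([(p+[0,0,.06],R),(p+[-.05,-.02,.06],tr(-.17,-10)),],[4,7])
E
```

```text
4 rows: [0.53, -0.0, -0.53, 0.0, 0.0, 0.0]
7 rows: [0.23, -0.19, 0.24, -0.01, -0.84, 0.02] [0.25, -0.2, 0.21, -0.01, -0.84, 0.02] [0.27, -0.2, 0.19, -0.01, -0.84, 0.02] [0.29, -0.2, 0.17, -0.01, -0.84, 0.02] [0.3, -0.2, 0.14, -0.01, -0.84, 0.02] [0.31, -0.2, 0.11, -0.01, -0.84, 0.02] [0.32, -0.2, 0.09, -0.01, -0.84, 0.02]
```

Call:
{"api": "move_arm", "payload": {"plan": [[[0.3, 0, -0.3, 0, 0, 0, -1], [-0.3, 0, 0.3, 0, 0, 0, -1], [0.3, 0, -0.3, 0, 0, 0, -1], [-0.3, 0, 0.3, 0, 0, 0, -1], [0, 0, 0, 0, 0, 0, -1], [0, 0, 0, 0, 0, 0, -1], [0.53, 0, -0.53, 0, 0, 0, -1], [0.53, 0, -0.53, 0, 0, 0, -1], [0.53, 0, -0.53, 0, 0, 0, -1], [0.53, 0, -0.53, 0, 0, 0, -1]]]}}

```text
clock: 44.0
position: [0.4758, 0.3844, 0.3453]
tool_rot: [3.141, -0.787, 2.993]
force: [-0.5, -0.1, -1.4]
grip_width: 0.0205
finger_force: 117.9
```

Call:
{"api": "move_arm", "payload": {"plan": [[[0.23, -0.19, 0.24, 0, -0.84, 0, -1], [0.25, -0.2, 0.21, 0, -0.84, 0, -1], [0.27, -0.2, 0.19, 0, -0.84, 0, -1], [0.29, -0.2, 0.17, 0, -0.84, 0, -1], [0.3, -0.2, 0.14, 0, -0.84, 0, -1], [0.31, -0.2, 0.11, 0, -0.84, 0, -1], [0.32, -0.2, 0.09, 0, -0.84, 0, -1], [0, -1, 0, 0, 0, 0, -1], [0, -1, 0, 0, 0, 0, -1], [0, -1, 0, 0, 0, 0, -1]]]}}

```text
clock: 45.0
position: [0.4163, 0.3038, 0.3442]
tool_rot: [-3.14, -0.171, 2.992]
force: [-0.6, 0.6, -1.9]
grip_width: 0.0201
finger_force: 117.9
```

```bash
python3 - <<'E'
from w import *
lipstate();print(observe()['position'])
t,s=snap('j');TIN=[.53,.379,-.029]
c,q=np.cos(TIN[2]),np.sin(TIN[2])
for f,b in((t,(100,150,190,130)),(s,(340,200,150,190))):
  for a,ce in blobs(f,b):
    P=back(f,[ce],.03)[0]-[TIN[0],TIN[1],0];print(a,ce,'tin local at z.03',(c*P[0]+q*P[1]).round(3),(-q*P[0]+c*P[1]).round(3))
print('dish',blobs(t,(385,175,80,115)),blobs(s,(255,95,95,80)))
E
```

```text
t 45.0 lip dish [0.1325 0.6453 0.226 ] yaw,lipdown,roll [-8.6 24.5 -0.1] F [-0.6  0.6 -1.9] M [-0.09 -0.16  0.03] q [ 0.19  0.62 -1.35  1.6   0.44  1.46  0.23] grip 0.0201
[0.4163351  0.30381657 0.34423225]
165 [192.0, 218.0] tin local at z.03 0.03 -0.006
83 [173.0, 220.0] tin local at z.03 0.022 0.056
55 [345.0, 218.0] tin local at z.03 0.017 -0.391
372 [408.0, 315.0] tin local at z.03 0.011 -0.031
163 [425.0, 345.0] tin local at z.03 0.016 0.059
dish [(123, [427.0, 239.0]), (111, [428.0, 257.0])] [(67, [317.0, 128.0]), (78, [303.0, 134.0])]
```

```bash
python3 - <<'E'
from w import *
t=pickle.load(open('pics/top_j.pkl','rb'));s=pickle.load(open('pics/scene_j.pkl','rb'))
c,q=np.cos(DISH[2]),np.sin(DISH[2])
for f,ps in((t,[[427,239],[428,257]]),(s,[[317,128],[303,134]])):
  P=back(f,ps,.023)-[DISH[0],DISH[1],0];print(np.c_[c*P[:,0]+q*P[:,1],-q*P[:,0]+c*P[:,1]].round(3))
path([([.56,.08,.26],tr(-.05,10)),([.40,-.30,.22],tr(.14,10))],[14,22])
E
```

```text
[[-0.022 -0.025]
 [-0.08  -0.016]]
[[-0.082 -0.016]
 [-0.022 -0.026]]
14 rows: [-0.67, -0.71, 0.19, -0.0, -0.24, -0.07] [-0.66, -0.71, 0.21, -0.0, -0.24, -0.07] [-0.65, -0.72, 0.22, -0.0, -0.24, -0.07] [-0.64, -0.72, 0.24, -0.0, -0.24, -0.07] [-0.62, -0.73, 0.25, -0.0, -0.24, -0.07] [-0.61, -0.73, 0.27, -0.0, -0.24, -0.07] [-0.6, -0.74, 0.28, -0.0, -0.24, -0.07] [-0.59, -0.74, 0.3, -0.0, -0.24, -0.07] [-0.57, -0.74, 0.31, -0.0, -0.24, -0.07] [-0.56, -0.75, 0.33, -0.0, -0.24, -0.07] [-0.55, -0.75, 0.34, -0.0, -0.24, -0.07] [-0.53, -0.76, 0.35, -0.0, -0.24, -0.07] [-0.52, -0.76, 0.37, -0.0, -0.24, -0.07] [-0.5, -0.76, 0.38, -0.0, -0.24, -0.07]
22 rows: [0.33, -0.88, 0.03, -0.01, 0.0, -0.08] [0.34, -0.88, 0.03, -0.01, 0.0, -0.08] [0.35, -0.88, 0.03, -0.01, 0.0, -0.08] [0.35, -0.87, 0.03, -0.01, 0.0, -0.08] [0.36, -0.87, 0.03, -0.01, 0.0, -0.08] [0.37, -0.87, 0.03, -0.01, 0.0, -0.08] [0.38, -0.86, 0.03, -0.01, 0.0, -0.08] [0.38, -0.86, 0.02, -0.01, 0.0, -0.08] [0.39, -0.86, 0.02, -0.01, 0.0, -0.08] [0.4, -0.85, 0.02, -0.01, 0.0, -0.08] [0.4, -0.85, 0.02, -0.01, 0.0, -0.08] [0.41, -0.85, 0.02, -0.01, 0.0, -0.08] [0.42, -0.84, 0.02, -0.01, 0.0, -0.08] [0.43, -0.84, 0.02, -0.01, 0.0, -0.08] [0.43, -0.84, 0.02, -0.01, 0.0, -0.08] [0.44, -0.83, 0.01, -0.01, 0.0, -0.08] [0.45, -0.83, 0.01, -0.01, 0.0, -0.08] [0.45, -0.82, 0.01, -0.01, 0.0, -0.08] [0.46, -0.82, 0.01, -0.01, 0.0, -0.08] [0.47, -0.82, 0.01, -0.01, 0.0, -0.08] [0.48, -0.81, 0.01, -0.01, 0.0, -0.08] [0.48, -0.81, 0.01, -0.01, 0.0, -0.08]
```

```bash
python3 - <<'E'
from w import *
t=pickle.load(open('pics/top_e.pkl','rb'));s=pickle.load(open('pics/scene_e.pkl','rb'))
R=rot([3.141,.079,-2.976])*tr(0,14.7).inv();p=np.array([.3365,-.3977,.1457])
L=p+R.apply(np.array([[.0475,.05,0],[.0475,-.05,0]])-TS);print(L.round(3))
print('pred top crop',((project(t,L)-[385,175]+.5)*5).round(0).tolist(),'seen [110,352],[262,328]')
print('pred scene crop',((project(s,L)-[255,95]+.5)*5+[375,0]).round(0).tolist(),'seen [690,220],[610,150]')
E
```

```text
[[ 0.465 -0.325  0.059]
 [ 0.482 -0.424  0.059]]
pred top crop [[107.0, 352.0], [262.0, 326.0]] seen [110,352],[262,328]
pred scene crop [[690.0, 224.0], [607.0, 143.0]] seen [690,220],[610,150]
```

Call:
{"api": "move_arm", "payload": {"plan": [[[-0.67, -0.71, 0.19, 0, -0.24, -0.07, -1], [-0.66, -0.71, 0.21, 0, -0.24, -0.07, -1], [-0.65, -0.72, 0.22, 0, -0.24, -0.07, -1], [-0.64, -0.72, 0.24, 0, -0.24, -0.07, -1], [-0.62, -0.73, 0.25, 0, -0.24, -0.07, -1], [-0.61, -0.73, 0.27, 0, -0.24, -0.07, -1], [-0.6, -0.74, 0.28, 0, -0.24, -0.07, -1], [-0.59, -0.74, 0.3, 0, -0.24, -0.07, -1], [-0.57, -0.74, 0.31, 0, -0.24, -0.07, -1], [-0.56, -0.75, 0.33, 0, -0.24, -0.07, -1]]]}}

```text
clock: 46.1
position: [0.5201, 0.1454, 0.2838]
tool_rot: [3.139, 0.081, 3.065]
force: [0.0, 0.0, -1.1]
grip_width: 0.0196
finger_force: 118.0
```

Call:
{"api": "move_arm", "payload": {"plan": [[[-0.3, -0.9, 0.3, 0, 0, -0.07, -1], [0, -0.95, 0.1, 0, 0, -0.08, -1], [0.3, -0.95, 0, 0, 0, -0.08, -1], [0.34, -0.95, 0, 0, 0, -0.08, -1], [0.35, -0.95, 0, 0, 0, -0.08, -1], [0.36, -0.95, 0, 0, 0, -0.08, -1], [0.36, -0.95, 0, 0, 0, -0.08, -1], [0.37, -0.95, 0, 0, 0, -0.08, -1], [0.38, -0.95, 0, 0, 0, -0.08, -1], [0.38, -0.95, 0, 0, 0, -0.08, -1]]]}}

```text
clock: 47.1
position: [0.4621, -0.0427, 0.2716]
tool_rot: [-3.137, 0.08, -3.135]
force: [1.2, 0.2, -2.1]
grip_width: 0.0203
finger_force: 117.8
```

```bash
python3 - <<'E'
from w import *
lipstate();print(observe()['position'])
L=(.0475,0,0)
w=scoop_tcp(in_dish(-.10,0,.13),.14,30,L);print(w[0])
w2=scoop_tcp(in_dish(-.114,0,.10),.14,55,L);print(w2[0])
path([w,w2],[18,6])
E
```

```text
t 47.1 lip dish [0.1504 0.3088 0.1853] yaw,lipdown,roll [ 0.3 10.1 -0.3] F [ 1.2  0.2 -2.1] M [ 0.02  0.19 -0.04] q [ 1.06  0.51 -1.45  1.97  0.61  1.1   0.93] grip 0.0203
[ 0.46209951 -0.04272417  0.27164862]
[ 0.30454226 -0.40209012  0.25858114]
[ 0.35395903 -0.39547964  0.25943367]
18 rows: [0.45, -1.0, 0.01, 0.0, 0.18, -0.07] [0.45, -0.99, 0.01, 0.0, 0.18, -0.07] [0.46, -0.99, 0.02, 0.0, 0.18, -0.07] [0.47, -0.98, 0.03, 0.0, 0.18, -0.07] [0.47, -0.98, 0.04, 0.0, 0.18, -0.07] [0.48, -0.98, 0.05, 0.0, 0.18, -0.07] [0.49, -0.97, 0.06, 0.0, 0.18, -0.07] [0.49, -0.97, 0.07, 0.0, 0.18, -0.07] [0.5, -0.97, 0.08, 0.0, 0.18, -0.07] [0.5, -0.96, 0.09, 0.0, 0.18, -0.07] [0.51, -0.96, 0.1, 0.0, 0.18, -0.07] [0.51, -0.96, 0.11, 0.0, 0.18, -0.07] [0.52, -0.95, 0.12, 0.0, 0.18, -0.07] [0.52, -0.95, 0.13, 0.0, 0.18, -0.07] [0.53, -0.94, 0.14, 0.0, 0.18, -0.07] [0.53, -0.94, 0.15, 0.0, 0.18, -0.07] [0.54, -0.94, 0.16, 0.0, 0.18, -0.07] [0.54, -0.93, 0.18, 0.0, 0.18, -0.07]
6 rows: [-0.4, -0.0, -0.12, -0.0, 0.69, 0.0] [-0.39, -0.0, -0.15, -0.0, 0.69, 0.0] [-0.38, -0.0, -0.17, -0.0, 0.69, 0.0] [-0.36, -0.0, -0.2, -0.0, 0.69, 0.0] [-0.35, -0.0, -0.23, -0.0, 0.69, 0.0] [-0.33, -0.0, -0.25, -0.0, 0.69, 0.0]
```

```bash
python3 - <<'E'
from w import *
L=(.0475,0,0)
w2=scoop_tcp(in_dish(-.114,0,.10),.14,55,L)
path([([.475,-.20,.27],tr(.07,14.7-35)),w2],[8,11])
E
```

```text
8 rows: [-0.07, -0.98, 0.02, 0.01, 0.52, -0.08] [-0.07, -0.98, 0.02, 0.01, 0.52, -0.08] [-0.06, -0.98, 0.01, 0.01, 0.52, -0.08] [-0.05, -0.98, 0.01, 0.01, 0.52, -0.08] [-0.04, -0.99, 0.01, 0.01, 0.52, -0.08] [-0.04, -0.99, 0.01, 0.01, 0.52, -0.08] [-0.03, -0.99, 0.01, 0.01, 0.52, -0.08] [-0.02, -0.99, 0.01, 0.01, 0.52, -0.08]
11 rows: [0.56, -0.85, 0.26, 0.03, 0.3, -0.05] [0.55, -0.84, 0.28, 0.03, 0.3, -0.05] [0.55, -0.84, 0.3, 0.03, 0.3, -0.05] [0.54, -0.84, 0.32, 0.03, 0.3, -0.05] [0.54, -0.83, 0.34, 0.03, 0.3, -0.05] [0.53, -0.83, 0.36, 0.03, 0.3, -0.05] [0.52, -0.82, 0.38, 0.03, 0.3, -0.05] [0.52, -0.82, 0.4, 0.03, 0.3, -0.05] [0.51, -0.82, 0.41, 0.03, 0.3, -0.05] [0.5, -0.81, 0.43, 0.03, 0.3, -0.05] [0.49, -0.81, 0.45, 0.03, 0.3, -0.05]
```

Call:
{"api": "move_arm", "payload": {"plan": [[[-0.07, -0.98, 0.02, 0, 0.52, -0.08, -1], [-0.07, -0.98, 0.02, 0, 0.52, -0.08, -1], [-0.06, -0.98, 0, 0, 0.52, -0.08, -1], [-0.05, -0.98, 0, 0, 0.52, -0.08, -1], [-0.04, -0.98, 0, 0, 0.52, -0.08, -1], [-0.04, -0.98, 0, 0, 0.52, -0.08, -1], [-0.03, -0.98, 0, 0, 0.52, -0.08, -1], [-0.02, -0.98, 0, 0, 0.52, -0.08, -1], [0.55, -0.85, 0.26, 0.03, 0.3, -0.05, -1], [0.55, -0.85, 0.28, 0.03, 0.3, -0.05, -1]]]}}

```text
clock: 48.1
position: [0.4538, -0.2346, 0.2682]
tool_rot: [3.138, -0.42, -3.055]
force: [0.3, -0.7, -1.6]
grip_width: 0.0201
finger_force: 117.9
```

Call:
{"api": "move_arm", "payload": {"plan": [[[0.55, -0.84, 0.3, 0.03, 0.3, -0.05, -1], [0.54, -0.84, 0.32, 0.03, 0.3, -0.05, -1], [0.54, -0.83, 0.34, 0.03, 0.3, -0.05, -1], [0.53, -0.83, 0.36, 0.03, 0.3, -0.05, -1], [0.52, -0.82, 0.38, 0.03, 0.3, -0.05, -1], [0.52, -0.82, 0.4, 0.03, 0.3, -0.05, -1], [0.51, -0.82, 0.41, 0.03, 0.3, -0.05, -1], [0.5, -0.81, 0.43, 0.03, 0.3, -0.05, -1], [0.5, -0.81, 0.45, 0.03, 0.3, -0.05, -1], [0, 0, 0, 0, 0, 0, -1]]]}}

```text
clock: 49.1
position: [0.3532, -0.3961, 0.2586]
tool_rot: [3.137, -0.703, -3.002]
force: [0.5, 0.4, -1.7]
grip_width: 0.0205
finger_force: 117.9
```

```bash
python3 - <<'E'
from w import *
lipstate()
L=(.0475,0,0)
f=lambda x,z,a:scoop_tcp(in_dish(x,0,z),.145,a,L)
path([f(-.114,.06,55),f(-.114,.005,55),f(-.085,.004,43),f(-.06,.004,29),f(-.03,.004,12),f(.0,.004,4),f(.105,.003,3)],[3,5,3,3,4,3,10])
t,s=snap('k');print(blobs(t,(385,175,80,120)),blobs(s,(255,95,95,80)))
E
```

```text
t 49.1 lip dish [-1.148e-01 -1.000e-04  9.920e-02] yaw,lipdown,roll [ 8.1 55.   0.3] F [ 0.5  0.4 -1.7] M [ 0.17 -0.94  0.  ] q [ 1.04  0.82 -0.96  1.48  0.78  1.91  1.69] grip 0.0205
3 rows: [-0.43, 0.0, 0.49, 0.03, -0.0, -0.01]
5 rows: [-0.36, -0.0, 0.42, -0.0, 0.0, 0.0]
3 rows: [-0.09, 0.01, 0.19, -0.0, -0.67, 0.0]
3 rows: [-0.04, 0.01, 0.38, 0.0, -0.78, 0.0] [-0.01, 0.01, 0.38, 0.0, -0.78, 0.0] [0.02, 0.01, 0.38, 0.0, -0.78, 0.0]
4 rows: [-0.08, 0.01, 0.44, 0.0, -0.71, 0.0] [-0.05, 0.01, 0.45, 0.0, -0.71, 0.0] [-0.01, 0.01, 0.45, 0.0, -0.71, 0.0] [0.02, 0.01, 0.45, 0.0, -0.71, 0.0]
3 rows: [-0.3, 0.01, 0.35, 0.0, -0.44, 0.0]
10 rows: [-0.51, 0.01, 0.11, 0.0, -0.02, 0.0]
[(91, [426.0, 240.0]), (67, [427.0, 256.0])] [(68, [316.0, 128.0]), (78, [303.0, 134.0])]
```

```bash
python3 - <<'E'
from w import *
L=(.0475,0,0)
f=lambda x,z,a:scoop_tcp(in_dish(x,0,z),.145,a,L)
path([f(-.110,.062,52)],[4])
E
```

```text
4 rows: [-0.27, -0.02, 0.42, 0.02, -0.12, -0.01]
```

Call:
{"api": "move_arm", "payload": {"plan": [[[-0.27, -0.02, 0.42, 0.02, -0.12, 0, -1], [-0.27, -0.02, 0.42, 0.02, -0.12, 0, -1], [-0.27, -0.02, 0.42, 0.02, -0.12, 0, -1], [-0.27, -0.02, 0.42, 0.02, -0.12, 0, -1], [0, 0, 0, 0, 0, 0, -1], [0, 0, 0, 0, 0, 0, -1], [0, 0, 0, 0, 0, 0, -1], [0, 0, 0, 0, 0, 0, -1], [0, 0, 0, 0, 0, 0, -1], [0, 0, 0, 0, 0, 0, -1]]]}}

```text
clock: 50.2
position: [0.3501, -0.3964, 0.2192]
tool_rot: [-3.139, -0.651, -2.999]
force: [-0.0, 0.2, -1.5]
grip_width: 0.0201
finger_force: 117.9
```

```bash
python3 - <<'E'
from w import *
lipstate()
L=(.0475,0,0)
f=lambda x,z,a:scoop_tcp(in_dish(x,0,z),.145,a,L)
path([f(-.110,.006,52),f(-.085,.004,43),f(-.06,.004,29),f(-.03,.004,12),f(.0,.004,4),f(.105,.003,3)],[7,3,3,4,3,10])
E
```

```text
t 50.2 lip dish [-0.1097 -0.0006  0.0619] yaw,lipdown,roll [ 8.1 52.  -0.2] F [-0.   0.2 -1.5] M [ 0.09 -0.86 -0.  ] q [ 1.07  0.84 -0.97  1.54  0.8   1.81  1.66] grip 0.0201
7 rows: [-0.24, 0.0, 0.32, -0.0, -0.0, -0.0]
3 rows: [-0.13, 0.01, 0.14, -0.0, -0.5, 0.0]
3 rows: [-0.04, 0.01, 0.38, 0.0, -0.78, -0.0] [-0.01, 0.01, 0.38, 0.0, -0.78, -0.0] [0.02, 0.01, 0.38, 0.0, -0.78, -0.0]
4 rows: [-0.08, 0.01, 0.44, 0.0, -0.71, 0.0] [-0.05, 0.01, 0.45, 0.0, -0.71, 0.0] [-0.01, 0.01, 0.45, 0.0, -0.71, 0.0] [0.02, 0.01, 0.45, 0.0, -0.71, 0.0]
3 rows: [-0.3, 0.01, 0.35, 0.0, -0.44, 0.0]
10 rows: [-0.51, 0.01, 0.11, 0.0, -0.02, 0.0]
```

Call:
{"api": "move_arm", "payload": {"plan": [[[-0.24, 0, 0.32, 0, 0, 0, -1], [-0.24, 0, 0.32, 0, 0, 0, -1], [-0.24, 0, 0.32, 0, 0, 0, -1], [-0.24, 0, 0.32, 0, 0, 0, -1], [-0.24, 0, 0.32, 0, 0, 0, -1], [-0.24, 0, 0.32, 0, 0, 0, -1], [-0.24, 0, 0.32, 0, 0, 0, -1], [0, 0, 0, 0, 0, 0, -1], [0, 0, 0, 0, 0, 0, -1], [0, 0, 0, 0, 0, 0, -1]]]}}

```text
clock: 51.2
position: [0.3498, -0.3967, 0.1634]
tool_rot: [-3.139, -0.651, -2.999]
force: [-0.8, 0.4, -2.4]
grip_width: 0.0202
finger_force: 117.9
```

```bash
python3 - <<'E'
from w import *
lipstate()
t,s=snap('l')
c,q=np.cos(DISH[2]),np.sin(DISH[2])
for f,b in((t,(385,175,80,120)),(s,(255,95,95,80))):
  for a,ce in blobs(f,b):
    P=back(f,[ce],.023)-[DISH[0],DISH[1],0];print(a,ce,np.c_[c*P[:,0]+q*P[:,1],-q*P[:,0]+c*P[:,1]].round(3))
E
```

```text
t 51.2 lip dish [-0.1101 -0.0009  0.0061] yaw,lipdown,roll [ 8.1 52.  -0.2] F [-0.8  0.4 -2.4] M [ 0.12 -0.8  -0.04] q [ 1.06  0.91 -0.94  1.57  0.84  1.74  1.61] grip 0.0202
71 [317.0, 128.0] [[-0.082 -0.016]]
74 [303.0, 134.0] [[-0.022 -0.026]]
```

Call:
{"api": "move_arm", "payload": {"plan": [[[-0.13, 0.01, 0.14, 0, -0.5, 0, -1], [-0.13, 0.01, 0.14, 0, -0.5, 0, -1], [-0.13, 0.01, 0.14, 0, -0.5, 0, -1], [-0.04, 0.01, 0.38, 0, -0.78, 0, -1], [-0.01, 0.01, 0.38, 0, -0.78, 0, -1], [0.02, 0.01, 0.38, 0, -0.78, 0, -1], [-0.08, 0.01, 0.44, 0, -0.71, 0, -1], [-0.05, 0.01, 0.45, 0, -0.71, 0, -1], [-0.01, 0.01, 0.45, 0, -0.71, 0, -1], [0.02, 0.01, 0.45, 0, -0.71, 0, -1]]]}}

```text
clock: 52.3
position: [0.3398, -0.3964, 0.0949]
tool_rot: [-3.138, 0.051, -2.997]
force: [0.1, -0.0, -3.1]
grip_width: 0.0204
finger_force: 118.0
```

```bash
python3 - <<'E'
from w import *
lipstate()
t,s=snap('m')
c,q=np.cos(DISH[2]),np.sin(DISH[2])
for f,b in((t,(385,175,80,120)),(s,(255,95,95,80))):
  for a,ce in blobs(f,b):
    P=back(f,[ce],.023)-[DISH[0],DISH[1],0];print(a,ce,np.c_[c*P[:,0]+q*P[:,1],-q*P[:,0]+c*P[:,1]].round(3))
L=(.0475,0,0)
f=lambda x,z,a:scoop_tcp(in_dish(x,0,z),.145,a,L)
path([f(.0,.004,4),f(.105,.003,3)],[3,10])
E
```

```text
t 52.3 lip dish [-0.0292 -0.0008  0.0045] yaw,lipdown,roll [ 8.2 11.8 -0.2] F [ 0.1 -0.  -3.1] M [-0.12  0.28  0.01] q [ 1.57  0.86 -1.18  1.97  0.96  0.97  1.64] grip 0.0204
251 [427.0, 235.0] [[-0.01  -0.027]]
158 [299.0, 136.0] [[-0.004 -0.027]]
3 rows: [-0.32, 0.02, 0.33, -0.0, -0.44, -0.01]
10 rows: [-0.51, 0.01, 0.11, 0.0, -0.02, 0.0]
```

Call:
{"api": "move_arm", "payload": {"plan": [[[-0.32, 0.02, 0.33, 0, -0.44, 0, -1], [-0.32, 0.02, 0.33, 0, -0.44, 0, -1], [-0.32, 0.02, 0.33, 0, -0.44, 0, -1], [-0.45, 0.01, 0.12, 0, -0.02, 0, -1], [-0.45, 0.01, 0.12, 0, -0.02, 0, -1], [-0.45, 0.01, 0.1, 0, -0.02, 0, -1], [-0.45, 0.01, 0.1, 0, -0.02, 0, -1], [-0.45, 0.01, 0.1, 0, -0.02, 0, -1], [-0.45, 0.01, 0.1, 0, -0.02, 0, -1], [-0.45, 0.01, 0.1, 0, -0.02, 0, -1]]]}}

```text
clock: 53.4
position: [0.4251, -0.3811, 0.0743]
tool_rot: [-3.139, 0.201, -2.997]
force: [0.1, -0.9, -1.4]
grip_width: 0.0205
finger_force: 118.0
```

```bash
cat >> w.py <<'E'
def look(tag):
    t,s=snap(tag);S=observe();R=rot(S['tool_rot'])*tr(0,14.7).inv()
    for f,b in((t,(375,165,90,125)),(s,(245,75,110,100))):
      for a,ce in blobs(f,b):
        P=back(f,[ce],.026)[0]; d=P-[DISH[0],DISH[1],0];c,q=np.cos(DISH[2]),np.sin(DISH[2])
        print(a,ce,'dish',np.round([c*d[0]+q*d[1],-q*d[0]+c*d[1]],3),'scoop',(R.inv().apply(P-S['position'])+TS).round(3))
E
python3 - <<'E'
from w import *
lipstate();look('n')
E
```

```text
t 53.4 lip dish [0.0695 0.0002 0.0053] yaw,lipdown,roll [ 8.3  3.2 -0.1] F [ 0.1 -0.9 -1.4] M [-0.06  0.46 -0.02] q [ 1.49  0.93 -1.17  1.93  1.03  0.84  1.55] grip 0.0205
30 [380.0, 168.0] dish [0.236 0.083] scoop [0.211 0.085 0.03 ]
110 [409.0, 204.0] dish [0.1   0.011] scoop [0.076 0.011 0.022]
124 [424.0, 207.0] dish [ 0.082 -0.036] scoop [ 0.059 -0.036  0.021]
86 [277.0, 146.0] dish [ 0.09  -0.039] scoop [ 0.067 -0.039  0.021]
75 [282.0, 157.0] dish [0.106 0.014] scoop [0.082 0.014 0.022]
```

Call:
{"api": "move_arm", "payload": {"plan": [[[-0.35, 0.01, 0.16, 0, 0, 0, -1], [-0.35, 0.01, 0.12, 0, 0, 0, -1], [-0.35, 0.01, 0.07, 0, 0, 0, -1], [-0.35, 0.01, 0.07, 0, 0, 0, -1], [-0.35, 0.01, 0.07, 0, 0, 0, -1], [-0.35, 0.01, 0.07, 0, 0, 0, -1], [-0.35, 0.01, 0.07, 0, 0, 0, -1], [0, 0, 0, 0, 0, 0, -1], [0, 0, 0, 0, 0, 0, -1], [0, 0, 0, 0, 0, 0, -1]]]}}

```text
clock: 54.5
position: [0.4742, -0.3725, 0.0717]
tool_rot: [-3.14, 0.201, -2.997]
force: [1.4, 0.4, 0.2]
grip_width: 0.0203
finger_force: 118.0
```

```bash
python3 - <<'E'
from w import *
lipstate();look('o')
B=(-.0475,0,0)
b=in_dish(.1172-.095,0,.008)
path([scoop_tcp(b,.145,-8,B),scoop_tcp(b+[0,0,.012],.145,-18,B),scoop_tcp(b+[0,0,.09],.145,-20,B)],[4,4,5])
E
```

```text
t 54.5 lip dish [0.1193 0.0006 0.0028] yaw,lipdown,roll [ 8.3  3.2 -0.1] F [1.4 0.4 0.2] M [ 0.26 -0.24  0.01] q [ 1.38  0.96 -1.15  1.86  1.04  0.86  1.51] grip 0.0203
31 [380.0, 168.0] dish [0.236 0.083] scoop [0.161 0.085 0.03 ]
240 [416.0, 200.0] dish [ 0.11  -0.014] scoop [ 0.037 -0.015  0.023]
161 [276.0, 153.0] dish [ 0.112 -0.014] scoop [ 0.04  -0.015  0.023]
4 rows: [0.19, -0.03, 0.11, -0.0, -0.47, -0.0]
4 rows: [0.09, 0.0, -0.04, 0.0, -0.42, -0.0]
5 rows: [-0.4, -0.0, -0.64, 0.0, -0.07, 0.0]
```

```bash
python3 - <<'E'
from w import *
B=(-.0475,0,0)
f=lambda x,z,a:scoop_tcp(in_dish(x-.095,0,z),.145,a,B)
path([f(.126,.007,-8),f(.128,.02,-20),f(.118,.10,-20)],[5,5,6])
E
```

```text
5 rows: [0.07, -0.03, 0.12, -0.0, -0.37, -0.0]
5 rows: [0.07, 0.0, -0.01, -0.0, -0.4, -0.0]
6 rows: [-0.31, -0.0, -0.6, 0.0, 0.0, -0.0]
```

Call:
{"api": "move_arm", "payload": {"plan": [[[0.07, 0, 0.12, 0, -0.37, 0, -1], [0.07, 0, 0.12, 0, -0.37, 0, -1], [0.07, 0, 0.12, 0, -0.37, 0, -1], [0.07, 0, 0.12, 0, -0.37, 0, -1], [0.07, 0, 0.12, 0, -0.37, 0, -1], [0.07, 0, 0, 0, -0.4, 0, -1], [0.07, 0, 0, 0, -0.4, 0, -1], [0.07, 0, 0, 0, -0.4, 0, -1], [0.07, 0, 0, 0, -0.4, 0, -1], [0.07, 0, 0, 0, -0.4, 0, -1]]]}}

```text
clock: 55.6
position: [0.4638, -0.3743, 0.0547]
tool_rot: [-3.139, 0.605, -2.997]
force: [-0.5, 0.2, -2.4]
grip_width: 0.0203
finger_force: 118.2
```

Call:
{"api": "move_arm", "payload": {"plan": [[[0, 0, 0, 0, 0, 0, -1], [-0.15, 0, -0.3, 0, 0, 0, -1], [-0.31, 0, -0.6, 0, 0, 0, -1], [-0.31, 0, -0.6, 0, 0, 0, -1], [-0.31, 0, -0.6, 0, 0, 0, -1], [-0.31, 0, -0.6, 0, 0, 0, -1], [-0.31, 0, -0.6, 0, 0, 0, -1], [-0.31, 0, -0.6, 0, 0, 0, -1], [0, 0, 0, 0, 0, 0, -1], [0, 0, 0, 0, 0, 0, -1]]]}}

```text
clock: 56.6
position: [0.4535, -0.3754, 0.1422]
tool_rot: [-3.139, 0.603, -2.995]
force: [0.2, 0.1, -2.7]
grip_width: 0.0203
finger_force: 118.5
```

```bash
python3 - <<'E'
from w import *
lipstate();look('p')
t=pickle.load(open('pics/top_p.pkl','rb'));s=pickle.load(open('pics/scene_p.pkl','rb'))
S=observe();R=rot(S['tool_rot'])*tr(0,14.7).inv()
C=S['position']+R.apply(np.array([[.0475,.05,0],[.0475,-.05,0],[-.0475,-.05,0],[-.0475,.05,0]])-TS)
print(project(t,C).round(0).tolist(),project(s,C).round(0).tolist())
E
```

```text
t 56.6 lip dish [0.1136 0.001  0.1369] yaw,lipdown,roll [  8.3 -19.9  -0.1] F [ 0.2  0.1 -2.7] M [-0.19  1.17  0.03] q [ 1.75  0.97 -1.35  2.04  1.07  0.54  1.62] grip 0.0203
30 [380.0, 168.0] dish [0.236 0.083] scoop [ 0.124  0.084 -0.145]
285 [424.0, 214.0] dish [ 0.06  -0.031] scoop [-0.04  -0.033 -0.086]
191 [287.0, 126.0] dish [ 0.004 -0.094] scoop [-0.091 -0.097 -0.067]
[[400.0, 197.0], [433.0, 192.0], [436.0, 222.0], [404.0, 227.0]] [[284.0, 146.0], [267.0, 128.0], [289.0, 122.0], [305.0, 139.0]]
```

```bash
python3 - <<'E'
from w import *
path([([.48,-.32,.225],tr(.14,34)),([.565,-.06,.235],tr(.02,33))],[5,15])
E
```

```text
5 rows: [-0.76, 0.51, -0.49, 0.0, 0.02, 0.01]
15 rows: [-0.35, 0.82, 0.2, 0.04, 0.01, 0.06] [-0.35, 0.82, 0.19, 0.04, 0.01, 0.06] [-0.34, 0.82, 0.19, 0.04, 0.01, 0.06] [-0.34, 0.83, 0.18, 0.04, 0.01, 0.06] [-0.33, 0.83, 0.18, 0.04, 0.01, 0.06] [-0.33, 0.83, 0.18, 0.04, 0.01, 0.06] [-0.32, 0.84, 0.17, 0.04, 0.01, 0.06] [-0.31, 0.84, 0.17, 0.04, 0.01, 0.06] [-0.31, 0.84, 0.16, 0.04, 0.01, 0.06] [-0.3, 0.85, 0.16, 0.04, 0.01, 0.06] [-0.3, 0.85, 0.16, 0.04, 0.01, 0.06] [-0.29, 0.85, 0.15, 0.04, 0.01, 0.06] [-0.29, 0.85, 0.15, 0.04, 0.01, 0.06] [-0.28, 0.86, 0.14, 0.04, 0.01, 0.06] [-0.28, 0.86, 0.14, 0.04, 0.01, 0.06]
```

Call:
{"api": "move_arm", "payload": {"plan": [[[-0.4, 0.2, -0.3, 0, 0, 0, -1], [-0.7, 0.4, -0.5, 0, 0, 0, -1], [-0.76, 0.5, -0.5, 0, 0, 0, -1], [-0.76, 0.5, -0.5, 0, 0, 0, -1], [-0.76, 0.6, -0.5, 0, 0, 0, -1], [-0.5, 0.7, -0.1, 0.04, 0.02, 0.06, -1], [-0.35, 0.82, 0.19, 0.04, 0.01, 0.06, -1], [-0.34, 0.82, 0.19, 0.04, 0.01, 0.06, -1], [-0.34, 0.83, 0.18, 0.04, 0.01, 0.06, -1], [-0.33, 0.83, 0.18, 0.04, 0.01, 0.06, -1]]]}}

```text
clock: 57.7
position: [0.5042, -0.2413, 0.2297]
tool_rot: [-3.139, 0.598, -3.033]
force: [0.1, 0.4, -2.1]
grip_width: 0.0203
finger_force: 118.4
```

Call:
{"api": "move_arm", "payload": {"plan": [[[-0.33, 0.85, 0.18, 0.04, 0.01, 0.06, -1], [-0.32, 0.85, 0.17, 0.04, 0.01, 0.06, -1], [-0.31, 0.85, 0.17, 0.04, 0.01, 0.06, -1], [-0.31, 0.85, 0.16, 0.04, 0.01, 0.06, -1], [-0.3, 0.85, 0.16, 0.04, 0.01, 0.06, -1], [-0.3, 0.85, 0.16, 0.04, 0.01, 0.06, -1], [-0.29, 0.85, 0.15, 0.04, 0.01, 0.06, -1], [-0.29, 0.85, 0.15, 0.04, 0.01, 0.06, -1], [-0.28, 0.86, 0.14, 0.04, 0.01, 0.06, -1], [-0.28, 0.86, 0.14, 0.04, 0.01, 0.06, -1]]]}}

```text
clock: 58.7
position: [0.5589, -0.066, 0.237]
tool_rot: [-3.14, 0.589, -3.109]
force: [-0.3, 0.2, -3.2]
grip_width: 0.0202
finger_force: 118.3
```

```bash
python3 - <<'E'
from w import *
lipstate()
path([([.56,.13,.22],tr(-.08,32)),([.47,.30,.205],tr(-.19,31))],[11,10])
E
```

```text
t 58.7 lip dish [0.2668 0.2706 0.2293] yaw,lipdown,roll [  1.9 -19.   -0.1] F [-0.3  0.2 -3.2] M [0.01 1.13 0.01] q [ 0.9   0.36 -1.04  2.21  1.19  0.33  0.52] grip 0.0202
11 rows: [0.01, 0.89, 0.08, 0.05, 0.03, 0.08] [0.02, 0.89, 0.08, 0.05, 0.03, 0.08] [0.03, 0.89, 0.07, 0.05, 0.03, 0.08] [0.04, 0.89, 0.07, 0.05, 0.03, 0.08] [0.04, 0.89, 0.06, 0.05, 0.03, 0.08] [0.05, 0.89, 0.06, 0.05, 0.03, 0.08] [0.06, 0.89, 0.05, 0.05, 0.03, 0.08] [0.07, 0.89, 0.05, 0.05, 0.03, 0.08] [0.07, 0.89, 0.04, 0.05, 0.03, 0.08] [0.08, 0.89, 0.04, 0.05, 0.03, 0.08] [0.09, 0.89, 0.03, 0.05, 0.03, 0.08]
10 rows: [0.48, 0.81, -0.21, 0.05, 0.02, 0.09] [0.49, 0.81, -0.21, 0.05, 0.02, 0.09] [0.49, 0.8, -0.22, 0.05, 0.02, 0.09] [0.5, 0.79, -0.22, 0.05, 0.02, 0.09] [0.51, 0.79, -0.23, 0.05, 0.02, 0.09] [0.52, 0.78, -0.23, 0.05, 0.02, 0.09] [0.52, 0.78, -0.23, 0.05, 0.02, 0.09] [0.53, 0.77, -0.24, 0.05, 0.02, 0.09] [0.54, 0.76, -0.24, 0.05, 0.02, 0.09] [0.55, 0.76, -0.24, 0.05, 0.02, 0.09]
```

Call:
{"api": "move_arm", "payload": {"plan": [[[0, 0.9, 0.08, 0.05, 0.03, 0.08, -1], [0.02, 0.9, 0.08, 0.05, 0.03, 0.08, -1], [0.03, 0.9, 0.07, 0.05, 0.03, 0.08, -1], [0.04, 0.9, 0.07, 0.05, 0.03, 0.08, -1], [0.04, 0.9, 0.06, 0.05, 0.03, 0.08, -1], [0.05, 0.9, 0.06, 0.05, 0.03, 0.08, -1], [0.06, 0.9, 0.05, 0.05, 0.03, 0.08, -1], [0.07, 0.9, 0.05, 0.05, 0.03, 0.08, -1], [0.07, 0.9, 0.04, 0.05, 0.03, 0.08, -1], [0.2, 0.88, -0.1, 0.05, 0.03, 0.08, -1]]]}}

```text
clock: 59.7
position: [0.5558, 0.1139, 0.2227]
tool_rot: [3.14, 0.557, 3.074]
force: [0.5, -0.9, -2.8]
grip_width: 0.0202
finger_force: 118.3
```

Call:
{"api": "move_arm", "payload": {"plan": [[[0.4, 0.82, -0.18, 0.05, 0.02, 0.09, -1], [0.49, 0.81, -0.21, 0.05, 0.02, 0.09, -1], [0.49, 0.8, -0.22, 0.05, 0.02, 0.09, -1], [0.5, 0.79, -0.22, 0.05, 0.02, 0.09, -1], [0.51, 0.79, -0.23, 0.05, 0.02, 0.09, -1], [0.52, 0.78, -0.23, 0.05, 0.02, 0.09, -1], [0.52, 0.78, -0.23, 0.05, 0.02, 0.09, -1], [0.53, 0.77, -0.24, 0.05, 0.02, 0.09, -1], [0.54, 0.76, -0.24, 0.05, 0.02, 0.09, -1], [0.55, 0.76, -0.24, 0.05, 0.02, 0.09, -1]]]}}

```text
clock: 60.7
position: [0.4642, 0.2825, 0.2089]
tool_rot: [3.134, 0.535, 2.963]
force: [0.8, 1.1, -2.4]
grip_width: 0.02
finger_force: 118.3
```

```bash
python3 - <<'E'
from w import *
lipstate();TIN=[.530,.379,-.029];L=(.0475,0,0)
path([scoop_tcp(W(TIN,[[0,0,.165]])[0],-.25,-16,L),scoop_tcp(W(TIN,[[-.02,0,.125]])[0],-.22,-10,L)],[7,4])
E
```

```text
t 60.7 lip dish [0.2222 0.5974 0.1925] yaw,lipdown,roll [-10.1 -15.9   0.4] F [ 0.8  1.1 -2.4] M [ 0.13  1.03 -0.01] q [-0.11  0.51 -1.07  2.12  1.23  1.03 -0.52] grip 0.02
7 rows: [0.81, 0.85, -0.24, 0.06, -0.0, 0.08] [0.81, 0.84, -0.25, 0.06, -0.0, 0.08] [0.82, 0.83, -0.25, 0.06, -0.0, 0.08] [0.83, 0.82, -0.26, 0.06, -0.0, 0.08] [0.84, 0.81, -0.26, 0.06, -0.0, 0.08] [0.84, 0.8, -0.27, 0.06, -0.0, 0.08] [0.85, 0.79, -0.27, 0.06, -0.0, 0.08]
4 rows: [0.33, -0.11, 0.14, -0.03, 0.25, -0.06]
```

Call:
{"api": "move_arm", "payload": {"plan": [[[0.7, 0.75, -0.22, 0.06, 0, 0.08, -1], [0.81, 0.82, -0.25, 0.06, 0, 0.08, -1], [0.82, 0.81, -0.25, 0.06, 0, 0.08, -1], [0.83, 0.8, -0.26, 0.06, 0, 0.08, -1], [0.84, 0.75, -0.26, 0.06, 0, 0.08, -1], [0.84, 0.7, -0.27, 0.06, 0, 0.08, -1], [0.85, 0.6, -0.27, 0.06, 0, 0.08, -1], [0, 0, 0, 0, 0, 0, -1], [0.33, -0.1, 0.14, -0.03, 0.25, -0.06, -1], [0.33, -0.1, 0.14, -0.03, 0.25, -0.06, -1]]]}}

```text
clock: 61.7
position: [0.3637, 0.4048, 0.1694]
tool_rot: [-3.137, 0.48, 2.91]
force: [0.5, 0.3, -2.2]
grip_width: 0.0201
finger_force: 118.1
```

```bash
python3 - <<'E'
from w import *
lipstate();TIN=[.530,.379,-.029];L=(.0475,0,0)
f=lambda x,y,z,w,a:scoop_tcp(W(TIN,[[x,y,z]])[0],w,a,L)
path([f(-.02,-.015,.125,-.22,-10),f(-.03,-.015,.12,-.2,15),f(-.03,-.015,.12,-.15,60)],[2,5,9])
E
```

```text
t 61.7 lip dish [0.1385 0.7259 0.1441] yaw,lipdown,roll [-13.3 -12.8  -0.2] F [ 0.5  0.3 -2.2] M [0.18 1.01 0.03] q [-0.48  0.67 -1.05  2.    1.16  1.23 -0.79] grip 0.0201
2 rows: [0.33, -0.19, 0.14, -0.04, 0.24, -0.05]
5 rows: [-0.42, -0.05, -0.46, -0.01, 0.83, -0.04] [-0.38, -0.05, -0.5, -0.01, 0.83, -0.04] [-0.34, -0.05, -0.53, -0.01, 0.83, -0.04] [-0.29, -0.05, -0.56, -0.01, 0.83, -0.04] [-0.24, -0.05, -0.58, -0.01, 0.83, -0.04]
9 rows: [-0.6, -0.01, -0.36, 0.02, 0.83, -0.05] [-0.56, -0.01, -0.41, 0.02, 0.83, -0.05] [-0.53, -0.01, -0.46, 0.02, 0.83, -0.05] [-0.48, -0.02, -0.5, 0.02, 0.83, -0.05] [-0.44, -0.02, -0.54, 0.02, 0.83, -0.05] [-0.39, -0.02, -0.58, 0.02, 0.83, -0.05] [-0.34, -0.03, -0.61, 0.02, 0.83, -0.05] [-0.28, -0.03, -0.64, 0.02, 0.83, -0.05] [-0.23, -0.03, -0.66, 0.02, 0.83, -0.05]
```

Call:
{"api": "move_arm", "payload": {"plan": [[[0.33, -0.19, 0.14, -0.04, 0.24, -0.05, -1], [0.33, -0.19, 0.14, -0.04, 0.24, -0.05, -1], [0, 0, 0, 0, 0, 0, -1], [-0.42, -0.05, -0.46, -0.01, 0.83, -0.04, -1], [-0.38, -0.05, -0.5, -0.01, 0.83, -0.04, -1], [-0.34, -0.05, -0.53, -0.01, 0.83, -0.04, -1], [-0.29, -0.05, -0.56, -0.01, 0.83, -0.04, -1], [-0.24, -0.05, -0.58, -0.01, 0.83, -0.04, -1], [-0.6, 0, -0.36, 0.02, 0.83, -0.05, -1], [-0.56, 0, -0.41, 0.02, 0.83, -0.05, -1]]]}}

```text
clock: 62.7
position: [0.3955, 0.3857, 0.2335]
tool_rot: [-3.138, -0.179, 2.952]
force: [0.2, 0.5, -2.5]
grip_width: 0.0205
finger_force: 118.0
```

Call:
{"api": "move_arm", "payload": {"plan": [[[-0.53, 0, -0.46, 0.02, 0.83, -0.05, -1], [-0.48, -0.02, -0.5, 0.02, 0.83, -0.05, -1], [-0.44, -0.02, -0.54, 0.02, 0.83, -0.05, -1], [-0.39, -0.02, -0.58, 0.02, 0.83, -0.05, -1], [-0.34, -0.03, -0.61, 0.02, 0.83, -0.05, -1], [-0.28, -0.03, -0.64, 0.02, 0.83, -0.05, -1], [-0.23, -0.03, -0.66, 0.02, 0.83, -0.05, -1], [0, 0, 0, 0, 0, 0, -1], [0.3, 0, -0.3, 0, 0, 0, -1], [-0.3, 0, 0.3, 0, 0, 0, -1]]]}}

```text
clock: 63.7
position: [0.4761, 0.3698, 0.2851]
tool_rot: [3.139, -0.782, 2.994]
force: [-0.0, 0.2, -1.8]
grip_width: 0.0203
finger_force: 118.1
```

Call:
{"api": "move_arm", "payload": {"plan": [[[0.3, 0, -0.3, 0, 0, 0, -1], [-0.3, 0, 0.3, 0, 0, 0, -1], [0, 0, 0, 0, 0, 0, -1], [0.53, 0, -0.53, 0, 0, 0, -1], [0.53, 0, -0.53, 0, 0, 0, -1], [0.53, 0, -0.53, 0, 0, 0, -1], [0.53, 0, -0.53, 0, 0, 0, -1], [0.23, -0.19, 0.24, 0, -0.84, 0, -1], [0.25, -0.2, 0.21, 0, -0.84, 0, -1], [0.27, -0.2, 0.19, 0, -0.84, 0, -1]]]}}

```text
clock: 64.7
position: [0.455, 0.3605, 0.3438]
tool_rot: [3.141, -0.517, 2.991]
force: [0.2, 0.5, -0.7]
grip_width: 0.0203
finger_force: 118.2
```

Call:
{"api": "move_arm", "payload": {"plan": [[[0.29, -0.2, 0.17, 0, -0.84, 0, -1], [0.3, -0.2, 0.14, 0, -0.84, 0, -1], [0.31, -0.2, 0.11, 0, -0.84, 0, -1], [0.32, -0.2, 0.09, 0, -0.84, 0, -1], [0, -1, 0, 0, 0, 0, -1], [0, -1, 0, 0, 0, 0, -1], [0, -1, 0, 0, 0, 0, -1], [-0.5, -1, 0, 0, 0, 0, -1], [-0.5, -1, 0, 0, 0, 0, -1], [-0.5, -1, 0, 0, 0, 0, -1]]]}}

```text
clock: 65.7
position: [0.4377, 0.2248, 0.3384]
tool_rot: [-3.141, -0.168, 2.991]
force: [0.7, 0.8, -2.0]
grip_width: 0.0202
finger_force: 118.2
```

```bash
python3 - <<'E'
from w import *
lipstate();print(observe()['position'])
t,s=snap('q');TIN=[.53,.379,-.029]
c,q=np.cos(TIN[2]),np.sin(TIN[2])
for f,b in((t,(100,150,140,130)),(s,(340,200,150,190))):
  for a,ce in blobs(f,b):
    P=back(f,[ce],.03)[0]-[TIN[0],TIN[1],0];print(a,ce,'tin local at z.03',(c*P[0]+q*P[1]).round(3),(-q*P[0]+c*P[1]).round(3))
print('dish',blobs(t,(385,175,80,115)),blobs(s,(255,95,95,80)))
path([([.50,.0,.26],tr(.0,8)),([.42,-.25,.23],tr(.12,10)),scoop_tcp(in_dish(0,0,.1),.16,0)],[12,14,8])
E
```

```text
t 65.7 lip dish [0.1409 0.5636 0.2204] yaw,lipdown,roll [-8.7 24.3 -0. ] F [ 0.7  0.8 -2. ] M [-0.   -0.18 -0.02] q [ 0.39  0.63 -1.42  1.65  0.47  1.47  0.33] grip 0.0202
[0.43772287 0.22480692 0.33836572]
22 [357.0, 203.0] tin local at z.03 -0.047 -0.422
66 [346.0, 217.0] tin local at z.03 0.012 -0.392
781 [416.0, 324.0] tin local at z.03 0.005 0.0
dish [] []
12 rows: [-0.44, -0.88, 0.26, 0.0, -0.24, -0.12] [-0.43, -0.88, 0.27, 0.0, -0.24, -0.12] [-0.41, -0.89, 0.28, 0.0, -0.24, -0.12] [-0.39, -0.89, 0.29, 0.0, -0.24, -0.12] [-0.37, -0.9, 0.3, 0.0, -0.24, -0.12] [-0.35, -0.9, 0.31, 0.0, -0.24, -0.12] [-0.33, -0.91, 0.32, 0.0, -0.24, -0.12] [-0.31, -0.91, 0.32, 0.0, -0.24, -0.12] [-0.29, -0.92, 0.33, 0.0, -0.24, -0.12] [-0.27, -0.92, 0.34, 0.0, -0.24, -0.12] [-0.25, -0.92, 0.34, 0.0, -0.24, -0.12] [-0.23, -0.93, 0.35, 0.0, -0.24, -0.12]
14 rows: [0.3, -0.89, 0.07, -0.01, -0.02, -0.08] [0.31, -0.89, 0.06, -0.01, -0.02, -0.08] [0.31, -0.89, 0.06, -0.01, -0.02, -0.08] [0.32, -0.89, 0.06, -0.01, -0.02, -0.08] [0.33, -0.88, 0.06, -0.01, -0.02, -0.08] [0.34, -0.88, 0.06, -0.01, -0.02, -0.08] [0.34, -0.88, 0.05, -0.01, -0.02, -0.08] [0.35, -0.87, 0.05, -0.01, -0.02, -0.08] [0.36, -0.87, 0.05, -0.01, -0.02, -0.08] [0.37, -0.87, 0.05, -0.01, -0.02, -0.08] [0.37, -0.87, 0.05, -0.01, -0.02, -0.08] [0.38, -0.86, 0.04, -0.01, -0.02, -0.08] [0.39, -0.86, 0.04, -0.01, -0.02, -0.08] [0.4, -0.86, 0.04, -0.01, -0.02, -0.08]
8 rows: [0.3, -0.84, 0.39, -0.01, -0.1, -0.05] [0.31, -0.84, 0.38, -0.01, -0.1, -0.05] [0.31, -0.84, 0.38, -0.01, -0.1, -0.05] [0.32, -0.84, 0.38, -0.01, -0.1, -0.05] [0.33, -0.84, 0.37, -0.01, -0.1, -0.05] [0.34, -0.84, 0.37, -0.01, -0.1, -0.05] [0.35, -0.84, 0.36, -0.01, -0.1, -0.05] [0.35, -0.83, 0.36, -0.01, -0.1, -0.05]
```

```bash
python3 - <<'E'
from w import *
path([([.55,.03,.28],tr(.0,5)),([.45,-.27,.24],tr(.12,8)),scoop_tcp(in_dish(-.005,0,.1),.16,0)],[10,16,7])
E
```

```text
10 rows: [-0.74, -0.87, 0.17, 0.0, -0.24, -0.15] [-0.72, -0.88, 0.19, 0.0, -0.24, -0.15] [-0.7, -0.89, 0.21, 0.0, -0.24, -0.15] [-0.68, -0.9, 0.23, 0.0, -0.24, -0.15] [-0.66, -0.91, 0.24, 0.0, -0.24, -0.15] [-0.64, -0.92, 0.26, 0.0, -0.24, -0.15] [-0.62, -0.93, 0.28, 0.0, -0.24, -0.15] [-0.6, -0.94, 0.29, 0.0, -0.24, -0.15] [-0.57, -0.95, 0.31, 0.0, -0.24, -0.15] [-0.55, -0.96, 0.32, 0.0, -0.24, -0.15]
16 rows: [0.32, -0.94, 0.1, -0.01, -0.03, -0.07] [0.33, -0.94, 0.1, -0.01, -0.03, -0.07] [0.34, -0.93, 0.09, -0.01, -0.03, -0.07] [0.34, -0.93, 0.09, -0.01, -0.03, -0.07] [0.35, -0.93, 0.09, -0.01, -0.03, -0.07] [0.36, -0.93, 0.09, -0.01, -0.03, -0.07] [0.37, -0.92, 0.09, -0.01, -0.03, -0.07] [0.37, -0.92, 0.08, -0.01, -0.03, -0.07] [0.38, -0.92, 0.08, -0.01, -0.03, -0.07] [0.39, -0.91, 0.08, -0.01, -0.03, -0.07] [0.39, -0.91, 0.08, -0.01, -0.03, -0.07] [0.4, -0.91, 0.08, -0.01, -0.03, -0.07] [0.41, -0.91, 0.07, -0.01, -0.03, -0.07] [0.42, -0.9, 0.07, -0.01, -0.03, -0.07] [0.42, -0.9, 0.07, -0.01, -0.03, -0.07] [0.43, -0.9, 0.07, -0.01, -0.03, -0.07]
7 rows: [0.56, -0.8, 0.49, -0.01, -0.16, -0.05] [0.58, -0.79, 0.48, -0.01, -0.16, -0.05] [0.59, -0.79, 0.47, -0.01, -0.16, -0.05] [0.6, -0.79, 0.46, -0.01, -0.16, -0.05] [0.61, -0.79, 0.45, -0.01, -0.16, -0.05] [0.62, -0.78, 0.44, -0.01, -0.16, -0.05] [0.64, -0.78, 0.43, -0.01, -0.16, -0.05]
```

Call:
{"api": "move_arm", "payload": {"plan": [[[-0.74, -0.87, 0.17, 0, -0.24, -0.15, -1], [-0.72, -0.88, 0.19, 0, -0.24, -0.15, -1], [-0.7, -0.89, 0.21, 0, -0.24, -0.15, -1], [-0.68, -0.9, 0.23, 0, -0.24, -0.15, -1], [-0.66, -0.91, 0.24, 0, -0.24, -0.15, -1], [-0.64, -0.92, 0.26, 0, -0.24, -0.15, -1], [-0.62, -0.93, 0.28, 0, -0.24, -0.15, -1], [-0.6, -0.94, 0.29, 0, -0.24, -0.15, -1], [-0.57, -0.95, 0.31, 0, -0.24, -0.15, -1], [-0.55, -0.96, 0.32, 0, -0.24, -0.15, -1]]]}}

```text
clock: 66.8
position: [0.5501, 0.033, 0.279]
tool_rot: [3.136, 0.085, -3.135]
force: [0.9, -0.2, -1.4]
grip_width: 0.0202
finger_force: 118.2
```

Call:
{"api": "move_arm", "payload": {"plan": [[[0.32, -0.94, 0.1, 0, -0.03, -0.07, -1], [0.33, -0.94, 0.1, 0, -0.03, -0.07, -1], [0.34, -0.93, 0.09, 0, -0.03, -0.07, -1], [0.34, -0.93, 0.09, 0, -0.03, -0.07, -1], [0.35, -0.93, 0.09, 0, -0.03, -0.07, -1], [0.36, -0.93, 0.09, 0, -0.03, -0.07, -1], [0.37, -0.92, 0.09, 0, -0.03, -0.07, -1], [0.37, -0.92, 0.08, 0, -0.03, -0.07, -1], [0.38, -0.92, 0.08, 0, -0.03, -0.07, -1], [0.39, -0.91, 0.08, 0, -0.03, -0.07, -1]]]}}

```text
clock: 67.8
position: [0.488, -0.155, 0.2538]
tool_rot: [-3.14, 0.115, -3.062]
force: [1.3, 0.3, -2.1]
grip_width: 0.0203
finger_force: 118.1
```

Call:
{"api": "move_arm", "payload": {"plan": [[[0.39, -0.91, 0.08, 0, -0.03, -0.07, -1], [0.4, -0.91, 0.08, 0, -0.03, -0.07, -1], [0.41, -0.91, 0.07, 0, -0.03, -0.07, -1], [0.42, -0.9, 0.07, 0, -0.03, -0.07, -1], [0.42, -0.9, 0.07, 0, -0.03, -0.07, -1], [0.43, -0.9, 0.07, 0, -0.03, -0.07, -1], [0.2, -0.5, 0.1, 0, 0, 0, -1], [0, 0, 0, 0, 0, 0, -1], [0, 0, 0, 0, 0, 0, -1], [0, 0, 0, 0, 0, 0, -1]]]}}

```text
clock: 68.8
position: [0.449, -0.2769, 0.2365]
tool_rot: [-3.135, 0.134, -3.017]
force: [0.8, 0.2, -1.1]
grip_width: 0.0203
finger_force: 118.1
```

```bash
python3 - <<'E'
from w import *
lipstate()
f=lambda z:scoop_tcp(in_dish(-.0,0,z),.155,0)
path([f(.09),f(.05),f(.006)],[8,2,6])
E
```

```text
t 68.8 lip dish [0.1051 0.0959 0.1578] yaw,lipdown,roll [ 7.   7.  -0.4] F [ 0.8  0.2 -1.1] M [-0.03  0.31 -0.01] q [ 1.46  0.72 -1.46  1.9   0.79  1.12  1.43] grip 0.0203
8 rows: [0.46, -0.65, 0.48, -0.01, -0.15, -0.04] [0.47, -0.64, 0.48, -0.01, -0.15, -0.04] [0.48, -0.64, 0.47, -0.01, -0.15, -0.04] [0.49, -0.64, 0.46, -0.01, -0.15, -0.04] [0.49, -0.64, 0.45, -0.01, -0.15, -0.04] [0.5, -0.64, 0.44, -0.01, -0.15, -0.04] [0.51, -0.64, 0.43, -0.01, -0.15, -0.04] [0.52, -0.64, 0.43, -0.01, -0.15, -0.04]
2 rows: [0.25, -0.0, 0.97, 0.0, -0.0, 0.0]
6 rows: [0.09, 0.0, 0.35, -0.0, -0.0, 0.0]
```

Call:
{"api": "move_arm", "payload": {"plan": [[[0.46, -0.65, 0.48, 0, -0.15, -0.04, -1], [0.47, -0.64, 0.48, 0, -0.15, -0.04, -1], [0.48, -0.64, 0.47, 0, -0.15, -0.04, -1], [0.49, -0.64, 0.46, 0, -0.15, -0.04, -1], [0.49, -0.64, 0.45, 0, -0.15, -0.04, -1], [0.5, -0.64, 0.44, 0, -0.15, -0.04, -1], [0.51, -0.64, 0.43, 0, -0.15, -0.04, -1], [0.52, -0.64, 0.43, 0, -0.15, -0.04, -1], [0.2, 0, 0.8, 0, 0, 0, -1], [0, 0, 0, 0, 0, 0, -1]]]}}

```text
clock: 69.8
position: [0.3988, -0.3896, 0.1322]
tool_rot: [-3.131, 0.258, -2.984]
force: [-0.5, -0.5, -0.5]
grip_width: 0.02
finger_force: 118.0
```

```bash
python3 - <<'E'
from w import *
lipstate()
f=lambda z:scoop_tcp(in_dish(-.0,0,z),.155,0)
path([f(.0035)],[8])
E
```

```text
t 69.8 lip dish [ 0.0458 -0.0028  0.0719] yaw,lipdown,roll [ 8.9 -0.1 -0.6] F [-0.5 -0.5 -0.5] M [-0.03  0.47 -0.  ] q [ 1.67  0.92 -1.36  1.96  1.    0.92  1.62] grip 0.02
8 rows: [0.1, 0.01, 0.41, -0.01, 0.0, 0.0]
```

Call:
{"api": "move_arm", "payload": {"plan": [[[0.15, 0.04, 0.6, -0.05, 0, 0, -1], [0.15, 0.04, 0.6, -0.05, 0, 0, -1], [0.15, 0.02, 0.6, 0, 0, 0, -1], [0.1, 0, 0.5, 0, 0, 0, -1], [0.1, 0, 0.4, 0, 0, 0, -1], [0.06, 0, 0.25, 0, 0, 0, -1], [0.04, 0, 0.18, 0, 0, 0, -1], [0.03, 0, 0.12, 0, 0, 0, -1], [0, 0, 0, 0, 0, 0, -1], [0, 0, 0, 0, 0, 0, -1]]]}}

```text
clock: 70.8
position: [0.4014, -0.3874, 0.0677]
tool_rot: [-3.139, 0.259, -2.983]
force: [-0.1, 0.6, -1.3]
grip_width: 0.0201
finger_force: 118.1
```

Call:
{"api": "move_arm", "payload": {"plan": [[[0, 0, 0.05, 0, 0, 0, -1], [0, 0, 0, 0, 0, 0, -0.7], [0, 0, 0, 0, 0, 0, -0.3], [0, 0, 0, 0, 0, 0, 0.2], [0, 0, 0, 0, 0, 0, 1], [0, 0, -0.3, 0, 0, 0, 1], [0, 0, -0.8, 0, 0, 0, 1], [0, 0, -1, 0, 0, 0, 1], [0, 0, -1, 0, 0, 0, 1], [-0.3, 0, -1, 0, 0, 0, 1]]]}}

```text
clock: 71.8
position: [0.3858, -0.3895, 0.1482]
tool_rot: [-3.139, 0.259, -2.983]
force: [0.3, -0.1, -0.4]
grip_width: 0.0853
finger_force: 0.0
```

```bash
python3 - <<'E'
from w import *
lipstate();print(observe()['position'])
path([([.40,-.33,.25],tr(.1,0)),],[8])
E
```

```text
t 71.8 lip dish [0.033  0.0003 0.0879] yaw,lipdown,roll [ 9.  -0.1 -0.1] F [ 0.3 -0.1 -0.4] M [-0.02  0.26 -0.03] q [ 1.71  0.9  -1.39  1.96  0.96  0.94  1.66] grip 0.0853
[ 0.38578107 -0.38954842  0.14818061]
8 rows: [-0.3, 0.35, -0.58, 0.01, 0.31, 0.07] [-0.28, 0.35, -0.59, 0.01, 0.31, 0.07] [-0.26, 0.36, -0.6, 0.01, 0.31, 0.07] [-0.24, 0.36, -0.61, 0.01, 0.31, 0.07] [-0.22, 0.36, -0.61, 0.01, 0.31, 0.07] [-0.19, 0.36, -0.62, 0.01, 0.31, 0.07] [-0.17, 0.36, -0.63, 0.01, 0.31, 0.07] [-0.15, 0.36, -0.63, 0.01, 0.31, 0.07]
```

Call:
{"api": "move_arm", "payload": {"plan": [[[-0.1, 0, -0.9, 0, 0, 0, 1], [-0.2, 0, -0.9, 0, 0, 0, 1], [-0.3, 0.2, -0.8, 0, 0.31, 0.07, 1], [-0.25, 0.35, -0.6, 0, 0.31, 0.07, 1], [-0.25, 0.35, -0.6, 0, 0.31, 0.07, 1], [-0.2, 0.35, -0.6, 0, 0.31, 0.07, 1], [-0.2, 0.35, -0.3, 0, 0.31, 0.07, 1], [-0.2, 0.35, 0, 0, 0.31, 0.07, 1], [0, 0, 0, 0, 0.31, 0.07, 1], [0, 0, 0, 0, 0.31, 0.07, 1]]]}}

```text
clock: 72.8
position: [0.3933, -0.3488, 0.2461]
tool_rot: [3.137, -0.002, -3.041]
force: [-0.0, 0.6, -0.4]
grip_width: 0.0854
finger_force: 0.0
```

```bash
python3 - <<'E'
from w import *
lipstate();print(observe()['position'])
t,s=snap('r');s0=pickle.load(open('pics/scene_c.pkl','rb'))
g=lambda f:cv2.cvtColor(f['color'],cv2.COLOR_RGB2GRAY)
def handle(f,box):
    u,v,w,h=box;m=(g(f)[v:v+h,u:u+w]<75).astype(np.uint8)
    n,l,st,ce=cv2.connectedComponentsWithStats(m)
    for i in range(1,n):
        if st[i,4]>10: print(st[i].tolist(),(ce[i]+[u,v]).round(1))
print('c');handle(s0,(300,170,60,60));print('now');handle(s,(300,170,60,60));print('top');handle(t,(305,190,72,68))
im=np.hstack([mark(s,(285,160,90,80),4),cv2.convertScaleAbs(mark(t,(295,185,90,80),4),alpha=1.4)])
cv2.imwrite('pics/r.png',im)
r,_=cv2.phaseCorrelate(g(s0)[165:230,295:365].astype(np.float64),g(s)[165:230,295:365].astype(np.float64));print(r)
d=np.abs(g(s0)[170:228,298:360].astype(int)-g(s)[170:228,298:360]).mean();print(d)
E
```

```text
t 72.8 lip dish [0.0262 0.0325 0.1486] yaw,lipdown,roll [ 5.8 14.8  0.3] F [-0.   0.6 -0.4] M [0.03 0.   0.03] q [ 1.51  0.71 -1.37  1.8   0.73  1.27  1.61] grip 0.0854
[ 0.39327457 -0.34880451  0.24609992]
c
[23, 14, 11, 19, 56] [327.8 192.4]
now
[23, 14, 11, 19, 57] [327.8 192.4]
top
[63, 20, 4, 8, 19] [368.8 213. ]
[24, 29, 21, 5, 75] [339.1 220.9]
[63, 41, 5, 9, 25] [369.6 235. ]
(0.1500645693259699, 0.5621081272738166)
22.492491657397107
```

```bash
python3 - <<'E'
from w import *
path([([.50,-.25,.25],toolrot(1.542,0)),([.5427,-.1149,.16],toolrot(1.542,0))],[17,8])
E
```

```text
17 rows: [-0.34, 0.26, -0.01, 0.0, -0.0, 0.96] [-0.31, 0.29, -0.01, 0.0, -0.0, 0.96] [-0.28, 0.32, -0.01, 0.0, -0.0, 0.96] [-0.25, 0.35, -0.01, 0.0, -0.0, 0.96] [-0.21, 0.37, -0.01, 0.0, -0.0, 0.96] [-0.17, 0.39, -0.01, 0.0, -0.0, 0.96] [-0.14, 0.4, -0.01, 0.0, -0.0, 0.96] [-0.09, 0.42, -0.01, 0.0, -0.0, 0.96] [-0.05, 0.42, -0.01, 0.0, -0.0, 0.96] [-0.01, 0.43, -0.01, 0.0, -0.0, 0.96] [0.03, 0.42, -0.01, 0.0, -0.0, 0.96] [0.08, 0.42, -0.01, 0.0, -0.0, 0.96] [0.12, 0.41, -0.01, 0.0, -0.0, 0.96] [0.16, 0.4, -0.01, 0.0, -0.0, 0.96] [0.2, 0.38, -0.01, 0.0, -0.0, 0.96] [0.23, 0.36, -0.01, 0.0, -0.0, 0.96] [0.27, 0.33, -0.01, 0.0, -0.0, 0.96]
8 rows: [0.85, 0.24, 0.56, 0.0, -0.0, 0.0]
```

Call:
{"api": "move_arm", "payload": {"plan": [[[-0.34, 0.26, 0, 0, 0, 0.96, 1], [-0.31, 0.29, 0, 0, 0, 0.96, 1], [-0.28, 0.32, 0, 0, 0, 0.96, 1], [-0.25, 0.35, 0, 0, 0, 0.96, 1], [-0.21, 0.37, 0, 0, 0, 0.96, 1], [-0.17, 0.39, 0, 0, 0, 0.96, 1], [-0.14, 0.4, 0, 0, 0, 0.96, 1], [-0.09, 0.42, 0, 0, 0, 0.96, 1], [-0.05, 0.42, 0, 0, 0, 0.96, 1], [0, 0.43, 0, 0, 0, 0.96, 1]]]}}

```text
clock: 73.9
position: [0.4556, -0.2907, 0.2459]
tool_rot: [3.139, -0.004, 2.232]
force: [-0.4, 0.3, 0.8]
grip_width: 0.0852
finger_force: 0.0
```

Call:
{"api": "move_arm", "payload": {"plan": [[[0.03, 0.42, 0, 0, 0, 0.96, 1], [0.08, 0.42, 0, 0, 0, 0.96, 1], [0.12, 0.41, 0, 0, 0, 0.96, 1], [0.16, 0.4, 0, 0, 0, 0.96, 1], [0.2, 0.38, 0, 0, 0, 0.96, 1], [0.23, 0.36, 0, 0, 0, 0.96, 1], [0.27, 0.33, 0, 0, 0, 0.96, 1], [0.85, 0.24, 0.3, 0, 0, 0, 1], [0.85, 0.24, 0.4, 0, 0, 0, 1], [0.85, 0.24, 0.4, 0, 0, 0, 1]]]}}

```text
clock: 74.9
position: [0.5158, -0.1993, 0.2239]
tool_rot: [-3.141, -0.005, 1.533]
force: [0.2, -0.4, 0.3]
grip_width: 0.0856
finger_force: 0.0
```

```bash
python3 - <<'E'
from w import *
lipstate()
path([([.5427,-.1149,.16],toolrot(1.542,0)),([.5427,-.1149,.043],toolrot(1.542,0))],[5,7])
t,s=snap('s');g=cv2.cvtColor(s['color'],cv2.COLOR_RGB2GRAY)[170:230,300:360]
n,l,st,ce=cv2.connectedComponentsWithStats((g<75).astype(np.uint8));print([(int(st[i,4]),(ce[i]+[300,170]).round(1).tolist()) for i in range(1,n) if st[i,4]>10])
E
```

```text
t 74.9 lip dish [0.0137 0.0392 0.126 ] yaw,lipdown,roll [-92.2  15.   -0. ] F [ 0.2 -0.4  0.3] M [ 0.02  0.   -0.05] q [ 0.91  0.56 -0.92  1.77  0.5   1.07 -0.22] grip 0.0856
5 rows: [0.85, 0.24, 0.64, -0.0, -0.01, -0.02]
7 rows: [-0.0, -0.0, 0.84, 0.0, -0.0, 0.0]
[(70, [328.1, 192.4])]
```

Call:
{"api": "move_arm", "payload": {"plan": [[[0.85, 0.24, 0.64, 0, -0.01, -0.02, 1], [0.85, 0.24, 0.64, 0, -0.01, -0.02, 1], [0.85, 0.24, 0.64, 0, -0.01, -0.02, 1], [0.85, 0.24, 0.64, 0, -0.01, -0.02, 1], [0.85, 0.24, 0.64, 0, -0.01, -0.02, 1], [0, 0, 0.8, 0, 0, 0, 1], [0, 0, 0.84, 0, 0, 0, 1], [0, 0, 0.84, 0, 0, 0, 1], [0, 0, 0.84, 0, 0, 0, 1], [0, 0, 0.84, 0, 0, 0, 1]]]}}

```text
clock: 76.0
position: [0.5423, -0.1162, 0.0756]
tool_rot: [-3.14, 0.0, 1.542]
force: [1.1, -0.9, -0.6]
grip_width: 0.0854
finger_force: 0.0
```

```bash
python3 - <<'E'
from w import *
path([([.5427,-.1149,.0425],toolrot(1.542,0))],[3])
E
```

```text
3 rows: [0.02, 0.01, 0.55, -0.01, 0.0, 0.0]
```

Call:
{"api": "move_arm", "payload": {"plan": [[[0.02, 0.01, 0.55, 0, 0, 0, 1], [0.02, 0, 0.55, 0, 0, 0, 1], [0.02, 0, 0.55, 0, 0, 0, 1], [0, 0, 0, 0, 0, 0, 1], [0, 0, 0, 0, 0, 0, 0], [0, 0, 0, 0, 0, 0, -0.6], [0, 0, 0, 0, 0, 0, -1], [0, 0, 0, 0, 0, 0, -1], [0, 0, 0, 0, 0, 0, -1], [0, 0, 0, 0, 0, 0, -1]]], "grip_force": 50}}

```text
clock: 77.0
position: [0.5428, -0.1145, 0.0445]
tool_rot: [-3.14, 0.001, 1.543]
force: [-1.7, 0.0, 5.9]
grip_width: 0.0109
finger_force: 49.0
```

```bash
python3 - <<'E'
from w import *
s=observe();p=s['position'];print(p.round(4),s['tool_rot'],s['grip_width'],s['finger_force'])
R=toolrot(1.542,0)
path([([.5427,-.1149,.215],R),([.5306,.36,.21],R)],[10,25])
E
```

```text
[ 0.5428 -0.1145  0.0445] [-3.14046801e+00  6.53933457e-04  1.54298570e+00] 0.010898765211293024 49.020264744758606
10 rows: [-0.0, -0.0, -0.85, -0.0, 0.0, 0.0]
25 rows: [0.95, -0.05, 0.01, 0.0, 0.0, 0.0]
```

Call:
{"api": "move_arm", "payload": {"plan": [[[0, 0, -0.4, 0, 0, 0, -1], [0, 0, -0.85, 0, 0, 0, -1], [0, 0, -0.9, 0, 0, 0, -1], [0, 0, -0.9, 0, 0, 0, -1], [0, 0, -0.9, 0, 0, 0, -1], [0, 0, -0.9, 0, 0, 0, -1], [0, 0, -0.9, 0, 0, 0, -1], [0, 0, -0.9, 0, 0, 0, -1], [0, 0, -0.9, 0, 0, 0, -1], [0, 0, -0.9, 0, 0, 0, -1]]]}}

```text
clock: 78.0
position: [0.5428, -0.1143, 0.2151]
tool_rot: [-3.141, 0.001, 1.543]
force: [-0.2, 0.3, -2.4]
grip_width: 0.0109
finger_force: 49.2
```

Call:
{"api": "move_arm", "payload": {"plan": [[[0.95, -0.05, 0, 0, 0, 0, -1], [0.95, -0.05, 0, 0, 0, 0, -1], [0.95, -0.05, 0, 0, 0, 0, -1], [0.95, -0.05, 0, 0, 0, 0, -1], [0.95, -0.05, 0, 0, 0, 0, -1], [0.95, -0.05, 0, 0, 0, 0, -1], [0.95, -0.05, 0, 0, 0, 0, -1], [0.95, -0.05, 0, 0, 0, 0, -1], [0.95, -0.05, 0, 0, 0, 0, -1], [0.95, -0.05, 0, 0, 0, 0, -1]]]}}

```text
clock: 79.0
position: [0.538, 0.0766, 0.2143]
tool_rot: [-3.141, 0.0, 1.543]
force: [0.3, -0.6, -2.2]
grip_width: 0.0107
finger_force: 49.2
```

Call:
{"api": "move_arm", "payload": {"plan": [[[0.95, -0.05, 0, 0, 0, 0, -1], [0.95, -0.05, 0, 0, 0, 0, -1], [0.95, -0.05, 0, 0, 0, 0, -1], [0.95, -0.05, 0, 0, 0, 0, -1], [0.95, -0.05, 0, 0, 0, 0, -1], [0.95, -0.05, 0, 0, 0, 0, -1], [0.95, -0.05, 0, 0, 0, 0, -1], [0.95, -0.05, 0, 0, 0, 0, -1], [0.95, -0.05, 0, 0, 0, 0, -1], [0.95, -0.05, 0, 0, 0, 0, -1]]]}}

```text
clock: 80.0
position: [0.5333, 0.2668, 0.2143]
tool_rot: [-3.14, 0.0, 1.543]
force: [0.2, -0.3, -3.3]
grip_width: 0.0107
finger_force: 49.2
```

```bash
python3 - <<'E'
from w import *
s=observe();p=s['position'];print(p.round(4),s['tool_rot'],s['grip_width'],s['force'])
R=toolrot(1.542,0)
path([([.5306,.3798,.19],R),([.5306,.3798,.13],R),([.5306,.3798,.1115],R)],[5,4,5])
E
```

```text
[0.5333 0.2668 0.2143] [-3.14049678e+00  1.23641038e-04  1.54331781e+00] 0.010724038608089237 [ 0.22405485 -0.2596008  -3.32061212]
5 rows: [1.13, -0.06, 0.24, -0.0, 0.0, 0.0]
4 rows: [-0.0, -0.0, 0.75, -0.0, -0.0, 0.0]
5 rows: [0.0, -0.0, 0.18, -0.0, -0.0, 0.0]
```

Call:
{"api": "move_arm", "payload": {"plan": [[[0.9, -0.05, 0, 0, 0, 0, -1], [0.95, -0.05, 0.2, 0, 0, 0, -1], [0.95, -0.05, 0.2, 0, 0, 0, -1], [0.95, -0.05, 0.2, 0, 0, 0, -1], [0.95, -0.05, 0.2, 0, 0, 0, -1], [0.95, -0.05, 0.2, 0, 0, 0, -1], [0, 0, 0.4, 0, 0, 0, -1], [0, 0, 0.6, 0, 0, 0, -1], [0, 0, 0.6, 0, 0, 0, -1], [0, 0, 0, 0, 0, 0, -1]]]}}

```text
clock: 81.0
position: [0.5303, 0.3776, 0.1592]
tool_rot: [-3.138, 0.002, 1.542]
force: [0.6, 0.3, -4.4]
grip_width: 0.0109
finger_force: 49.1
```

```bash
python3 - <<'E'
from w import *
s=observe();p=s['position'];print(p.round(4),s['force'])
R=toolrot(1.542,0)
path([([.5306,.3798,.13],R),([.5306,.3798,.1115],R)],[4,5])
E
```

```text
[0.5303 0.3776 0.1592] [ 0.62386123  0.293511   -4.35453531]
4 rows: [0.03, 0.0, 0.36, -0.01, 0.01, 0.0]
5 rows: [-0.0, 0.0, 0.18, 0.0, -0.0, -0.0]
```

Call:
{"api": "move_arm", "payload": {"plan": [[[0.03, 0.01, 0.36, -0.01, 0.01, 0, -1], [0.03, 0, 0.36, -0.01, 0.01, 0, -1], [0.03, 0, 0.36, 0, 0, 0, -1], [0.03, 0, 0.36, 0, 0, 0, -1], [0, 0, 0.25, 0, 0, 0, -1], [0, 0, 0.2, 0, 0, 0, -1], [0, 0, 0.2, 0, 0, 0, -1], [0, 0, 0.15, 0, 0, 0, -1], [0, 0, 0, 0, 0, 0, -1], [0, 0, 0, 0, 0, 0, -1]]]}}

```text
clock: 82.0
position: [0.5308, 0.3817, 0.1163]
tool_rot: [3.141, -0.002, 1.543]
force: [0.4, 0.1, -3.3]
grip_width: 0.0108
finger_force: 49.2
```

Call:
{"api": "move_arm", "payload": {"plan": [[[-0.08, 0, 0.1, 0, 0, 0, -1], [0, 0, 0.1, 0, 0, 0, -1], [0, 0, 0.08, 0, 0, 0, -1], [0, 0, 0, 0, 0, 0, -1], [0, 0, 0, 0, 0, 0, -1], [0, 0, 0, 0, 0, 0, -1], [0, 0, 0, 0, 0, 0, -1], [0, 0, 0, 0, 0, 0, -1], [0, 0, 0, 0, 0, 0, -1], [0, 0, 0, 0, 0, 0, -1]]]}}

```text
clock: 83.0
position: [0.5309, 0.3798, 0.1114]
tool_rot: [3.14, -0.001, 1.543]
force: [-4.4, -6.4, 13.7]
grip_width: 0.0109
finger_force: 51.2
```

Call:
{"api": "move_arm", "payload": {"plan": [[[0, 0, 0, 0, 0, 0, -0.7], [0, 0, 0, 0, 0, 0, 0], [0, 0, 0, 0, 0, 0, 1], [0, 0, 0, 0, 0, 0, 1], [0, 0, -0.5, 0, 0, 0, 1], [0, 0, -1, 0, 0, 0, 1], [0, 0, -1, 0, 0, 0, 1], [0, 0, -1, 0, 0, 0, 1], [0, 0, -1, 0, 0, 0, 1], [0, 0, -1, 0, 0, 0, 1]]]}}

```text
clock: 84.0
position: [0.5306, 0.3799, 0.2222]
tool_rot: [3.141, -0.002, 1.543]
force: [0.1, 0.4, -0.2]
grip_width: 0.0852
finger_force: 0.0
```

Call:
{"api": "move_arm", "payload": {"plan": [[[-1, 0, -0.2, 0, 0, 0, 1], [-1, 0, -0.2, 0, 0, 0, 1], [-1, 0, 0, 0, 0, 0, 1], [-1, 0, 0, 0, 0, 0, 1], [-1, 0, 0, 0, 0, 0, 1], [-1, 0, 0, 0, 0, 0, 1], [-1, 0, 0, 0, 0, 0, 1], [-1, 0, 0, 0, 0, 0, 1], [-1, 0, 0, 0, 0, 0, 1], [-1, 0, 0, 0, 0, 0, 1]]]}}

```text
clock: 85.0
position: [0.5251, 0.1792, 0.229]
tool_rot: [3.14, -0.002, 1.543]
force: [-0.4, -0.1, 0.4]
grip_width: 0.0856
finger_force: 0.0
```

```bash
python3 - <<'E'
from w import *
print(observe()['position'])
t,s=snap('t');TIN=[.53,.379,-.029]
L=[[-.13*np.sin(1.25),y,.04+.13*np.cos(1.25)] for y in(-.099,.099)]
im=np.zeros((560,800,3),np.uint8)
im[:400,:400]=mark(s,(375,255,100,100),4,(W(TIN,FL),W(TIN,L)));im[:400,400:]=cv2.convertScaleAbs(mark(t,(130,190,100,100),4,(W(TIN,FL),W(TIN,L))),alpha=1.4)
im[400:,:200]=crop(s,255,100,100,80,2);im[400:,220:420]=cv2.convertScaleAbs(crop(t,385,185,100,80,2),alpha=1.5)
im[400:,440:640]=crop(s,280,160,100,80,2)
cv2.imwrite('pics/t.png',im)
E
```

```text
[0.5250851  0.17921452 0.22897443]
```

View pics/t.png

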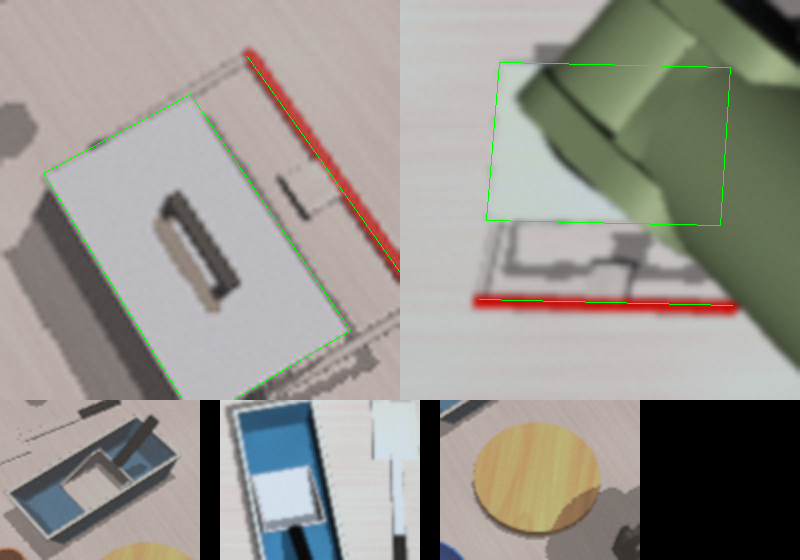

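```bash
python3 - <<'E'
from w import *
R=toolrot(1.543,0)
path([([.4035,.3194,.16],R),([.4035,.3194,.06],R)],[8,7])
E
```

```text
8 rows: [0.86, -0.79, 0.43, 0.0, -0.0, -0.0]
7 rows: [-0.0, -0.0, 0.71, -0.0, -0.0, 0.0]
```

Call:
{"api": "move_arm", "payload": {"plan": [[[0.86, -0.79, 0.43, 0, 0, 0, -0.2], [0.86, -0.79, 0.43, 0, 0, 0, -0.2], [0.86, -0.79, 0.43, 0, 0, 0, -0.2], [0.86, -0.79, 0.43, 0, 0, 0, -0.2], [0.86, -0.79, 0.43, 0, 0, 0, -0.2], [0.86, -0.79, 0.43, 0, 0, 0, -0.2], [0.86, -0.79, 0.43, 0, 0, 0, -0.2], [0.86, -0.79, 0.43, 0, 0, 0, -0.2], [0, 0, 0, 0, 0, 0, -0.2], [0, 0, 0, 0, 0, 0, -0.2]]]}}

```text
clock: 86.1
position: [0.4024, 0.3217, 0.16]
tool_rot: [3.141, -0.002, 1.545]
force: [0.1, -0.0, -0.5]
grip_width: 0.0345
finger_force: 0.0
```

Call:
{"api": "move_arm", "payload": {"plan": [[[0, 0, 0.71, 0, 0, 0, -0.2], [0, 0, 0.71, 0, 0, 0, -0.2], [0, 0, 0.71, 0, 0, 0, -0.2], [0, 0, 0.71, 0, 0, 0, -0.2], [0, 0, 0.71, 0, 0, 0, -0.2], [0, 0, 0.71, 0, 0, 0, -0.2], [0, 0, 0.71, 0, 0, 0, -0.2], [0, 0, 0, 0, 0, 0, -1], [0, 0, 0, 0, 0, 0, -1], [0, 0, 0, 0, 0, 0, -1]]], "grip_force": 20}}

```text
clock: 87.1
position: [0.4037, 0.321, 0.0605]
tool_rot: [3.14, -0.002, 1.542]
force: [5.9, -0.7, -4.7]
grip_width: 0.0111
finger_force: 21.7
```

Call:
{"api": "move_arm", "payload": {"plan": [[[0, 0.23, -0.6, 0, 0, 0, -1], [0, 0.29, -0.58, 0, 0, 0, -1], [0, 0.36, -0.55, 0, 0, 0, -1], [0, 0.4, -0.51, 0, 0, 0, -1], [0, 0.45, -0.47, 0, 0, 0, -1], [0, 0.5, -0.42, 0, 0, 0, -1], [0, 0.53, -0.36, 0, 0, 0, -1], [0, 0.57, -0.31, 0, 0, 0, -1], [0, 0.6, -0.25, 0, 0, 0, -1], [0, 0.62, -0.2, 0, 0, 0, -1]]]}}

```text
clock: 88.1
position: [0.4938, 0.3185, 0.1461]
tool_rot: [3.142, -0.001, 1.543]
force: [-3.4, -2.0, 1.3]
grip_width: 0.0115
finger_force: 21.6
```

Call:
{"api": "move_arm", "payload": {"plan": [[[0, 0.64, -0.13, 0, 0, 0, -1], [0, 0.6, -0.06, 0, 0, 0, -1], [0, 0.2, 0, 0, 0, 0, -1], [0, 0.1, 0, 0, 0, 0, -1], [0, 0.05, 0, 0, 0, 0, -1], [0, 0, 0, 0, 0, 0, -1], [0, 0, 0, 0, 0, 0, -1], [0, 0, 0, 0, 0, 0, -1], [0, 0, 0, 0, 0, 0, -1], [0, 0, 0, 0, 0, 0, -1]]]}}

```text
clock: 89.1
position: [0.5259, 0.3177, 0.1496]
tool_rot: [3.14, -0.002, 1.543]
force: [0.2, -3.2, 7.9]
grip_width: 0.0112
finger_force: 22.3
```

Call:
{"api": "move_arm", "payload": {"plan": [[[0, 0.1, 0, 0, 0, 0, -1], [0, 0, 0, 0, 0, 0, -1], [0, 0.1, 0, 0, 0, 0, -1], [0, 0, 0, 0, 0, 0, -1], [0, 0, 0, 0, 0, 0, -1], [0, 0, 0, 0, 0, 0, -1], [0, 0, 0, 0, 0, 0, -1], [0, 0, 0, 0, 0, 0, -1], [0, 0, 0, 0, 0, 0, -1], [0, 0, 0, 0, 0, 0, -1]]]}}

```text
clock: 90.1
position: [0.5271, 0.3177, 0.1495]
tool_rot: [-3.139, -0.0, 1.545]
force: [-18.6, -8.4, 18.6]
grip_width: 0.0108
finger_force: 23.6
```

Call:
{"api": "move_arm", "payload": {"plan": [[[0, 0, 0, 0, 0, 0, -0.5], [0, 0, 0, 0, 0, 0, 0], [0, 0, 0, 0, 0, 0, 0], [0, 0, -0.4, 0, 0, 0, 0], [0, 0, -0.8, 0, 0, 0, 0], [0, 0, -1, 0, 0, 0, 0], [0, 0, -1, 0, 0, 0, 0], [0, 0, -1, 0, 0, 0, 0], [0, 0, -1, 0, 0, 0, 0], [0, 0, -1, 0, 0, 0, 0]]]}}

```text
clock: 91.1
position: [0.5292, 0.3175, 0.2754]
tool_rot: [3.14, -0.002, 1.543]
force: [-0.0, 0.3, 0.7]
grip_width: 0.0431
finger_force: 0.0
```

Call:
{"api": "move_arm", "payload": {"plan": [[[-1, -0.3, 0, 0, 0, 0, 0], [-1, -0.3, 0, 0, 0, 0, 0], [-1, -0.3, 0, 0, 0, 0, 0], [-1, -0.3, 0, 0, 0, 0, 0], [-1, -0.3, 0, 0, 0, 0, 0], [-1, -0.3, 0, 0, 0, 0, 0], [-1, -0.3, 0, 0, 0, 0, 0], [-1, -0.3, 0, 0, 0, 0, 0], [-1, -0.3, 0, 0, 0, 0, 0], [-1, -0.3, 0, 0, 0, 0, 0]]]}}

```text
clock: 92.1
position: [0.4636, 0.1186, 0.2739]
tool_rot: [3.14, -0.002, 1.544]
force: [0.8, 0.3, -0.2]
grip_width: 0.0425
finger_force: 0.0
```

```bash
python3 - <<'E'
from w import *
print(observe()['position'])
t,s=snap('u');TIN=[.53,.379,-.029]
for n,f in(('t',t),('s',s)):
  hsv=cv2.cvtColor(f['color'],cv2.COLOR_RGB2HSV)
  m=((hsv[...,0]<5)|(hsv[...,0]>174))&(hsv[...,1]>150)&(hsv[...,2]>80)
  nn,l,st,c=cv2.connectedComponentsWithStats(m.astype(np.uint8))
  for i in range(1,nn):
    if st[i,4]>40: print(n,st[i],c[i].round(1))
  for th in(0,.05,.1): print(n,th,project(f,W(TIN,[[-.13*np.sin(th),y,.04+.13*np.cos(th)] for y in(-.099,0,.099)])).round(1).tolist())
print('dish yellow',blobs(t,(385,175,80,115)),blobs(s,(255,95,95,80)))
E
```

```text
[0.46358268 0.11861011 0.27387627]
t [139 222  58   5 187] [168.1 224. ]
t 0 [[206.4, 224.1], [173.1, 223.4], [139.7, 222.7]]
t 0.05 [[206.3, 226.3], [173.0, 225.6], [139.5, 224.9]]
t 0.1 [[206.2, 228.5], [172.8, 227.8], [139.4, 227.1]]
s [206  36  12  13 106] [211.9  42. ]
s [407 276  49  73 272] [432.1 313.7]
s 0 [[407.3, 276.9], [429.1, 310.0], [452.9, 346.0]]
s 0.05 [[409.3, 275.9], [431.1, 308.8], [455.0, 344.8]]
s 0.1 [[411.3, 274.9], [433.2, 307.7], [457.1, 343.5]]
dish yellow [] []
```

```bash
python3 -c "
from workcell import job_done
print(job_done())"
```

```text
the job is handed in; nothing more can be done
None
```

I handed the job in at about 92 s of the 210 s: the last camera checks showed all six potatoes in the tin, the lid on squarely and the clamp bar against its upright stop, with the scoop left in the empty dish; the hand-in gave no verdict back.

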